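# Dress the prop hot dog stall and give the cue

## Robot

A 6-joint arm with a two-finger parallel gripper is mounted at the origin on the work surface. World frame = base frame: x ahead of the robot, y to its left, z up, the work surface at z = 0. Lengths are in m, angles in degrees, forces in N, time in s.
With the tool pointing down it reaches from about 0.25 to 0.725 m from the base axis. Payload 9.7 kg.
Tool frame: the origin (TCP) lies on the centre line of the jaws, within the pads' length; the fingertips stand 22 mm ahead of it and the grasp point (between the pads) lies 3 mm ahead of it; z points along the fingers, y is the direction in which the jaws open and shut (so a half turn about z gives the same grasp; the last joint's range is limited). The gripper opens to 85 mm and grips with 20 to 120 N. Pads are 22 mm wide; open, the fingers measure 114 mm over their backs; the gripper's body (76 mm by 85 mm) begins 54 mm behind the grasp point. The pads swing forward as they close: fully open they stand 13 mm farther back than shut.
Start: joints at [67.036, 4.979, 10.078, 95.1, 0, 90], TCP at [0.215, 0.506, 0.253] pointing down, gripper open.
Joint ranges: [-179.16, 179.16], [-48.56, 103.87], [-65.8, 70.77], [-126.05, 130.52], [-82.76, 87.17], [-180, 180]. Speed limits (degrees/s): [127.2, 127.2, 147.25, 180, 180, 180].

## Interface

Orientations are given as [roll, pitch, yaw] about the fixed x, y, z axes, in that order (R = Rz(yaw) Ry(pitch) Rx(roll)).
In Python, from workcell import monitor, eyes, job gives the robot as it stands. The module is installed in compiled form; this text tells all that it offers.
- The arm moves only by the tool drive_tool, never from a script. Its argument "plan" is a list of rows, each a list of 3 entries, a list of its own where there are three numbers: the opening, from 0 (shut) to 1 (fully open), then the shift along the world's x, y, z in m, then the turn about the world's z in degrees. In form: [[gripper, [x, y, z], yaw], ...]. A call has 1 to 10 rows; each row shifts and turns the commanded pose from where the row before left it; what a row does not reach is not made up. A row lasts 1/8 s, in which the tool goes at most 62.5 mm and 10.7 degrees, less where a joint would pass 70% of its speed; a pose out of reach is approached as far as the arm can. A call is refused whole if a number of a shift passes 0.0625 or a number of a turn 10.7, either way. A call with a gripper value outside its range is refused whole. The fingers move at their own pace and stop on an object; "grip_force" is the grip in N (left out, the last holds). Time passes only in rows, so rows that do not move let the fingers close. It gives the time, the measured TCP pose, the force and the opening at its end, in the units of the state.
- monitor.get_obs(): the state, without advancing time (a new reading comes with each control period).
- eyes.camera(name): name is "scene" or "top" or "wrist"; returns (picture, depth): 480x640x3 uint8, red, green, blue; 480x640 float32, m along the optical axis (not along the pixel's ray), 0 where there is no reading.
- eyes.camera_params(name): a dict with "fx", "fy", "cx", "cy" (pixels), "extrinsics" (4x4, takes a point from world to camera coordinates); the wrist camera has in their place "mount" (4x4, takes a point from camera to tool coordinates, whose origin is the TCP and whose axes are the flange's). Camera axes: x right, y down, z forward; pixel columns grow to the right and rows downward; lengths in m; the calibration is good to about 2 mm. A picture is of the moment at which its call begins: read the wrist's pose just before it. camera_params takes no time and is no camera call.
- job.job_done(): hands the job in, once; it reports no verdict.
The state is a dict: "time": time; "q": joint angles; "qd": joint speeds; "joint_efforts": joint torques, N m; "ee_pos": TCP position; "tcp_rot": TCP orientation; "wrist_force": force on the tool from outside, world axes, zero at the start; "torque": the same for the moment, N m; "opening": finger opening in m.
Only numpy, scipy, OpenCV 4.12 (cv2) and the standard library are available. Lean on these libraries where they do the work, as an engineer would, in place of code of your own. Each camera call takes 0.05 s, during which the arm holds its last target.

## Task

Dress the snack stall for the shot: put every prop hot dog into the steel tray, one to a compartment, lying on its flat pale side, lengthwise, with the sausage end pointing to the tray's red edge, and stand every tipped sauce bottle upright in the grey lane between its two jars. Once all that is in place, take the stylus from the black cue box, press the recessed green button fully down with its tip and put the stylus back upright in its hole. Do not shove or knock over the jars, the mug or the spray can.

Things in the scene. Friction and masses are not known exactly. Their poses are not given: they have to be found in the camera images.
- tray: fixed steel tray 146 (x) x 334 (y) mm, floor 4 mm thick, rim 12 mm high; the -x rim, on the robot's side, is the red edge. Ribs along x (6 mm thick, 7 mm above the floor) make four compartments 134 x 76 mm, centred at tray y = -123, -41, 41, 123 mm; a hot dog lies centred in one with its origin at that y, x = 7, z = 4 mm. Origin: centre of the underside.
- lane: grey plastic condiment lane, fixed, a shallow trough 87 (x) x 360 (y) mm outside, 75 mm wide inside, floor 4 mm thick, rim 12 mm high; runs along its y. Origin: centre of its underside.
- jar_left: amber jar, 52 mm thick, 110 mm high, standing in the lane near its +y end, 145 mm from the lane's centre; origin at its foot
- jar_right: green jar, same size, standing near the lane's -y end, 145 mm from its centre; origin at its foot
- dog1: rigid prop hot dog: bun 90 (x) x 50 (y) x 44 (z) mm, upright sides, brown rounded top, flat pale underside; a sausage stub 22 mm thick, 24 mm above the underside, sticks out 14 mm at one end (+x). Origin: centre of the flat side; z to the rounded top. 90 g. Starts lying flat side down, at any yaw. May be absent.
- dog2: rigid prop hot dog: bun 90 (x) x 50 (y) x 44 (z) mm, upright sides, brown rounded top, flat pale underside; a sausage stub 22 mm thick, 24 mm above the underside, sticks out 14 mm at one end (+x). Origin: centre of the flat side; z to the rounded top. 90 g. Starts lying flat side down, at any yaw. May be absent.
- dog3: rigid prop hot dog: bun 90 (x) x 50 (y) x 44 (z) mm, upright sides, brown rounded top, flat pale underside; a sausage stub 22 mm thick, 24 mm above the underside, sticks out 14 mm at one end (+x). Origin: centre of the flat side; z to the rounded top. 90 g. Starts standing on its plain end, sausage up, rounded top facing roughly away from the robot. May be absent.
- dog4: rigid prop hot dog: bun 90 (x) x 50 (y) x 44 (z) mm, upright sides, brown rounded top, flat pale underside; a sausage stub 22 mm thick, 24 mm above the underside, sticks out 14 mm at one end (+x). Origin: centre of the flat side; z to the rounded top. 90 g. Starts standing on its plain end, sausage up, rounded top facing roughly away from the robot. May be absent.
- dog1_sausage (a point): tip of dog1's sausage stub, 59 mm along its x and 24 mm up its z from its origin; axes as the hot dog's
- dog2_sausage (a point): tip of dog2's sausage stub, 59 mm along its x and 24 mm up its z from its origin; axes as the hot dog's
- dog3_sausage (a point): tip of dog3's sausage stub, 59 mm along its x and 24 mm up its z from its origin; axes as the hot dog's
- dog4_sausage (a point): tip of dog4's sausage stub, 59 mm along its x and 24 mm up its z from its origin; axes as the hot dog's
- red_bottle: red sauce bottle, square body 48 x 48 x 105 mm, white nozzle 24 mm thick from 113 to 140 mm up; 140 mm in all, 150 g. Starts lying on a side, nozzle roughly away from the robot. Origin: on the axis, 70 mm above its foot; z towards the nozzle. May be absent.
- yellow_bottle: yellow sauce bottle, square body 48 x 48 x 105 mm, white nozzle 24 mm thick from 113 to 140 mm up; 140 mm in all, 150 g. Starts lying on a side, nozzle roughly away from the robot. Origin: on the axis, 70 mm above its foot; z towards the nozzle. May be absent.
- cue_box: fixed black box 160 (x) x 90 (y) x 50 (z) mm; in its top, 45 mm to +x of the centre, a 27 mm round hole right through (the stylus dock), and 45 mm to -x a 31 mm round recess with the green button. Origin: centre of its underside.
- dock (a point): centre of the mouth of the dock hole, on the box's top face (50 mm up); the stylus' origin comes here
- button_top (a point): centre of the green button's top, 25 mm wide, 10 mm below the box's top face when up
- cue_button (a joint): travel of the button: 0 up, 0.006 m fully down (2 to 5.5 N); springs back
- stylus: stylus, upright in the dock at the start: square orange grip 18 x 18 mm from 6 to 76 mm above its origin, black collar 40 mm wide 6 mm thick, steel tip 12 mm thick reaching 40 mm below. Origin: centre of the collar's underside, which rests on the box; z up along the grip. 60 g.
- stylus_tip (a point): end of the steel tip, 40 mm below the stylus' origin
- mug: white mug, 84 mm wide, 90 mm high, bystander; origin at its foot
- spray_can: yellow spray can, 56 mm thick, 190 mm high, bystander; origin at its foot
Not all that is in view belongs to the job. Leave any purple look-alike of the dog1 alone.

How it is judged (in metres and radians):
On the way, in this order (a step that is already met when the one before it is completed fails the run):
1. every hot dog present lies in its own compartment, flat side down, sausage to the red edge, and every bottle present stands upright in the lane between the jars (angle between each of dog1, dog2, dog3, dog4's own z axis and vertical below 0.12 rad and angle between the x axis of each of dog1, dog2, dog3, dog4 and the x axis of tray, either way round below 0.25 rad and (y of dog1 in the frame of tray between -0.145 and -0.101 m or y of dog1 in the frame of tray between -0.063 and -0.019 m or y of dog1 in the frame of tray between 0.019 and 0.063 m or y of dog1 in the frame of tray between 0.101 and 0.145 m) and x of dog1 in the frame of tray between -0.015 and 0.029 m and z of dog1 in the frame of tray between -0.002 and 0.01 m and x of each of dog1_sausage, dog2_sausage, dog3_sausage, dog4_sausage in the frame of tray below -0.03 m and (y of dog2 in the frame of tray between -0.145 and -0.101 m or y of dog2 in the frame of tray between -0.063 and -0.019 m or y of dog2 in the frame of tray between 0.019 and 0.063 m or y of dog2 in the frame of tray between 0.101 and 0.145 m) and x of dog2 in the frame of tray between -0.015 and 0.029 m and z of dog2 in the frame of tray between -0.002 and 0.01 m and (y of dog3 in the frame of tray between -0.145 and -0.101 m or y of dog3 in the frame of tray between -0.063 and -0.019 m or y of dog3 in the frame of tray between 0.019 and 0.063 m or y of dog3 in the frame of tray between 0.101 and 0.145 m) and x of dog3 in the frame of tray between -0.015 and 0.029 m and z of dog3 in the frame of tray between -0.002 and 0.01 m and (y of dog4 in the frame of tray between -0.145 and -0.101 m or y of dog4 in the frame of tray between -0.063 and -0.019 m or y of dog4 in the frame of tray between 0.019 and 0.063 m or y of dog4 in the frame of tray between 0.101 and 0.145 m) and x of dog4 in the frame of tray between -0.015 and 0.029 m and z of dog4 in the frame of tray between -0.002 and 0.01 m and angle between each of red_bottle, yellow_bottle's own z axis and vertical below 0.1 rad and x of red_bottle in the frame of lane between -0.02 and 0.02 m and y of red_bottle in the frame of lane between -0.125 and 0.125 m and z of red_bottle in the frame of lane between 0.067 and 0.081 m and x of yellow_bottle in the frame of lane between -0.02 and 0.02 m and y of yellow_bottle in the frame of lane between -0.125 and 0.125 m and z of yellow_bottle in the frame of lane between 0.067 and 0.081 m), for 0.2 s.
2. the green button is pressed down with the stylus (value of joint cue_button above 0.004 m and contact force between stylus and cue_button above 1 N), for 0.05 s.
At the end, for the whole second after the job is handed in: all hot dogs within 22 mm of centred in a compartment, on the floor, tilt < 0.12, within 0.25 rad of lengthwise, sausage to the red edge; bottles upright (0.1) in the lane within 20 mm of its line, 125 mm of its middle; stylus in its dock within 11 mm, upright; button up (all of step 1 and angle between stylus's own z axis and vertical below 0.1 rad and horizontal distance between stylus and dock below 0.011 m and z of stylus in the frame of dock between -0.005 and 0.005 m and value of joint cue_button below 0.002 m); the robot touches nothing.
It fails at once if a jar is shoved more than 30 mm or knocked over (distance of any of jar_left, jar_right from where it was at the start of the episode above 0.03 m or angle between any of jar_left, jar_right's own z axis and vertical above 0.4 rad).
It fails at once if the mug or the spray can is shoved more than 30 mm or knocked over (distance of any of mug, spray_can from where it was at the start of the episode above 0.03 m or angle between any of mug, spray_can's own z axis and vertical above 0.4 rad).
Of dog1, dog2, dog3, dog4 only 3 to 4 are there at a start; the rules pass over those that are not, and their reading is None.
Of red_bottle, yellow_bottle only 1 to 2 are there at a start; the rules pass over those that are not, and their reading is None.
At some moment in a run one of dog1, dog2 may be knocked a few centimetres aside while the robot is not near it.
It also fails if it takes over 210 s, if anything falls off the work surface, if the arm or the gripper's body presses on something with over 40 N, if the wrist force passes 120 N, or if a joint passes its speed limit or range.

## Working session

There is one attempt and no reset: what is moved stays moved. The work goes in short steps, Python scripts to look and compute and a tool call to move; the robot and the scene stay as the last step left them, time stands still between calls to the robot, and variables do not carry over. Pictures are saved under pics/ and viewed, and the job is handed in when it is done.

Besides the shell and the picture viewer there is one more tool, called after ">>>" as name([rows], argument=value, ...), one row to a line, values as JSON. drive_tool: Moves the arm, as the interface text tells. Its arguments: {"type":"object","properties":{"plan":{"type":"array","items":{"type":"array"}},"grip_force":{"type":"number"}},"required":["plan"]}

```bash
mkdir -p pics; cat > h.py <<'E'
import numpy as np, cv2
from workcell import monitor, eyes, job
def st():
    o=monitor.get_obs(); print({k:np.round(o[k],4).tolist() for k in ("time","ee_pos","tcp_rot","wrist_force","opening","q")}); return o
def snap(n,f):
    p,d=eyes.camera(n); cv2.imwrite(f"pics/{f}.png",p[:,:,::-1]); np.savez(f"pics/{f}.npz",p=p,d=d); return p,d
def world(n,d):
    c=eyes.camera_params(n); v,u=np.mgrid[0:480,0:640]
    P=np.stack([(u-c["cx"])/c["fx"]*d,(v-c["cy"])/c["fy"]*d,d],-1)
    E=np.array(c["extrinsics"]); R,t=E[:3,:3],E[:3,3]
    return (P-t)@R
E
python3 - <<'E'
from h import *
st(); 
for n in("top","scene"):
    snap(n,n+"0"); c=eyes.camera_params(n); print(c)
E
```

```text
{'time': 0.0, 'ee_pos': [0.2145, 0.5062, 0.2526], 'tcp_rot': [-179.921, -0.0005, 157.0366], 'wrist_force': [-1.1603, 0.2137, -1.0954], 'opening': 0.0856, 'q': [67.0358, 5.0124, 10.0328, 95.0995, 0.0005, 89.9992]}
{'fx': 457.8370427798098, 'fy': 457.8370427798098, 'cx': 323.5923609316345, 'cy': 247.34758240516777, 'extrinsics': array([[-1.87519963e-02, -9.99824091e-01, -3.87607832e-04,
         5.28298834e-02],
       [-9.88002214e-01,  1.85897108e-02, -1.53316822e-01,
         5.69360049e-01],
       [ 1.53297057e-01, -2.49203908e-03, -9.88177009e-01,
         1.15456317e+00],
       [ 0.00000000e+00,  0.00000000e+00,  0.00000000e+00,
         1.00000000e+00]])}
{'fx': 516.7640705274728, 'fy': 516.7640705274728, 'cx': 322.3549418587046, 'cy': 235.8148191188205, 'extrinsics': array([[-0.78521777,  0.61892346, -0.0191518 ,  0.45455697],
       [ 0.42302694,  0.51358737, -0.74650936, -0.18601729],
       [-0.45219604, -0.59427415, -0.66509923,  1.54977137],
       [ 0.        ,  0.        ,  0.        ,  1.        ]])}
```

View pics/top0.png

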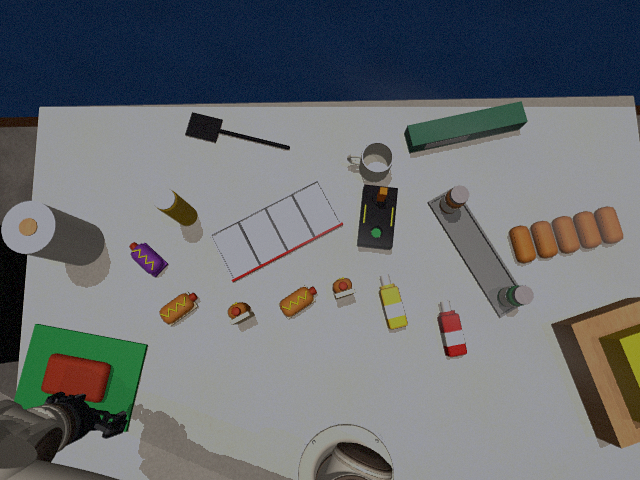

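View pics/scene0.png

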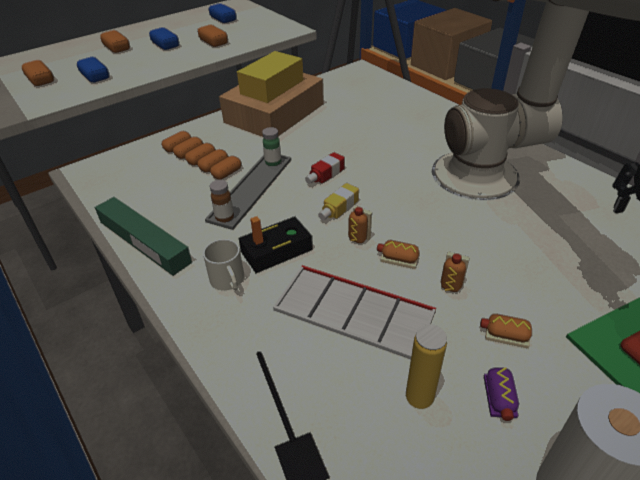

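```bash
cat > m.py <<'E'
from h import *
z=np.load("pics/top0.npz"); p,d=z["p"],z["d"]; W=world("top",d); W[d<=0]=np.nan
hsv=cv2.cvtColor(p,cv2.COLOR_RGB2HSV)
def box(name,u0,u1,v0,v1,zmin,zmax,hue=None,smin=0,vmax=255,vmin=0):
    m=np.zeros((480,640),bool); m[v0:v1,u0:u1]=1
    m&=(W[...,2]>zmin)&(W[...,2]<zmax)&(hsv[...,1]>=smin)&(hsv[...,2]<=vmax)&(hsv[...,2]>=vmin)
    if hue: 
        h=hsv[...,0].astype(int); m&=((h>=hue[0])&(h<=hue[1])) if hue[0]<=hue[1] else ((h>=hue[0])|(h<=hue[1]))
    P=W[m]; r=cv2.minAreaRect((P[:,:2]*1000).astype(np.float32))
    print(name,len(P),"rect c",np.round(r[0],1),"size",np.round(r[1],1),"ang",round(r[2],1),"mean",np.round(P.mean(0)*1000,1),"z",np.round(np.percentile(P[:,2],[2,50,98])*1000,1)); return P
if __name__=="__main__":
    print("table z",np.nanmedian(W[330:380,200:300,2]))
    box("tray",205,350,175,285,.003,.03)
    box("lane",420,525,190,320,.004,.02)
    box("jarL",435,475,175,225,.09,.13)
    box("jarR",495,540,275,315,.09,.13)
    box("cue top",350,405,180,255,.045,.056)
    box("stylus",350,405,175,255,.09,.2)
    box("button",350,405,180,255,.02,.06,(45,75),120)
    box("dogA",150,205,280,330,.012,.06)
    box("dogB",270,325,280,325,.012,.06)
    box("dogC",222,258,295,330,.06,.12)
    box("dogD",328,360,270,305,.06,.12)
    box("dogC all",222,258,295,330,.012,.12)
    box("dogD all",328,360,270,305,.012,.12)
    box("yel",370,415,270,335,.012,.06)
    box("yel body",370,415,270,335,.035,.06)
    box("red",430,475,295,360,.012,.06)
    box("red body",430,475,295,360,.035,.06)
    box("mug",340,400,135,185,.07,.11)
    box("can",150,210,180,235,.17,.21)
    box("purple",125,170,235,280,.012,.06)
E
python3 m.py
python3 -c "
import cv2
a=cv2.imread('pics/top0.png')
cv2.imwrite('pics/c1.png',cv2.resize(a[250:370,140:370],None,fx=3.4,fy=3.4,interpolation=cv2.INTER_CUBIC))
cv2.imwrite('pics/c2.png',cv2.resize(a[170:370,330:540],None,fx=3,fy=3,interpolation=cv2.INTER_CUBIC))
"
```

```text
table z 0.001441220809145615
tray 8607 rect c [630.9 170.2] size [399.1 302.8] ang 88.9 mean [629.  165.8   6.7] z [ 3.1  5.8 15.7]
lane 5394 rect c [ 553.  -360.9] size [287.2 359.6] ang 87.2 mean [ 553.1 -360.8    7.5] z [ 4.1  6.4 17. ]
jarL 323 rect c [ 686.1 -299.1] size [46.8 45.7] ang 89.8 mean [ 685.2 -297.6  113.3] z [ 91.  115.9 121.2]
jarR 367 rect c [ 434.  -438.4] size [47.  45.3] ang 65.0 mean [ 433.7 -435.2  113.2] z [ 91.1 115.6 120.8]
cue top 1674 rect c [ 652.2 -101.8] size [ 90.3 161.6] ang 82.4 mean [ 647.1 -100.5   51.8] z [47.  52.  55.6]
stylus 90 rect c [ 696.5 -107.8] size [18.2 19.8] ang 82.8 mean [ 694.2 -106.4  119.6] z [ 92.1 125.5 132.2]
button 74 rect c [609.2 -97. ] size [22.8 26.6] ang 50.5 mean [608.4 -96.4  41. ] z [27.7 41.6 45.5]
dogA 731 rect c [424. 422.] size [ 50.9 103.5] ang 35.7 mean [420.9 420.1  39.2] z [13.2 41.8 49.6]
dogB 688 rect c [435.3 110.4] size [ 49.9 103.3] ang 32.0 mean [432.4 112.9  40.6] z [14.7 42.3 49.8]
dogC 352 rect c [407.1 259.6] size [45.7 49.7] ang 27.7 mean [405.1 256.2  89.1] z [ 66.2  88.5 107.8]
dogD 332 rect c [4
[... 338 characters left out ...]
9.5  49.3] ang 12.7 mean [ 420.3 -129.5   46.5] z [23.5 48.9 54.4]
yel body 882 rect c [ 428.1 -130. ] size [139.2  48.9] ang 12.7 mean [ 418.4 -131.1   48.4] z [36.4 49.3 54.4]
red 1061 rect c [ 356.6 -280.2] size [139.7  50.3] ang 9.4 mean [ 348.5 -277.4   45.6] z [17.  48.9 54.5]
red body 921 rect c [ 356.6 -280.2] size [139.7  50.3] ang 9.4 mean [ 346.5 -279.8   48.5] z [36.1 49.5 54.6]
mug 359 rect c [804.  -93.9] size [101.   82.7] ang 47.3 mean [799.5 -94.5  84.9] z [71.  87.1 95.5]
can 479 rect c [669.3 412.1] size [52.8 52.6] ang 14.2 mean [667.4 410.4 188.6] z [172.7 190.7 195.2]
purple 696 rect c [555.3 514.9] size [103.7  50.4] ang 47.7 mean [551.3 506.8  39.2] z [13.6 41.6 49.4]
```

View pics/c1.png

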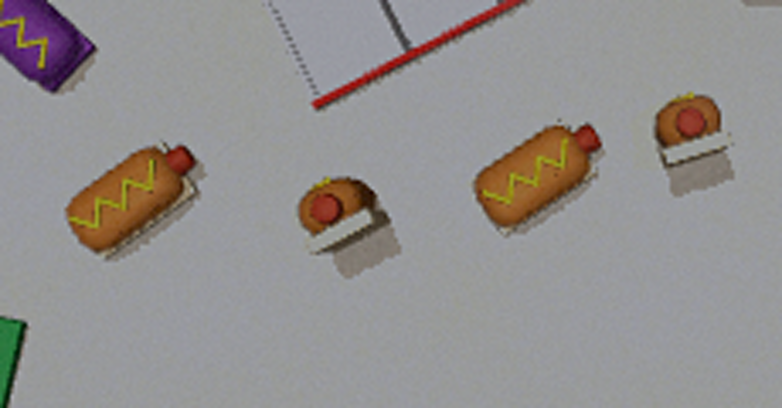

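View pics/c2.png

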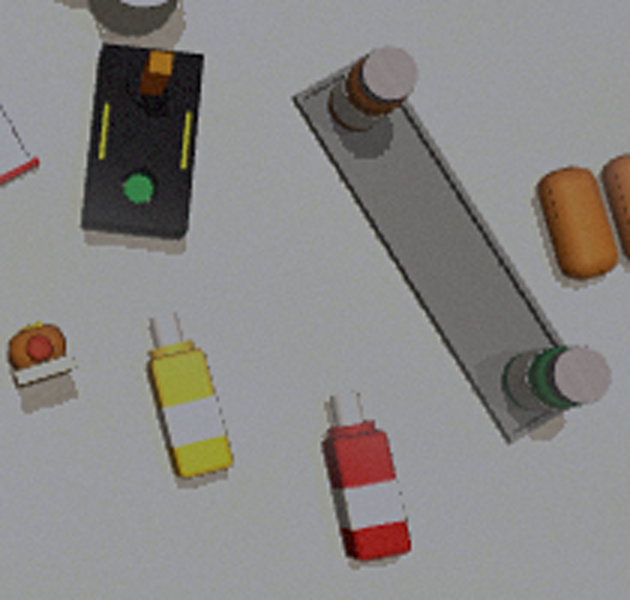

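```bash
cat > m2.py <<'E'
from m import *
c=eyes.camera_params("top");E=np.array(c["extrinsics"]);R,t=E[:3,:3],E[:3,3]; C=-R.T@t; print("cam",C)
def onz(uv,zz):
    uv=np.atleast_2d(uv).astype(float); r=np.c_[(uv[:,0]-c["cx"])/c["fx"],(uv[:,1]-c["cy"])/c["fy"],np.ones(len(uv))]@R
    s=(zz-C[2])/r[:,2]; return C+s[:,None]*r
if __name__=="__main__":
    h=hsv[...,0].astype(int); m=((h<8)|(h>172))&(hsv[...,1]>140); m[:, :205]=0;m[:,350:]=0;m[:175]=0;m[285:]=0
    v,u=np.nonzero(m); P=onz(np.c_[u,v],.012)[:,:2]*1000; r=cv2.minAreaRect(P.astype(np.float32)); print("red edge",len(P),r); 
    l=cv2.fitLine(P.astype(np.float32),cv2.DIST_HUBER,0,.01,.01).ravel(); print(l,np.degrees(np.arctan2(l[1],l[0])))
    # cue axis
    a=box("cue",350,405,180,255,.045,.056)
    for n,uv,zz in [("button",(376.4,232.7),.04)]: print(n,onz(uv,zz)*1000)
    g=cv2.cvtColor(p,cv2.COLOR_RGB2GRAY)
    # lane dark floor
    m=(hsv[...,2]<140)&(hsv[...,1]<40); m[:, :425]=0;m[:,525:]=0;m[:195]=0;m[320:]=0
    # tray region edges
    import numpy
    cv2.imwrite("pics/c3.png",cv2.resize(p[170:290,200:350,::-1],None,fx=5,fy=5,interpolation=cv2.INTER_CUBIC))
E
python3 m2.py
```

```text
cam [0.38652852 0.04511357 1.22822574]
red edge 263 ((552.4779052734375, 138.50213623046875), (165.70631408691406, 301.9164733886719), 2.2505850791931152)
[ 4.5188183e-01 -8.9207780e-01  5.6223633e+02  1.4519081e+02] -63.135513
cue 1674 rect c [ 652.2 -101.8] size [ 90.3 161.6] ang 82.4 mean [ 647.1 -100.5   51.8] z [47.  52.  55.6]
button [[607.35293791 -97.96902198  40.        ]]
```

```bash
ls pics; python3 - <<'E'
from m2 import *
for (n,uv) in [("laneA",(428.5,202.5)),("laneB",(500.5,316))]: print(n,onz(uv,.012)*1000)
E
```

```text
c1.png
c2.png
c3.png
scene0.npz
scene0.png
top0.npz
top0.png
cam [0.38652852 0.04511357 1.22822574]
laneA [[ 693.66967549 -246.56913065   12.        ]]
laneB [[ 384.00411912 -419.13870462   12.        ]]
```

View pics/c3.png

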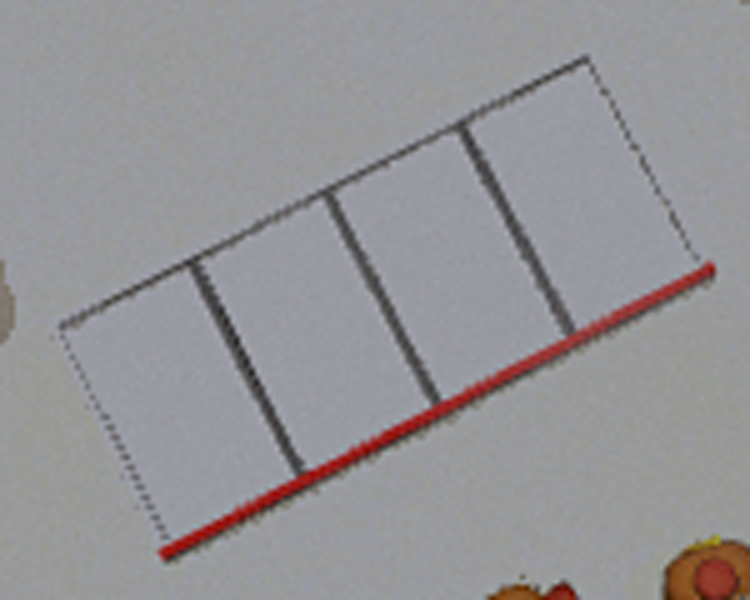

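```bash
python3 - <<'E'
from m2 import *
q=onz([(233,280.3),(342.2,223),(212.4,235.2),(317.4,181.8)],.012)*1000; q=q[:,:2]; print(q.round(1))
print(np.linalg.norm(q[0]-q[1]),np.linalg.norm(q[2]-q[3]),np.linalg.norm(q[0]-q[2]),np.linalg.norm(q[1]-q[3]))
for a,b in((0,1),(2,3)): d_=q[a]-q[b]; print(np.degrees(np.arctan2(d_[1],d_[0])))
print(q.mean(0))
ct=q.mean(0); 
for th in(26.6,):pass
d_=(q[0]-q[1])+(q[2]-q[3]); yaw=np.arctan2(d_[1],d_[0])-np.pi/2; print("yaw",np.degrees(yaw))
Rz=np.array([[np.cos(yaw),-np.sin(yaw)],[np.sin(yaw),np.cos(yaw)]])
for y in(-123,-41,41,123): print(y,(ct+Rz@[7,y]).round(1), "r",np.linalg.norm(ct+Rz@[7,y]))
E
```

```text
cam [0.38652852 0.04511357 1.22822574]
[[491.1 284.5]
 [641.   -9.6]
 [614.  341.5]
 [757.9  55.6]]
330.1727051422276 320.03894022878944 135.51966908167404 133.83348716052345
117.00846719110629
116.70586504044411
[626.00154571 168.02282923]
yaw 26.859524198874087
-123 [687.8  61.5] r 690.558311552561
-41 [650.8 134.6] r 664.5461198153826
41 [613.7 207.8] r 647.9354204463882
123 [576.7 280.9] r 641.4569921486512
```

>>> drive_tool([
  [1, [0.05, -0.02, 0], -8],
  [1, [0.05, -0.02, 0], -8],
  [1, [0.05, -0.02, 0], -8],
  [1, [0.055, -0.0185, 0], -7.3],
  [1, [0, 0, -0.05], 0],
  [1, [0, 0, -0.05], 0],
  [1, [0, 0, 0], 0],
], grip_force=30)

```text
time: 0.98
ee_pos: [0.4181, 0.4261, 0.149]
tcp_rot: [-179.5, 0.1, 125.7]
wrist_force: [-0.4, 0.1, 0.6]
opening: 0.0856
```

```bash
cat >> h.py <<'E'
def rpy(r):
    from scipy.spatial.transform import Rotation as Ro
    return Ro.from_euler("xyz",r,degrees=True).as_matrix()
def wristcloud(f):
    o=st(); p,d=snap("wrist",f); c=eyes.camera_params("wrist"); v,u=np.mgrid[0:480,0:640]
    P=np.stack([(u-c["cx"])/c["fx"]*d,(v-c["cy"])/c["fy"]*d,d],-1); M=np.array(c["mount"])
    P=P@M[:3,:3].T+M[:3,3]; P=P@rpy(o["tcp_rot"]).T+np.array(o["ee_pos"]); P[d<=0]=np.nan
    return p,d,P
E
python3 - <<'E'
from h import *
p,d,P=wristcloud("w1"); print(eyes.camera_params("wrist")); print(d.min(),d.max())
E
```

```text
{'time': 0.975, 'ee_pos': [0.4181, 0.4261, 0.149], 'tcp_rot': [-179.5448, 0.0773, 125.7163], 'wrist_force': [-0.369, 0.0708, 0.6203], 'opening': 0.0856, 'q': [45.5426, 11.0397, 5.2928, 84.7148, 0.0015, 99.8266]}
{'fx': 368.33040691791183, 'fy': 368.33040691791183, 'cx': 325.73577107876434, 'cy': 243.8678269263258, 'mount': array([[-4.35253938e-04, -9.63549132e-01, -2.67531086e-01,
         6.79211498e-02],
       [ 9.99999897e-01, -4.54231900e-04,  9.04889102e-06,
         1.14050596e-03],
       [-1.30240204e-04, -2.67531054e-01,  9.63549230e-01,
        -1.20073182e-01],
       [ 0.00000000e+00,  0.00000000e+00,  0.00000000e+00,
         1.00000000e+00]])}
0.0 0.34493223
```

View pics/w1.png

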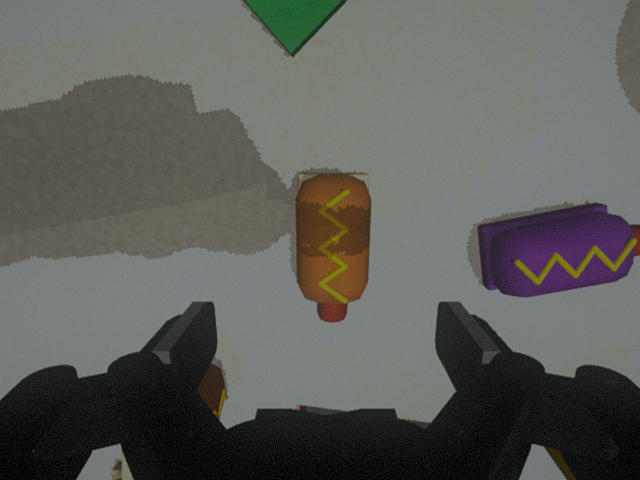

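```bash
cat >> h.py <<'E'
def wbox(P,p,n,u0,u1,v0,v1,zmin,zmax):
    m=np.zeros((480,640),bool); m[v0:v1,u0:u1]=1; m&=(P[...,2]>zmin)&(P[...,2]<zmax); Q=P[m]
    r=cv2.minAreaRect((Q[:,:2]*1000).astype(np.float32)); print(n,len(Q),"c",np.round(r[0],1),"size",np.round(r[1],1),"ang",round(r[2],1),"z",np.round(np.percentile(Q[:,2],[2,50,98])*1000,1)); return r
E
python3 - <<'E'
from h import *
z=np.load("pics/w1.npz"); p,d=z["p"],z["d"]; o=st()
c=eyes.camera_params("wrist"); v,u=np.mgrid[0:480,0:640]
P=np.stack([(u-c["cx"])/c["fx"]*d,(v-c["cy"])/c["fy"]*d,d],-1); M=np.array(c["mount"])
P=P@M[:3,:3].T+M[:3,3]; P=P@rpy(o["tcp_rot"]).T+np.array(o["ee_pos"]); P[d<=0]=np.nan
wbox(P,p,"dogA",280,385,165,325,.01,.07)
wbox(P,p,"dogA bun",280,385,165,302,.02,.07)
for lo in range(5,50,5): wbox(P,p,lo,280,385,165,300,lo/1e3,lo/1e3+.005)
E
```

```text
{'time': 1.025, 'ee_pos': [0.4189, 0.4273, 0.1525], 'tcp_rot': [-179.8234, 0.0315, 125.7361], 'wrist_force': [0.4441, 0.6298, 1.4812], 'opening': 0.0856, 'q': [45.5627, 10.9444, 5.5705, 84.8055, -0.0009, 99.8267]}
dogA 9684 c [425.4 427.3] size [ 50.2 103.3] ang 35.3 z [14.7 44.3 49.1]
dogA bun 8826 c [420.1 434.8] size [50.2 84.9] ang 35.3 z [32.1 44.9 49.1]
5 40 c [426.5 465.2] size [45.  88.6] ang 74.3 z [5.1 5.8 8.6]
10 239 c [421.4 433.2] size [50.  87.1] ang 35.8 z [11.3 14.  14.9]
15 78 c [398.6 464.9] size [48.9 10.6] ang 39.9 z [15.  15.4 16.2]Traceback (most recent call last):
  File "<stdin>", line 8, in <module>
  File "h.py", line 22, in wbox
    r=cv2.minAreaRect((Q[:,:2]*1000).astype(np.float32)); print(n,len(Q),"c",np.round(r[0],1),"size",np.round(r[1],1),"ang",round(r[2],1),"z",np.round(np.percentile(Q[:,2],[2,50,98])*1000,1)); return r
                                                                                                                                                       ~~~~~~~~~~~~~^^^^^^^^^^^^^^^^^^
    return _quantile_unchecked(
        a, q, axis, out, overwrite_input, method, keepdims, weights)
    return _ureduce(a,
                    func=_quantile_ureduce_func,
    ...<5 lines>...
                    overwrite_input=overwrite_input,
                    method=method)
    r = func(a, **kwargs)
    result = _quantile(arr,
                       quantiles=q,
    ...<2 lines>...
                       out=out,
                       weights=wgt)
    slices_having_nans = np.isnan(arr[-1, ...])
                                  ~~~^^^^^^^^^
IndexError: index -1 is out of bounds for axis 0 with size 0
```

```bash
python3 - <<'E'
from h import *
z=np.load("pics/w1.npz"); p,d=z["p"],z["d"]; o=st()
c=eyes.camera_params("wrist"); v,u=np.mgrid[0:480,0:640]
P=np.stack([(u-c["cx"])/c["fx"]*d,(v-c["cy"])/c["fy"]*d,d],-1); M=np.array(c["mount"])
P=P@M[:3,:3].T+M[:3,3]; P=P@rpy(o["tcp_rot"]).T+np.array(o["ee_pos"]); P[d<=0]=np.nan
T=(P-[.4213,.433,0])*1000; a=np.radians(-54.7); X=T[...,0]*np.cos(a)+T[...,1]*np.sin(a); Y=-T[...,0]*np.sin(a)+T[...,1]*np.cos(a)
m=(abs(X)<30)&(abs(Y)<40)&(P[...,2]>.008)
for lo in range(-28,29,2):
    k=m&(Y>=lo)&(Y<lo+2)
    if k.sum(): print(lo,k.sum(),np.round(np.percentile(P[...,2][k]*1000,[5,50,95]),1))
E
```

```text
{'time': 1.025, 'ee_pos': [0.4189, 0.4273, 0.1525], 'tcp_rot': [-179.8234, 0.0315, 125.7361], 'wrist_force': [0.4441, 0.6298, 1.4812], 'opening': 0.0856, 'q': [45.5627, 10.9444, 5.5705, 84.8055, -0.0009, 99.8267]}
-28 735 [212.1 220.1 228.5]
-26 803 [ 31.7 219.7 228.8]
-24 922 [ 34.3 219.1 228.8]
-22 908 [ 39.  219.9 228.8]
-20 1105 [ 42.2 213.2 228.5]
-18 1200 [ 43.  213.2 228.6]
-16 1150 [ 43.7 213.  228.5]
-14 1122 [ 44.6 212.6 228.5]
-12 1053 [ 45.4 210.3 220.8]
-10 992 [ 46.4 211.2 220.8]
-8 967 [ 46.4 211.4 220.9]
-6 929 [ 46.6 211.6 220.8]
-4 975 [ 46.7 211.4 220.9]
-2 981 [ 46.5 211.1 220.7]
0 1007 [ 46.5 211.  220.8]
2 1001 [ 46.5 211.  220.9]
4 1147 [ 46.7 212.5 228.6]
6 1172 [ 46.5 212.7 228.6]
8 1198 [ 46.4 213.  228.5]
10 1115 [ 45.5 213.1 228.5]
12 976 [ 44.6 219.2 228.6]
14 972 [ 43.9 218.  228.7]
16 955 [ 42.9 218.1 228.6]
18 1021 [ 42.2 217.  227.8]
20 1061 [ 39.5 216.4 225.7]
22 1052 [ 34.8 215.7 224.4]
24 903 [ 32.3 214.6 222.5]
26 746 [202.7 213.2 220.3]
28 645 [202.5 211.7 217.9]
```

>>> drive_tool([
  [1, [0.002, 0.003, -0.05], 0],
  [1, [0, 0, -0.05], 0],
  [1, [0, 0, -0.0225], 0],
  [1, [0, 0, 0], 0],
  [0, [0, 0, 0], 0],
  [0, [0, 0, 0], 0],
  [0, [0, 0, 0], 0],
  [0, [0, 0, 0], 0],
])

```text
time: 2.02
ee_pos: [0.4224, 0.4318, 0.0332]
tcp_rot: [179.8, -0.0, 125.7]
wrist_force: [-0.8, -0.2, 5.6]
opening: 0.0496
```

>>> drive_tool([
  [0, [0, 0, 0.04], 0],
  [0, [0, 0, 0.03], -10],
  [0, [0.02, -0.019, 0], -10],
  [0, [0.02, -0.019, 0], -10],
  [0, [0.02, -0.019, 0], -10],
  [0, [0.02, -0.019, 0], -10],
  [0, [0.02, -0.019, 0], -10],
  [0, [0.02, -0.019, 0], -10],
  [0, [0.02, -0.019, 0], -10],
  [0, [0.017, -0.016, 0], -10],
])

```text
time: 3.28
ee_pos: [0.5796, 0.2812, 0.1018]
tcp_rot: [180.0, -0.1, 35.4]
wrist_force: [0.0, -0.3, -1.3]
opening: 0.0494
```

>>> drive_tool([
  [0, [0, 0, 0], -8.8],
  [0, [0, 0, 0], 0],
  [0, [0, 0, 0], 0],
])

```text
time: 3.65
ee_pos: [0.5786, 0.2822, 0.1013]
tcp_rot: [180.0, -0.0, 27.1]
wrist_force: [-0.8, 0.1, -1.1]
opening: 0.0498
```

```bash
python3 - <<'E'
from h import *
p,d,P=wristcloud("w2"); snap("top","t2"); 
E
python3 -c "
import cv2
a=cv2.imread('pics/t2.png');cv2.imwrite('pics/t2c.png',cv2.resize(a[160:340,140:400],None,fx=3,fy=3,interpolation=cv2.INTER_CUBIC))"
```

```text
{'time': 3.65, 'ee_pos': [0.5786, 0.2822, 0.1013], 'tcp_rot': [179.9994, -0.0339, 27.1466], 'wrist_force': [-0.756, 0.1244, -1.111], 'opening': 0.0498, 'q': [25.9996, 17.4562, 7.7204, 80.2302, 0.0001, 178.8531]}
```

View pics/w2.png

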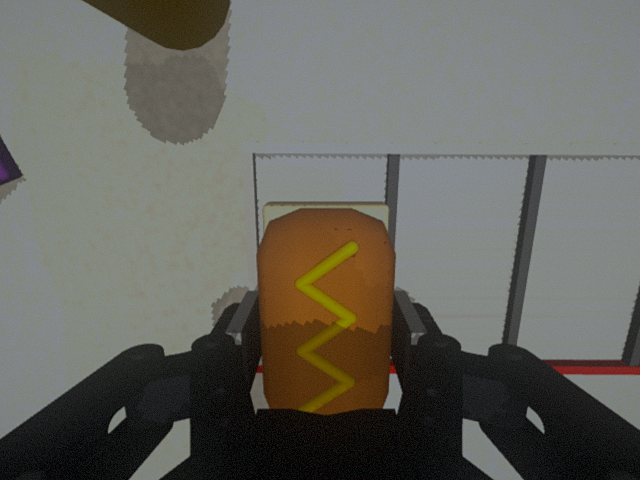

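View pics/t2c.png

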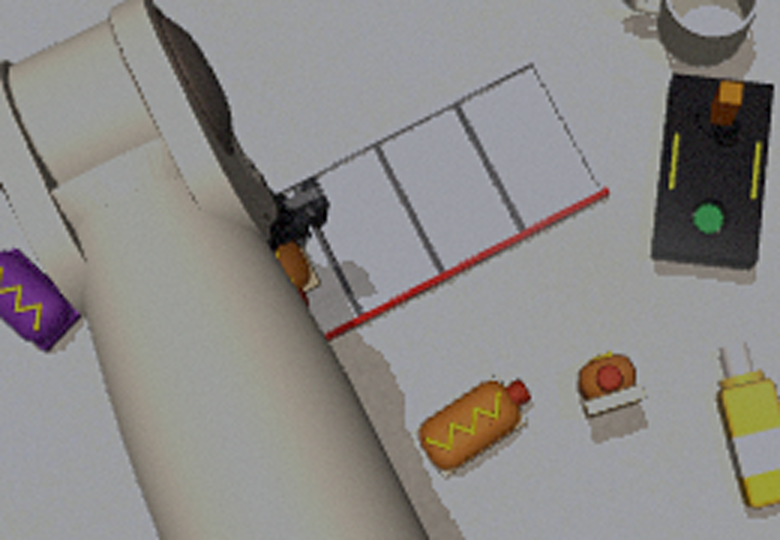

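```bash
cat >> h.py <<'E'
def wray(o,uv,zz):
    c=eyes.camera_params("wrist"); M=np.array(c["mount"]); uv=np.atleast_2d(uv).astype(float)
    r=np.c_[(uv[:,0]-c["cx"])/c["fx"],(uv[:,1]-c["cy"])/c["fy"],np.ones(len(uv))]
    R=rpy(o["tcp_rot"]); C=R@M[:3,3]+np.array(o["ee_pos"]); r=r@M[:3,:3].T@R.T
    return C+((zz-C[2])/r[:,2])[:,None]*r
E
python3 - <<'E'
from h import *
o=monitor.get_obs(); print(o["ee_pos"])
names=["farrim top-left","farrim R","rib1 far","rib2 far","rib2 near","red a","red b"]
uv=[(255,156),(600,157),(393,160),(536,162),(511,352),(560,369),(630,368)]
q=wray(o,uv,.011)*1000
a=np.radians(26.9);ct=np.array([628,169])
for n,x in zip(names,q):
    t=x[:2]-ct; print(n,x.round(1),"tray",round(t[0]*np.cos(a)+t[1]*np.sin(a),1),round(-t[0]*np.sin(a)+t[1]*np.cos(a),1))
E
```

```text
[0.57844155 0.28223816 0.1010784 ]
farrim top-left [614.9 345.4  11. ] tray 68.1 163.2
farrim R [701.6 174.5  11. ] tray 68.1 -28.4
rib1 far [647.9 276.1  11. ] tray 66.2 86.5
rib2 far [683.2 204.5  11. ] tray 65.3 6.7
rib2 near [577.6 148.1  11. ] tray -54.4 4.2
red a [581.8 112.4  11. ] tray -66.8 -29.6
red b [603.2  72.2  11. ] tray -65.9 -75.1
```

>>> drive_tool([
  [0, [-0.002, 0.003, 0], 0],
  [0, [0, 0, -0.045], 0],
  [0, [0, 0, -0.015], 0],
  [0, [0, 0, -0.005], 0],
  [0, [0, 0, 0], 0],
  [0, [0, 0, 0], 0],
])

```text
time: 4.5
ee_pos: [0.5765, 0.2851, 0.0369]
tcp_rot: [-180.0, -0.0, 27.0]
wrist_force: [-4.1, -1.3, 6.0]
opening: 0.0497
```

```bash
python3 - <<'E'
from h import *
p,d,P=wristcloud("w3")
E
```

```text
{'time': 4.5, 'ee_pos': [0.5765, 0.2851, 0.0369], 'tcp_rot': [-179.9849, -0.0145, 26.9562], 'wrist_force': [-4.1109, -1.3291, 6.0366], 'opening': 0.0497, 'q': [26.3086, 18.8162, 2.2341, 73.4036, 0.0153, 179.3524]}
```

View pics/w3.png

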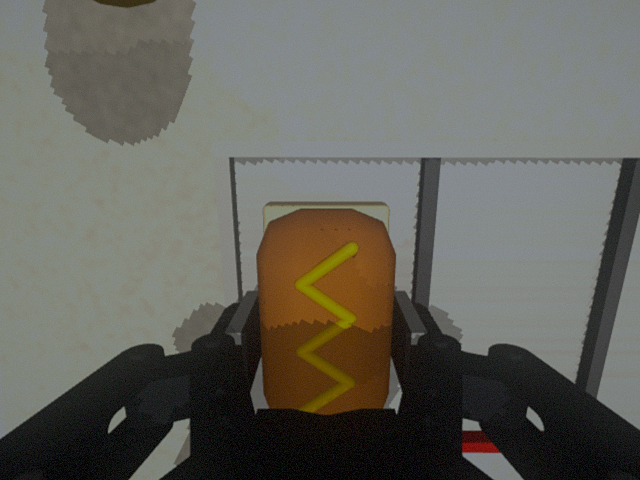

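>>> drive_tool([
  [0.72, [0, 0, 0], 0],
  [0.72, [0, 0, 0], 0],
  [0.72, [0, 0, 0.005], 0],
  [0.72, [0, 0, 0.06], 0],
  [0.72, [0, 0, 0.06], 0],
  [1, [-0.025, -0.028, 0], 10],
  [1, [-0.03, -0.034, 0], 10],
  [1, [-0.03, -0.036, 0], 10],
  [1, [-0.03, -0.036, 0], 10],
  [1, [-0.03, -0.034, 0], 10],
])

```text
time: 5.8
ee_pos: [0.4306, 0.1159, 0.1612]
tcp_rot: [180.0, -0.0, 77.3]
wrist_force: [0.5, -0.6, 0.0]
opening: 0.0854
```

>>> drive_tool([
  [1, [0, 0, 0], 10],
  [1, [0, 0, 0], 10],
  [1, [0, 0, 0], 10],
  [1, [0, 0, 0], 10],
  [1, [0, 0, 0], 5],
  [1, [0, 0, 0], 0],
])

```text
time: 6.55
ee_pos: [0.4317, 0.1169, 0.1612]
tcp_rot: [180.0, 0.0, 121.9]
wrist_force: [0.2, 0.6, -0.4]
opening: 0.0856
```

```bash
python3 - <<'E'
from h import *
p,d,P=wristcloud("w4"); snap("top","t4"); z=np.load("pics/t4.npz"); W=world("top",z["d"])
wbox(W,None,"topB",260,335,270,330,.012,.06)
wbox(P,None,"wristB",270,390,160,340,.012,.06)
E
```

```text
{'time': 6.55, 'ee_pos': [0.4317, 0.1169, 0.1612], 'tcp_rot': [179.9695, 0.01, 121.8969], 'wrist_force': [0.1582, 0.5555, -0.3749], 'opening': 0.0856, 'q': [15.1567, -10.0122, -14.5682, 85.4119, -0.0008, 73.2597]}
topB 5 c [454.4  18.8] size [20.9  2.6] ang 15.8 z [22.2 33.2 35.1]
wristB 8592 c [435.4 114.1] size [ 50.2 103. ] ang 32.6 z [27.9 41.  45.6]
```

View pics/w4.png

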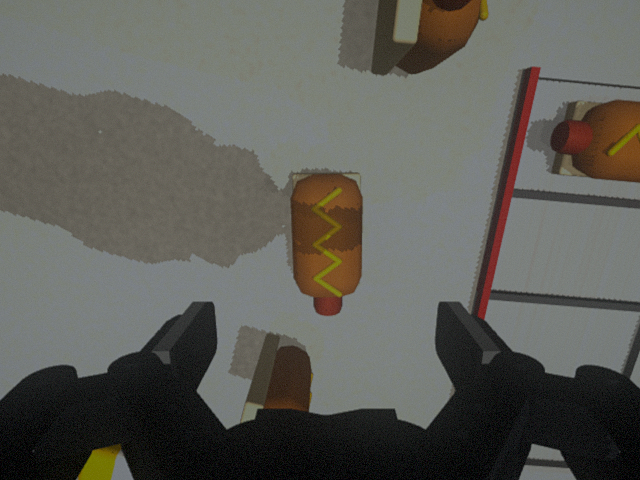

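View pics/t4.png

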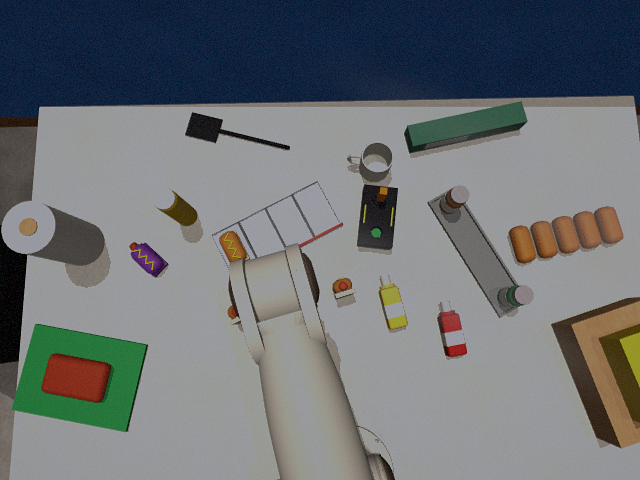

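>>> drive_tool([
  [1, [0, 0.003, -0.055], 0],
  [1, [0, 0, -0.05], 0],
  [1, [0, 0, -0.025], 0],
  [1, [0, 0, 0], 0],
  [0, [0, 0, 0], 0],
  [0, [0, 0, 0], 0],
  [0, [0, 0, 0], 0],
  [0, [0, 0, 0], 0],
  [0, [0, 0, 0.03], 0],
  [0, [0, 0, 0.05], 0],
])

```text
time: 7.9
ee_pos: [0.4307, 0.1197, 0.111]
tcp_rot: [-179.9, -0.0, 121.9]
wrist_force: [1.3, 0.5, -1.6]
opening: 0.0498
```

>>> drive_tool([
  [0, [0.022, 0.002, 0], -9.5],
  [0, [0.022, 0.002, 0], -9.5],
  [0, [0.022, 0.002, 0], -9.5],
  [0, [0.022, 0.002, 0], -9.5],
  [0, [0.022, 0.002, 0], -9.5],
  [0, [0.022, 0.002, 0], -9.5],
  [0, [0.022, 0.002, 0], -9.5],
  [0, [0.022, 0.002, 0], -9.5],
  [0, [0.022, 0.0015, 0], -9.5],
  [0, [0.022, 0.001, 0], -9.5],
])

```text
time: 9.15
ee_pos: [0.6525, 0.1385, 0.1112]
tcp_rot: [180.0, -0.0, 26.6]
wrist_force: [0.6, 0.2, -1.1]
opening: 0.0496
```

>>> drive_tool([
  [0, [0, 0, 0], 0],
  [0, [0, 0, -0.045], 0],
  [0, [0, 0, -0.01], 0],
  [0, [0, 0, 0], 0],
])

```text
time: 9.65
ee_pos: [0.6509, 0.1384, 0.0559]
tcp_rot: [-180.0, 0.1, 27.0]
wrist_force: [0.5, -0.1, -0.6]
opening: 0.0494
```

```bash
python3 - <<'E'
from h import *
p,d,P=wristcloud("w5")
E
```

```text
{'time': 9.65, 'ee_pos': [0.6509, 0.1384, 0.0559], 'tcp_rot': [-179.9796, 0.067, 27.0075], 'wrist_force': [0.4833, -0.0874, -0.5953], 'opening': 0.0494, 'q': [12.0009, 21.4125, 7.6971, 76.3546, 0.0024, 164.9935]}
```

View pics/w5.png

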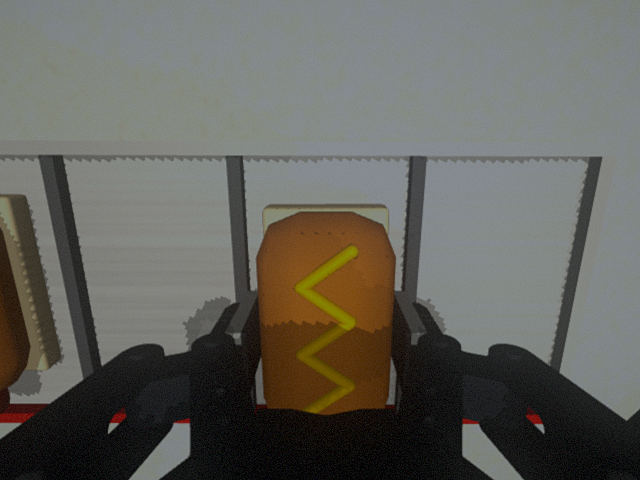

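>>> drive_tool([
  [0, [0, 0, -0.015], 0],
  [0, [0, 0, -0.005], 0],
  [0, [0, 0, 0], 0],
  [0.72, [0, 0, 0], 0],
  [0.72, [0, 0, 0], 0],
  [0.72, [0, 0, 0.01], 0],
  [0.72, [0, 0, 0.06], 0],
  [0.72, [0, 0, 0.06], 0],
  [1, [-0.04, -0.025, 0.01], -3.6],
  [1, [-0.046, -0.038, 0], -4],
])

```text
time: 10.95
ee_pos: [0.5658, 0.0754, 0.1779]
tcp_rot: [180.0, -0.2, 19.3]
wrist_force: [0.2, -1.2, 0.3]
opening: 0.0851
```

>>> drive_tool([
  [1, [-0.049, -0.039, 0], -4],
  [1, [-0.049, -0.038, 0], 0],
  [1, [0, 0, 0], 0],
  [1, [0, 0, 0], 0],
], grip_force=20)

```text
time: 11.45
ee_pos: [0.4681, -0.0016, 0.1768]
tcp_rot: [180.0, -0.1, 15.3]
wrist_force: [0.3, -0.5, 0.5]
opening: 0.0855
```

```bash
python3 - <<'E'
from h import *
p,d,P=wristcloud("w6")
wbox(P,None,"D",200,450,100,480,.075,.12)
wbox(P,None,"D90",200,450,100,480,.08,.093)
E
```

```text
{'time': 11.45, 'ee_pos': [0.4681, -0.0016, 0.1768], 'tcp_rot': [179.9756, -0.1173, 15.3032], 'wrist_force': [0.3413, -0.4779, 0.501], 'opening': 0.0855, 'q': [-0.1959, -7.2076, -10.3825, 86.7055, 0.0078, 164.5009]}
D 5260 c [465.3   0. ] size [45.6 50. ] ang 16.3 z [ 76.1  87.4 103.9]
D90 3573 c [465.3   0. ] size [45.6 50. ] ang 16.3 z [80.5 86.7 89.7]
```

View pics/w6.png

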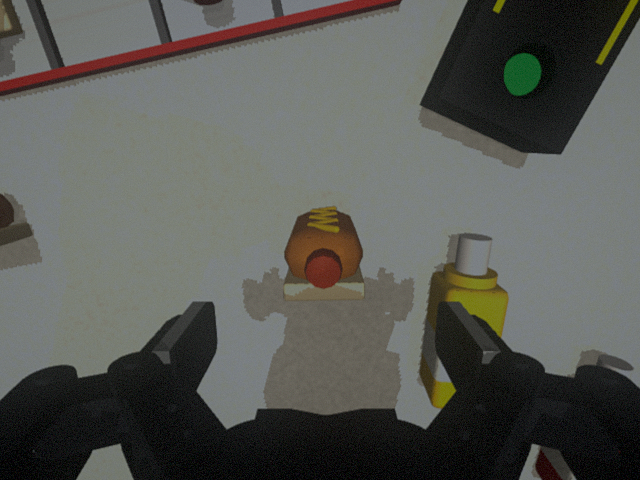

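>>> drive_tool([
  [1, [0, 0.001, -0.05], 0],
  [1, [0, 0, -0.052], 0.7],
  [1, [0, 0, 0], 0],
  [0, [0, 0, 0], 0],
  [0, [0, 0, 0], 0],
  [0, [0, 0, 0], 0],
  [0, [0, 0, 0], 0],
], grip_force=20)

```text
time: 12.38
ee_pos: [0.4691, -0.0003, 0.0762]
tcp_rot: [180.0, -0.2, 16.0]
wrist_force: [1.3, 1.6, 6.0]
opening: 0.0499
```

```bash
python3 - <<'E'
import numpy as np
th=np.radians(np.arange(0,91,9)); r=np.hypot(26,70); a0=np.arctan2(70,26)
x=r*np.cos(a0+th); z=r*np.sin(a0+th); u=np.radians(16)
for i in range(1,len(th)): dx=x[i]-x[i-1]; print(np.round([dx*np.cos(u),dx*np.sin(u),z[i]-z[i-1]],1), round(x[i],1),round(z[i],1))
E
```

```text
[-10.8  -3.1   3.2] 14.7 73.2
[-11.2  -3.2   1.4] 3.1 74.6
[-11.3  -3.2  -0.4] -8.6 74.2
[-11.1  -3.2  -2.3] -20.1 71.9
[-10.6  -3.   -4. ] -31.1 67.9
[-9.8 -2.8 -5.7] -41.3 62.2
[-8.9 -2.5 -7.2] -50.6 54.9
[-7.7 -2.2 -8.6] -58.5 46.4
[-6.3 -1.8 -9.7] -65.1 36.6
[ -4.7  -1.4 -10.6] -70.0 26.0
```

>>> drive_tool([
  [0, [-0.011, -0.003, 0.003], 0],
  [0, [-0.011, -0.003, 0.001], 0],
  [0, [-0.011, -0.003, -0.001], 0],
  [0, [0, 0, 0], 0],
])

```text
time: 12.88
ee_pos: [0.4338, -0.0098, 0.0767]
tcp_rot: [-180.0, 0.0, 16.0]
wrist_force: [0.7, -0.9, -1.9]
opening: 0.0495
```

```bash
python3 - <<'E'
from h import *
snap("scene","s7"); st()
a=cv2.imread('pics/s7.png');cv2.imwrite('pics/s7c.png',cv2.resize(a[150:330,280:520],None,fx=3.3,fy=3.3,interpolation=cv2.INTER_CUBIC))
E
```

```text
{'time': 12.925, 'ee_pos': [0.4344, -0.0097, 0.0768], 'tcp_rot': [179.9953, -0.0178, 16.0119], 'wrist_force': [0.8095, -0.0202, -1.2405], 'opening': 0.0499, 'q': [-1.276, -10.7155, -24.5143, 76.1827, 0.0008, 162.7121]}
```

View pics/s7c.png

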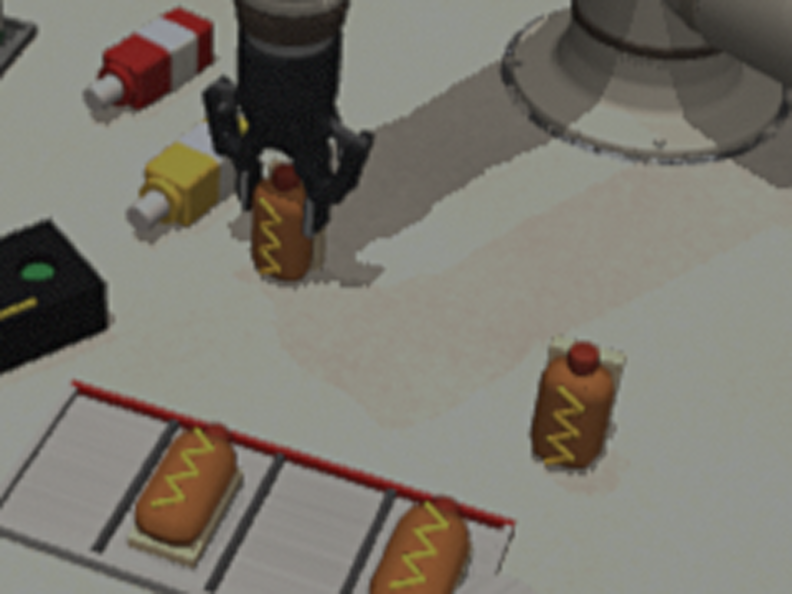

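>>> drive_tool([
  [0, [0, 0, -0.003], 0],
  [0, [0, 0, 0], 0],
  [1, [0, 0, 0], 0],
  [1, [0, 0, 0], 0],
  [1, [0, 0, 0], 0],
  [1, [0, 0, 0.06], 0],
  [1, [0, 0, 0.03], 0],
  [0, [0.036, 0.01, 0], 0],
  [0, [0, 0, 0], 0],
  [0, [0, 0, 0], 0],
])

```text
time: 14.18
ee_pos: [0.4702, 0.0005, 0.1632]
tcp_rot: [-180.0, 0.1, 16.0]
wrist_force: [-0.5, 0.4, -0.9]
opening: 0.0319
```

```bash
python3 - <<'E'
from h import *
p,d,P=wristcloud("w8"); snap("scene","s8")
a=cv2.imread('pics/s8.png');cv2.imwrite('pics/s8c.png',cv2.resize(a[150:330,280:520],None,fx=3.3,fy=3.3,interpolation=cv2.INTER_CUBIC))
wbox(P,None,"D90",200,450,100,480,.08,.093)
E
```

```text
{'time': 14.175, 'ee_pos': [0.4702, 0.0005, 0.1632], 'tcp_rot': [-179.9811, 0.0856, 16.0447], 'wrist_force': [-0.4724, 0.3709, -0.8921], 'opening': 0.0319, 'q': [0.0579, -6.7248, -11.4413, 85.371, -0.0054, 164.0132]}
D90 3594 c [431.8  -9.4] size [45.9 49.9] ang 16.3 z [80.5 86.5 90.4]
```

View pics/s8c.png

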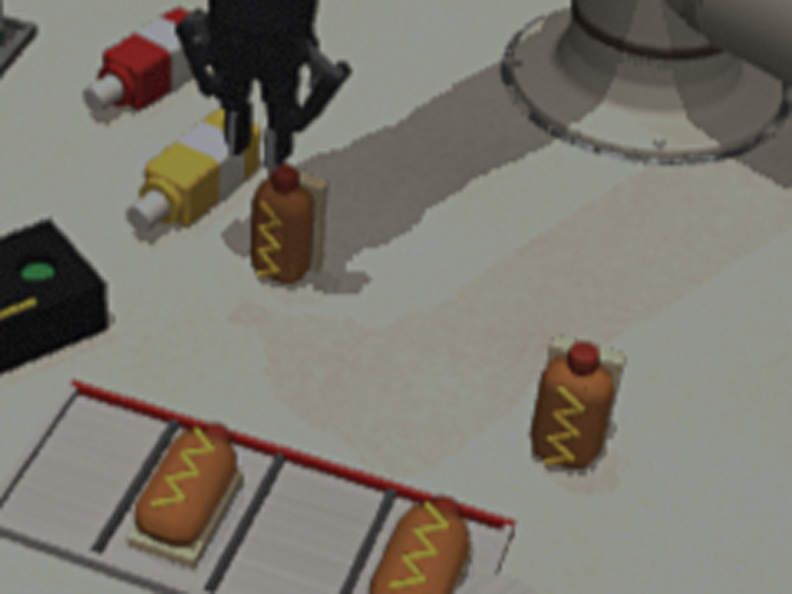

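View pics/w8.png

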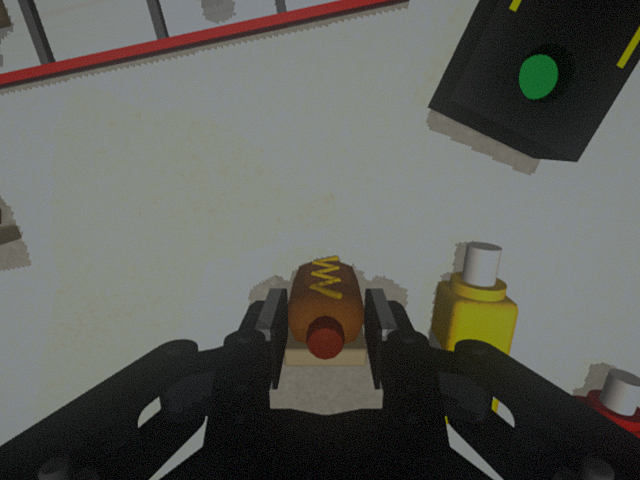

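>>> drive_tool([
  [0.25, [0.002, 0, -0.04], 0],
  [0.25, [0, 0, -0.035], 0],
  [0.25, [0, 0, 0], 0],
  [0.25, [-0.01, -0.003, 0], 0],
  [0.25, [-0.01, -0.003, 0], 0],
  [0.25, [-0.01, -0.003, 0], 0],
  [0.25, [0, 0, 0], 0],
])

```text
time: 15.15
ee_pos: [0.4422, -0.0088, 0.0894]
tcp_rot: [180.0, -0.1, 16.0]
wrist_force: [-0.5, -0.3, 0.6]
opening: 0.0217
```

```bash
python3 - <<'E'
from h import *
snap("scene","s9"); st()
a=cv2.imread('pics/s9.png');cv2.imwrite('pics/s9c.png',cv2.resize(a[150:330,280:520],None,fx=3.3,fy=3.3,interpolation=cv2.INTER_CUBIC))
E
```

```text
{'time': 15.2, 'ee_pos': [0.4426, -0.0087, 0.0893], 'tcp_rot': [179.9805, -0.0573, 16.0151], 'wrist_force': [0.2712, 1.1091, -0.1667], 'opening': 0.0212, 'q': [-1.1219, -9.872, -22.4001, 77.4114, -0.0018, 162.863]}
```

View pics/s9c.png

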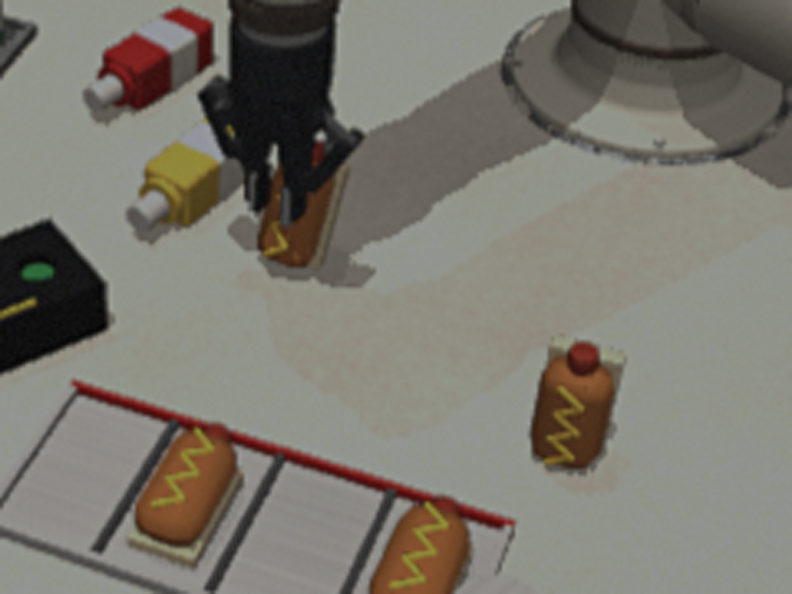

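Tilting as hoped. I continue the push.

>>> drive_tool([
  [0.25, [-0.008, -0.0025, 0], 0],
  [0.25, [-0.008, -0.0025, 0], 0],
  [0.25, [-0.008, -0.0025, 0], 0],
  [0.25, [0, 0, 0], 0],
  [0.25, [0, 0, 0], 0],
  [0.25, [0, 0, 0.06], 0],
  [0.25, [0, 0, 0.05], 0],
  [1, [0, 0, 0], 0],
  [1, [0, 0, 0], 0],
])

```text
time: 16.32
ee_pos: [0.4188, -0.016, 0.1983]
tcp_rot: [-180.0, 0.0, 16.0]
wrist_force: [-0.3, 0.0, -0.8]
opening: 0.0571
```

```bash
python3 - <<'E'
from h import *
snap("scene","s10"); p,d,P=wristcloud("w10")
a=cv2.imread('pics/s10.png');cv2.imwrite('pics/s10c.png',cv2.resize(a[150:330,280:520],None,fx=3.3,fy=3.3,interpolation=cv2.INTER_CUBIC))
E
```

```text
{'time': 16.375, 'ee_pos': [0.4185, -0.016, 0.1977], 'tcp_rot': [-179.9729, 0.0799, 16.0398], 'wrist_force': [0.2796, -0.62, -0.8626], 'opening': 0.0644, 'q': [-2.1846, -13.6852, -13.6035, 90.1661, 0.0008, 161.7756]}
```

View pics/s10c.png

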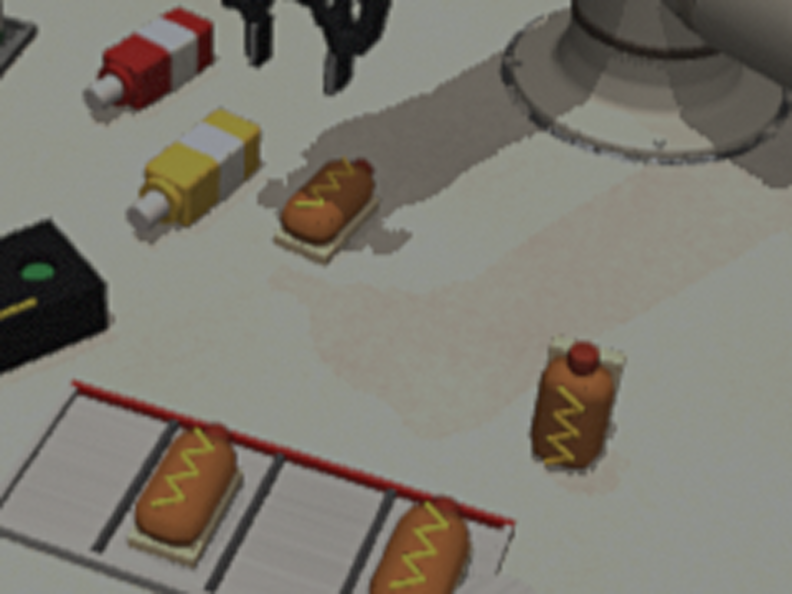

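View pics/w10.png

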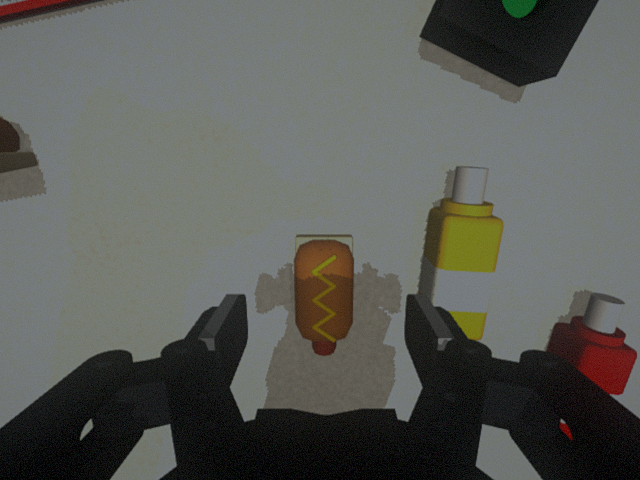

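Toppled perfectly flat, the sausage toward the robot. Measure and grasp.

```bash
python3 - <<'E'
from h import *
o=st(); z=np.load("pics/w10.npz"); d=z["d"]
c=eyes.camera_params("wrist"); v,u=np.mgrid[0:480,0:640]
P=np.stack([(u-c["cx"])/c["fx"]*d,(v-c["cy"])/c["fy"]*d,d],-1); M=np.array(c["mount"])
P=P@M[:3,:3].T+M[:3,3]; P=P@rpy(o["tcp_rot"]).T+np.array(o["ee_pos"]); P[d<=0]=np.nan
r=wbox(P,None,"D",280,370,225,365,.012,.06)
a=np.radians(196.3); print("origin",np.array(r[0])-7*np.array([np.cos(a),np.sin(a)]))
E
```

```text
{'time': 16.425, 'ee_pos': [0.4183, -0.016, 0.1975], 'tcp_rot': [-179.9641, 0.11, 16.0412], 'wrist_force': [0.2564, 0.0648, -0.7986], 'opening': 0.0713, 'q': [-2.185, -13.6834, -13.6268, 90.1723, -0.0003, 161.7738]}
D 5878 c [359.5 -29.9] size [103.3  50. ] ang 15.7 z [27.  40.7 45.4]
origin [366.26465755 -27.96349084]
```

>>> drive_tool([
  [1, [-0.052, -0.012, 0], 0],
  [1, [0, 0, -0.06], 0],
  [1, [0, 0, -0.06], 0],
  [1, [0, 0, -0.048], 0],
  [1, [0, 0, 0], 0],
  [0, [0, 0, 0], 0],
  [0, [0, 0, 0], 0],
  [0, [0, 0, 0], 0],
  [0, [0, 0, 0.04], 0],
  [0, [0, 0, 0.06], 0],
], grip_force=30)

```text
time: 17.68
ee_pos: [0.366, -0.028, 0.1319]
tcp_rot: [-180.0, 0.1, 16.0]
wrist_force: [1.1, 0.2, -1.2]
opening: 0.0498
```

>>> drive_tool([
  [0, [0.05, 0.015, 0], 2],
  [0, [0.056, 0.016, 0], 2],
  [0, [0.056, 0.016, 0], 2],
  [0, [0.056, 0.016, 0], 2],
  [0, [0.056, 0.016, 0], 2],
  [0, [0.048, 0.0145, 0], 0.9],
  [0, [0, 0, 0], 0],
  [0, [0, 0, -0.05], 0],
  [0, [0, 0, -0.025], 0],
  [0, [0, 0, 0], 0],
])

```text
time: 18.92
ee_pos: [0.6871, 0.0652, 0.0546]
tcp_rot: [-179.9, 0.2, 26.9]
wrist_force: [0.2, -0.4, -0.1]
opening: 0.0497
```

```bash
python3 - <<'E'
from h import *
p,d,P=wristcloud("w11")
E
```

```text
{'time': 18.925, 'ee_pos': [0.6871, 0.0652, 0.0546], 'tcp_rot': [-179.9351, 0.1682, 26.9219], 'wrist_force': [0.1868, -0.4326, -0.1132], 'opening': 0.0497, 'q': [5.4174, 24.9884, 12.2857, 77.4775, -0.0013, 158.4955]}
```

View pics/w11.png

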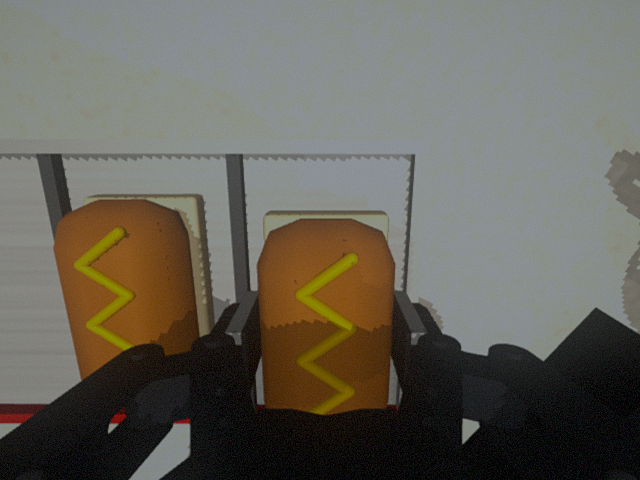

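>>> drive_tool([
  [0, [0.003, 0.001, -0.015], 0],
  [0, [0, 0, -0.005], 0],
  [0, [0, 0, 0], 0],
  [0.72, [0, 0, 0], 0],
  [0.72, [0, 0, 0], 0],
  [0.72, [0, 0, 0.01], 0],
  [0.72, [0, 0, 0.06], 0],
  [0.72, [0, 0, 0.06], 0],
  [1, [-0.02, 0.015, 0.02], 10],
  [1, [-0.02, 0.015, 0], 10],
])

```text
time: 20.23
ee_pos: [0.6522, 0.0968, 0.1893]
tcp_rot: [179.8, -0.2, 47.2]
wrist_force: [-0.4, 0.4, -0.9]
opening: 0.0855
```

>>> drive_tool([
  [1, [-0.02, 0.018, 0], 10],
  [1, [-0.02, 0.018, 0], 10],
  [1, [-0.02, 0.018, 0], 10],
  [1, [-0.02, 0.018, 0], 10],
  [1, [-0.02, 0.018, 0], 10],
  [1, [-0.02, 0.018, 0], 10],
  [1, [-0.02, 0.018, 0], 10],
  [1, [-0.02, 0.018, 0], 10],
  [1, [-0.02, 0.018, 0], 10],
  [1, [-0.02, 0.018, 0], 10],
])

```text
time: 21.48
ee_pos: [0.4511, 0.277, 0.1867]
tcp_rot: [179.9, 0.0, 147.3]
wrist_force: [-0.7, 0.2, -0.1]
opening: 0.0855
```

>>> drive_tool([
  [0.25, [-0.007, 0.005, 0], 10],
  [0.25, [0, 0, 0], 10],
  [0.25, [0, 0, 0], 10],
  [0.25, [0, 0, 0], 10],
  [0.25, [0, 0, 0], 10],
  [0.25, [0, 0, 0], 10],
  [0.25, [0, 0, 0], 0.8],
  [0.25, [0, 0, 0], 0],
])

```text
time: 22.48
ee_pos: [0.4447, 0.2815, 0.1862]
tcp_rot: [180.0, 0.0, -152.5]
wrist_force: [-0.7, -0.0, 0.3]
opening: 0.0215
```

```bash
python3 - <<'E'
from h import *
p,d,P=wristcloud("w12"); snap("top","t12"); snap("scene","s12")
W=world("top",np.load("pics/t12.npz")["d"])
wbox(W,None,"C",215,265,285,335,.075,.115)
E
```

```text
{'time': 22.475, 'ee_pos': [0.4447, 0.2815, 0.1862], 'tcp_rot': [179.9988, 0.0297, -152.4613], 'wrist_force': [-0.748, -0.0463, 0.2886], 'opening': 0.0215, 'q': [32.3343, 0.8521, -1.646, 87.4722, -0.0013, 4.7956]}
C 332 c [407.3 259.3] size [46.  49.6] ang 26.1 z [ 77.   88.8 106.4]
```

View pics/w12.png

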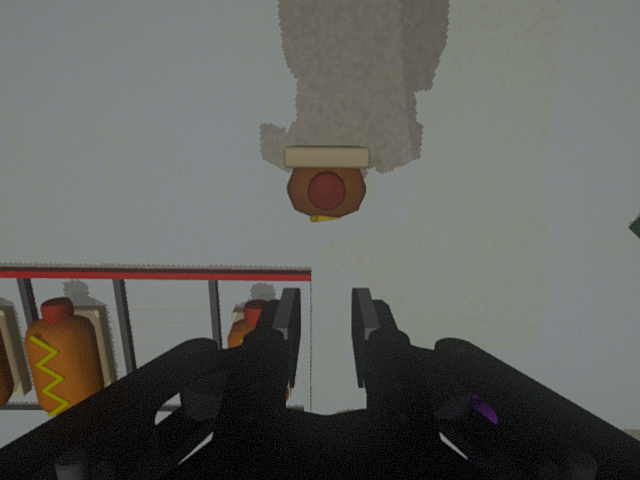

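View pics/s12.png

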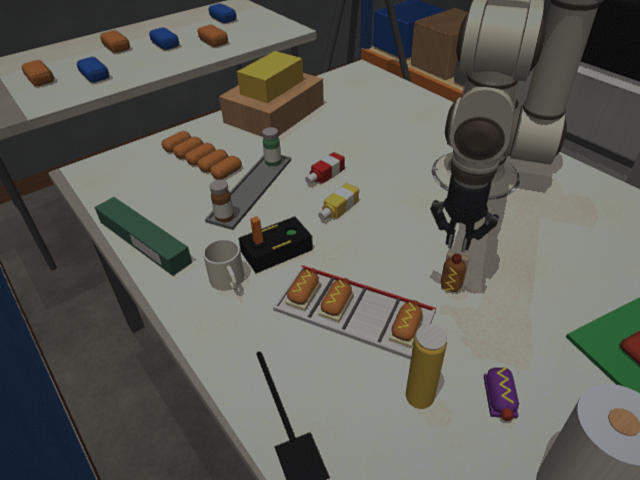

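>>> drive_tool([
  [0.25, [0.001, 0, -0.05], 0],
  [0.25, [0, 0, -0.047], 0],
  [0.25, [0, 0, 0], 0],
  [0.25, [-0.009, -0.0046, 0], 0],
  [0.25, [-0.009, -0.0046, 0], 0],
  [0.25, [-0.009, -0.0046, 0], 0],
  [0.25, [-0.0075, -0.004, 0], 0],
  [0.25, [-0.0075, -0.004, 0], 0],
  [0.25, [-0.0075, -0.004, 0], 0],
  [0.25, [0, 0, 0], 0],
])

```text
time: 23.88
ee_pos: [0.3957, 0.2555, 0.0888]
tcp_rot: [-180.0, 0.0, -152.3]
wrist_force: [0.3, -0.2, 0.5]
opening: 0.0215
```

>>> drive_tool([
  [0.25, [0, 0, 0], 0],
  [0.25, [0, 0, 0.055], 0],
  [0.25, [0, 0, 0.055], 0],
  [1, [-0.03, -0.015, 0], 0],
  [1, [-0.02, -0.01, 0], 0],
  [1, [0, 0, 0], 0],
])

```text
time: 24.62
ee_pos: [0.3459, 0.2306, 0.1992]
tcp_rot: [180.0, 0.1, -152.3]
wrist_force: [0.1, 0.2, 0.3]
opening: 0.0745
```

```bash
python3 - <<'E'
from h import *
p,d,P=wristcloud("w13")
r=wbox(P,None,"C",270,390,120,365,.012,.06)
E
```

```text
{'time': 24.625, 'ee_pos': [0.3459, 0.2306, 0.1992], 'tcp_rot': [179.9928, 0.0595, -152.2567], 'wrist_force': [0.145, 0.1987, 0.2677], 'opening': 0.0745, 'q': [33.687, -14.2353, -13.8789, 90.2964, 0.001, 5.9438]}
C 6749 c [338.1 227.1] size [100.6  50. ] ang 27.5 z [28.  40.9 45.5]
```

View pics/w13.png

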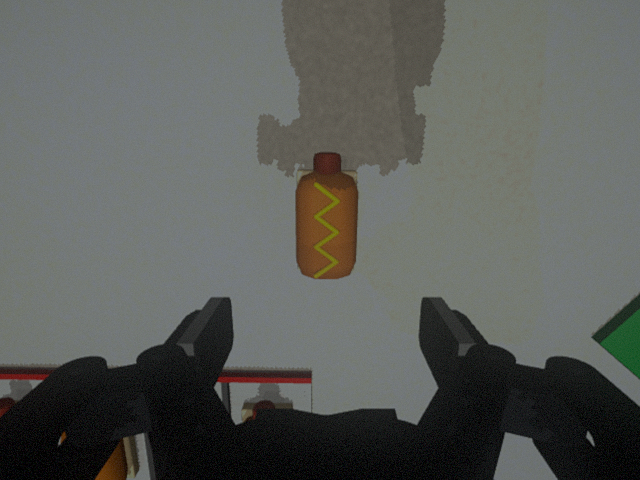

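>>> drive_tool([
  [1, [0, 0.0005, -0.06], 0],
  [1, [0, 0, -0.06], 0],
  [1, [0, 0, -0.048], 0],
  [1, [0, 0, 0], 0],
  [0, [0, 0, 0], 0],
  [0, [0, 0, 0], 0],
  [0, [0, 0, 0], 0],
  [0, [0, 0, 0], 0],
  [0, [0, 0, 0.04], 0],
  [0, [0, 0, 0.06], 0],
])

```text
time: 25.92
ee_pos: [0.3457, 0.2308, 0.132]
tcp_rot: [-180.0, -0.1, -152.3]
wrist_force: [0.9, 0.3, -1.2]
opening: 0.0497
```

>>> drive_tool([
  [0, [0.05, -0.004, 0], -0.4],
  [0, [0.055, -0.004, 0], -0.4],
  [0, [0.055, -0.004, 0], 0],
  [0, [0.055, -0.004, 0], 0],
  [0, [0.053, -0.003, 0], 0],
  [0, [0, 0, 0], 0],
  [0, [0, 0, -0.05], 0],
  [0, [0, 0, -0.025], 0],
  [0, [0, 0, 0], 0],
])

```text
time: 27.05
ee_pos: [0.6126, 0.212, 0.0548]
tcp_rot: [180.0, -0.2, -153.0]
wrist_force: [1.3, 0.5, -0.8]
opening: 0.0492
```

```bash
python3 - <<'E'
from h import *
p,d,P=wristcloud("w14")
E
```

```text
{'time': 27.05, 'ee_pos': [0.6126, 0.212, 0.0548], 'tcp_rot': [179.9728, -0.1643, -153.045], 'wrist_force': [1.2772, 0.4796, -0.7527], 'opening': 0.0492, 'q': [19.0897, 19.1916, 4.7235, 75.6983, 0.0044, -7.8653]}
```

View pics/w14.png

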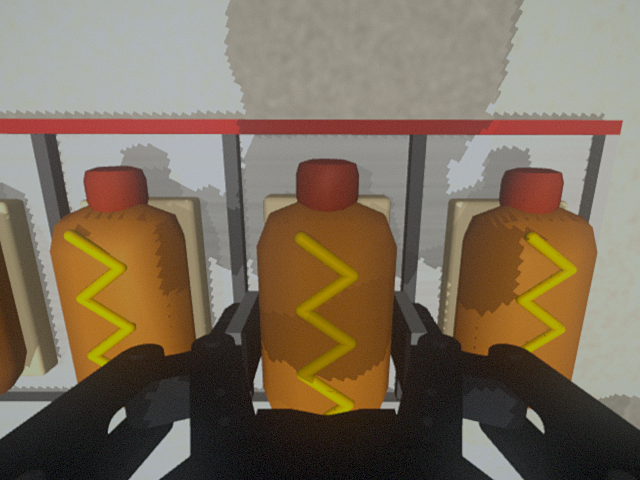

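>>> drive_tool([
  [0, [0, 0, -0.015], 0],
  [0, [0, 0, -0.005], 0],
  [0, [0, 0, 0], 0],
  [0.7, [0, 0, 0], 0],
  [0.7, [0, 0, 0], 0],
  [0.7, [0, 0, 0.01], 0],
  [0.7, [0, 0, 0.06], 0],
  [0.7, [0, 0, 0.06], 0],
  [0.7, [0, 0, 0.02], 0],
  [0.7, [-0.014, -0.034, 0], -4],
])

```text
time: 28.35
ee_pos: [0.6013, 0.1795, 0.1886]
tcp_rot: [-180.0, 0.3, -157.0]
wrist_force: [-0.2, -0.2, -0.1]
opening: 0.0598
```

>>> drive_tool([
  [0.7, [-0.019, -0.055, 0], -5],
  [0.7, [-0.019, -0.058, 0], -5.2],
  [0.7, [-0.019, -0.058, 0], 0],
  [0.7, [-0.019, -0.058, 0], 0],
  [0.7, [-0.02, -0.059, 0], 0],
  [0.7, [0, 0, 0], 0],
  [0.7, [0, 0, 0], 0],
])

```text
time: 29.22
ee_pos: [0.5043, -0.1099, 0.1865]
tcp_rot: [-180.0, 0.1, -167.3]
wrist_force: [0.9, 1.5, -0.4]
opening: 0.0595
```

```bash
python3 - <<'E'
from h import *
snap("top","t15");snap("scene","s15")
p,d,P=wristcloud("w15")
E
```

```text
{'time': 29.325, 'ee_pos': [0.5046, -0.1089, 0.1861], 'tcp_rot': [179.9981, 0.0228, -167.1915], 'wrist_force': [1.3649, -0.6522, -0.9503], 'opening': 0.0598, 'q': [-12.1866, -0.5216, -3.0384, 87.4633, 0.0113, -24.9951]}
```

View pics/w15.png

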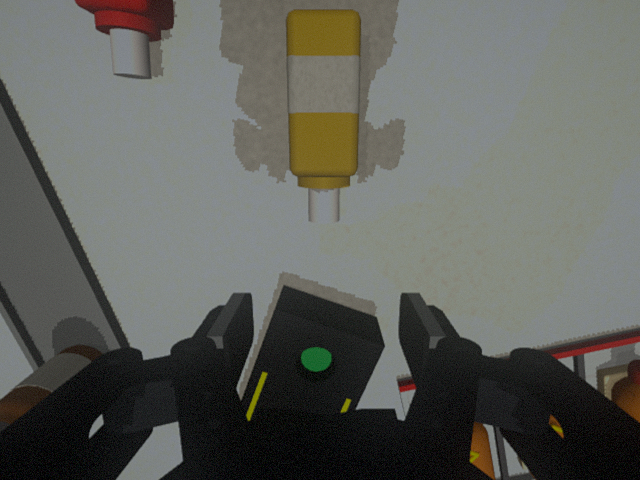

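View pics/t15.png

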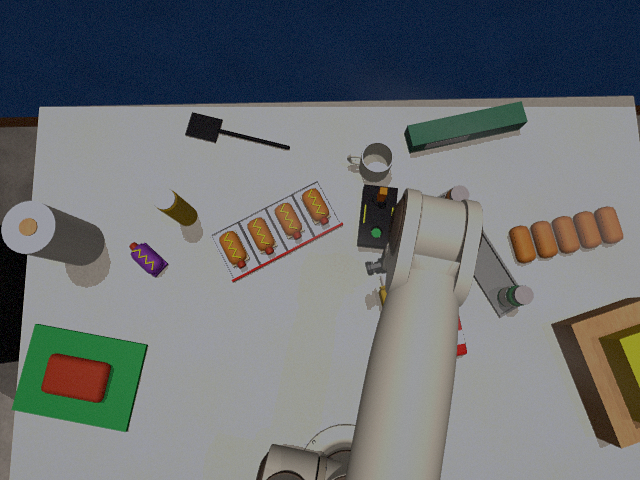

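```bash
python3 - <<'E'
from h import *
o=monitor.get_obs(); z=np.load("pics/w15.npz"); d=z["d"]
c=eyes.camera_params("wrist"); v,u=np.mgrid[0:480,0:640]
P=np.stack([(u-c["cx"])/c["fx"]*d,(v-c["cy"])/c["fy"]*d,d],-1); M=np.array(c["mount"])
P=P@M[:3,:3].T+M[:3,3]; P=P@rpy(o["tcp_rot"]).T+np.array(o["ee_pos"]); P[d<=0]=np.nan
wbox(P,None,"Yall",270,380,0,230,.012,.06)
wbox(P,None,"Ybody",270,380,0,178,.038,.06)
r=wbox(P,None,"nozzle",300,345,195,225,.015,.06)
a=np.radians(12.7);uu=np.array([np.cos(a),np.sin(a)])
Q=P[195:225,300:345].reshape(-1,3); Q=Q[Q[:,2]>.02]; s=Q[:,:2]@uu; l=Q[:,:2]@[-uu[1],uu[0]]; print(np.percentile(s,[1,50,97,99.5])*1000, np.percentile(l,[2,98])*1000, "tcp",np.array(o["ee_pos"][:2])@uu*1000,np.array(o["ee_pos"][:2])@[-uu[1],uu[0]]*1000)
E
```

```text
Yall 13552 c [ 429.1 -127.2] size [139.5  48.5] ang 12.9 z [31.2 46.9 48.7]
Ybody 11963 c [ 412.4 -131. ] size [105.2  48.5] ang 12.8 z [42.4 47.1 48.8]
nozzle 849 c [ 486.9 -114.3] size [21.1 23.3] ang 12.9 z [26.  33.6 36.2]
[439.57660739 449.80579792 459.76747194 460.18722192] [-229.98236069 -207.07637836] tcp 468.33270712178665 -217.02199539561227
```

>>> drive_tool([
  [0.7, [-0.002, -0.002, -0.05], 0],
  [0.7, [0, 0, -0.055], 0],
  [0.7, [0, 0, -0.048], 0],
  [0.7, [0, 0, 0], 0],
  [0, [0, 0, 0], 0],
  [0, [0, 0, 0], 0],
  [0, [0, 0, 0], 0],
  [0, [0, 0, 0], 0],
  [0, [0, 0, 0], 0],
], grip_force=20)

```text
time: 30.5
ee_pos: [0.5039, -0.1119, 0.0346]
tcp_rot: [-179.9, 0.2, -167.3]
wrist_force: [4.3, 1.7, 5.0]
opening: 0.0219
```

>>> drive_tool([
  [0, [0, 0, 0.01], 0],
  [0, [-0.001, 0, 0.01], 0],
  [0, [-0.002, 0, 0.01], 0],
  [0, [-0.003, -0.001, 0.01], 0],
  [0, [0, 0, 0], 0],
])

```text
time: 31.12
ee_pos: [0.4965, -0.113, 0.0738]
tcp_rot: [-180.0, 0.1, -167.3]
wrist_force: [-0.1, -0.6, -0.6]
opening: 0.0219
```

```bash
cat >> h.py <<'E'
def sc(f,v0=130,v1=290,u0=230,u1=440):
    snap("scene",f); a=cv2.imread(f'pics/{f}.png');cv2.imwrite(f'pics/{f}c.png',cv2.resize(a[v0:v1,u0:u1],None,fx=3.5,fy=3.5,interpolation=cv2.INTER_CUBIC))
E
python3 - <<'E'
from h import *
sc("s16"); st()
E
```

```text
{'time': 31.175, 'ee_pos': [0.4964, -0.1129, 0.0732], 'tcp_rot': [-179.9795, 0.0472, -167.2699], 'wrist_force': [0.0332, -0.5544, -0.472], 'opening': 0.0218, 'q': [-12.8182, -0.2395, -15.2602, 74.9279, 0.0018, -25.5483]}
```

View pics/s16c.png

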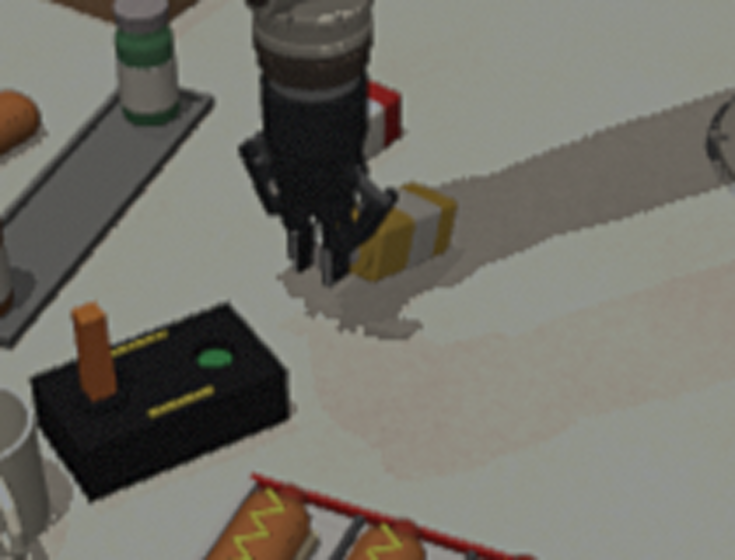

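```bash
python3 - <<'E'
from h import *
p,d,P=wristcloud("w16")
for v in range(20,230,20): print(v,(P[v,325]*1000).round(0))
E
```

```text
{'time': 31.175, 'ee_pos': [0.4964, -0.1129, 0.0732], 'tcp_rot': [-179.9795, 0.0472, -167.2699], 'wrist_force': [0.0332, -0.5544, -0.472], 'opening': 0.0218, 'q': [-12.8182, -0.2395, -15.2602, 74.9279, 0.0018, -25.5483]}
20 [ 394. -136.   59.]
40 [ 400. -134.   59.]
60 [ 406. -133.   61.]
80 [ 412. -132.   64.]
100 [ 418. -130.   65.]
120 [ 424. -129.   66.]
140 [ 431. -127.   68.]
160 [ 437. -126.   71.]
180 [ 443. -125.   73.]
200 [ 449. -123.   72.]
220 [ 456. -122.   71.]
```

View pics/w16.png

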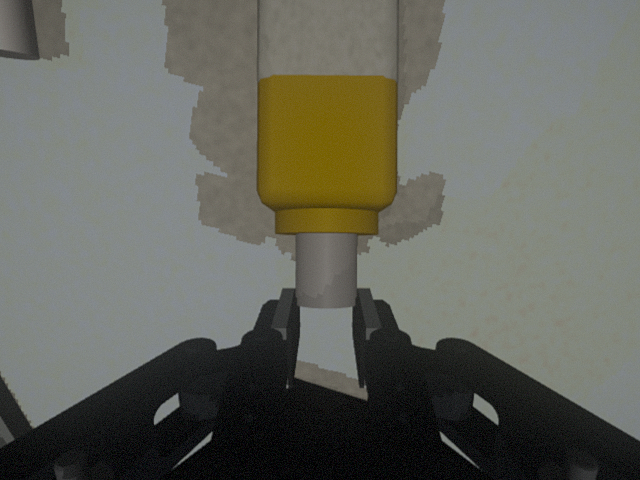

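```bash
python3 - <<'E'
import numpy as np
th=np.radians(np.linspace(27.3,97,11)); r=139.6
x=r*np.cos(th); z=r*np.sin(th); u=np.radians(12.8)
for i in range(1,len(th)): dx=x[i]-x[i-1]; print(np.round([dx*np.cos(u),dx*np.sin(u),z[i]-z[i-1]],1), round(x[i],1),round(z[i],1))
E
```

```text
[-8.5 -1.9 14.6] 115.4 78.6
[-10.1  -2.3  13.4] 105.0 92.0
[-11.6  -2.6  12.1] 93.0 104.1
[-13.   -3.   10.5] 79.7 114.6
[-14.1  -3.2   8.8] 65.2 123.4
[-15.1  -3.4   7. ] 49.8 130.4
[-15.8  -3.6   5.1] 33.6 135.5
[-16.3  -3.7   3.1] 16.9 138.6
[-16.5  -3.8   1. ] -0.1 139.6
[-16.5  -3.8  -1. ] -17.0 138.6
```

>>> drive_tool([
  [0, [-0.0085, -0.002, 0.0146], 0],
  [0, [-0.01, -0.0023, 0.0134], 0],
  [0, [-0.0116, -0.0026, 0.012], 0],
  [0, [-0.013, -0.003, 0.0105], 0],
  [0, [-0.014, -0.0032, 0.0088], 0],
  [0, [-0.015, -0.0034, 0.007], 0],
  [0, [0, 0, 0], 0],
])

```text
time: 32.1
ee_pos: [0.4233, -0.1297, 0.1397]
tcp_rot: [-180.0, 0.0, -167.3]
wrist_force: [-0.4, -0.2, -2.2]
opening: 0.0222
```

```bash
python3 - <<'E'
from h import *
sc("s17"); p,d,P=wristcloud("w17")
E
```

```text
{'time': 32.15, 'ee_pos': [0.4238, -0.1295, 0.1393], 'tcp_rot': [-179.9817, 0.0368, -167.3047], 'wrist_force': [0.2782, 0.2519, -1.777], 'opening': 0.022, 'q': [-16.9987, -10.5007, -17.3961, 83.0636, 0.0024, -29.694]}
```

View pics/s17c.png

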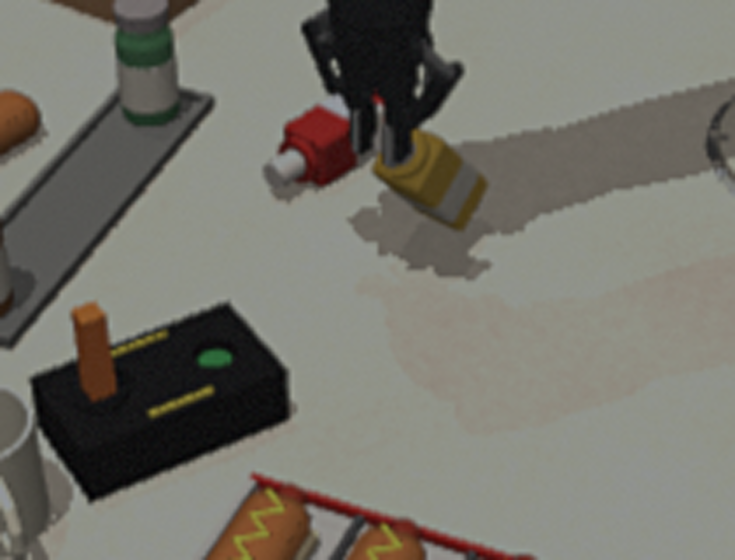

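View pics/w17.png

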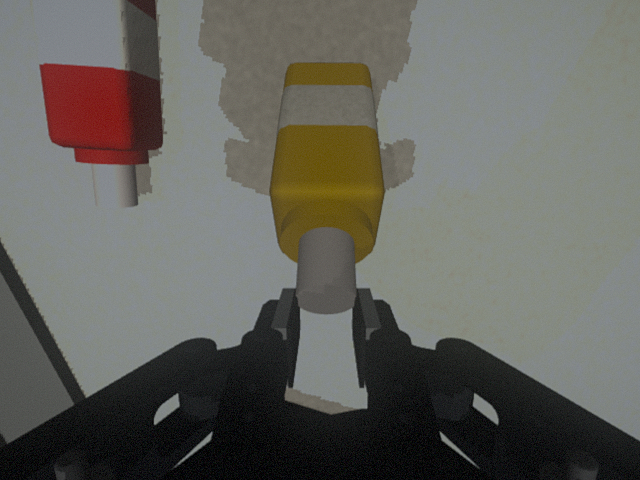

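```bash
cat >> h.py <<'E'
def reload(f,o=None):
    o=o or monitor.get_obs(); z=np.load(f"pics/{f}.npz"); d=z["d"]
    c=eyes.camera_params("wrist"); v,u=np.mgrid[0:480,0:640]
    P=np.stack([(u-c["cx"])/c["fx"]*d,(v-c["cy"])/c["fy"]*d,d],-1); M=np.array(c["mount"])
    P=P@M[:3,:3].T+M[:3,3]; P=P@rpy(o["tcp_rot"]).T+np.array(o["ee_pos"]); P[d<=0]=np.nan
    return P
def tilt(P,u0,u1,v0,v1):
    Q=P[v0:v1,u0:u1].reshape(-1,3); Q=Q[~np.isnan(Q[:,0])]; m=Q.mean(0); U,S,V=np.linalg.svd(Q-m,full_matrices=False); n=V[2]; n*=np.sign(n[2])
    print("normal",n.round(3),"tilt of face from horizontal",np.degrees(np.arccos(n[2])).round(1), "res",(S/np.sqrt(len(Q))*1000).round(1)); return n,m
E
python3 - <<'E'
from h import *
P=reload("w17"); tilt(P,295,360,130,185)
for v in range(50,310,10): print(v,(P[v,327]*1000).round(0))
E
```

```text
normal [-0.771 -0.169  0.614] tilt of face from horizontal 52.1 res [10.2  8.   0.4]
50 [ 304. -155.   -1.]
60 [ 309. -154.   -2.]
70 [ 322. -151.   42.]
80 [ 328. -150.   50.]
90 [ 334. -148.   57.]
100 [ 339. -147.   65.]
110 [ 344. -146.   72.]
120 [ 349. -145.   79.]
130 [ 354. -144.   84.]
140 [ 358. -143.   89.]
150 [ 362. -142.   95.]
160 [ 366. -141.  100.]
170 [ 370. -141.  105.]
180 [ 373. -140.  110.]
190 [ 377. -139.  112.]
200 [ 381. -138.  113.]
210 [ 384. -137.  116.]
220 [ 388. -137.  116.]
230 [ 392. -136.  115.]
240 [ 395. -135.  119.]
250 [ 398. -134.  123.]
260 [ 401. -134.  127.]
270 [ 403. -133.  130.]
280 [ 406. -132.  133.]
290 [ 410. -132.  133.]
300 [ 416. -130.  127.]
```

>>> drive_tool([
  [0, [-0.014, -0.0032, 0.001], 0],
  [0, [-0.016, -0.0037, 0.001], 0],
  [0, [-0.016, -0.0037, 0.001], 0],
  [0, [-0.016, -0.0037, 0], 0],
  [0, [0, 0, 0], 0],
])

```text
time: 32.83
ee_pos: [0.3613, -0.1438, 0.1418]
tcp_rot: [180.0, -0.0, -167.3]
wrist_force: [0.2, -0.4, -0.6]
opening: 0.0
```

```bash
python3 - <<'E'
from h import *
sc("s18"); p,d,P=wristcloud("w18"); tilt(P,300,350,140,185)
for v in range(50,310,20): print(v,(P[v,327]*1000).round(0))
E
```

```text
{'time': 32.875, 'ee_pos': [0.3618, -0.1437, 0.1418], 'tcp_rot': [179.992, -0.0092, -167.3032], 'wrist_force': [0.2125, -0.9442, 0.0961], 'opening': -0.0, 'q': [-21.6643, -18.1031, -23.2102, 84.905, 0.0014, -34.361]}
normal [-0.975 -0.204  0.087] tilt of face from horizontal 85.0 res [45.7  8.6  3.3]
50 [ 241. -169.   -0.]
70 [ 252. -167.   -1.]
90 [ 264. -164.   -3.]
110 [ 276. -161.   -1.]
130 [ 289. -159.   -1.]
150 [ 302. -156.   -0.]
170 [ 309. -154.   80.]
190 [ 315. -153.  113.]
210 [ 321. -152.  121.]
230 [ 325. -151.  139.]
250 [ 332. -149.  139.]
270 [ 339. -148.  138.]
290 [ 352. -145.  126.]
```

View pics/s18c.png

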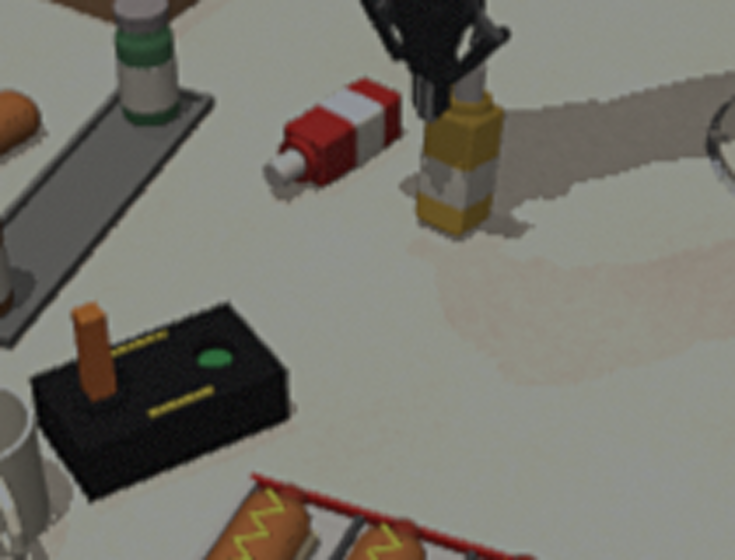

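View pics/w18.png

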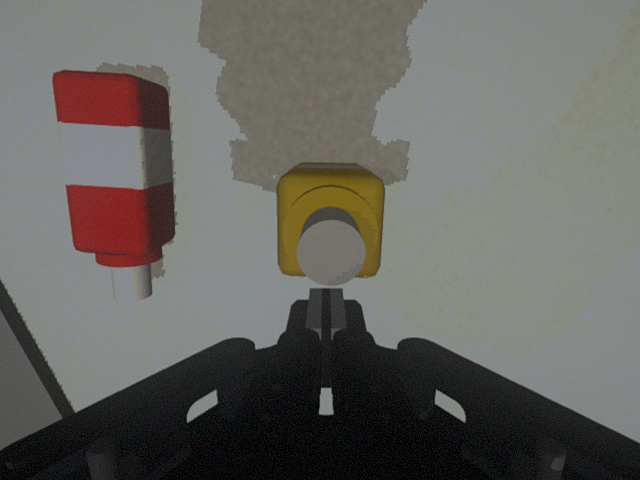

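>>> drive_tool([
  [0, [0, 0, 0.06], 0],
  [0.7, [-0.03, -0.006, 0], 0],
  [0.7, [0, 0, 0], 0],
  [0.7, [0, 0, 0], 0],
], grip_force=40)

```text
time: 33.42
ee_pos: [0.3325, -0.1496, 0.2016]
tcp_rot: [180.0, -0.0, -167.3]
wrist_force: [-0.5, 0.2, -0.3]
opening: 0.054
```

```bash
python3 - <<'E'
from h import *
p,d,P=wristcloud("w19")
r=wbox(P,None,"noz",200,450,50,480,.128,.15)
r=wbox(P,None,"body",200,450,50,480,.09,.15)
E
```

```text
{'time': 33.425, 'ee_pos': [0.3325, -0.1496, 0.2016], 'tcp_rot': [179.9786, -0.0114, -167.2745], 'wrist_force': [-0.4763, 0.18, -0.3141], 'opening': 0.054, 'q': [-24.223, -21.2295, -18.8872, 92.3643, 0.0102, -36.9485]}
noz 1763 c [ 334.2 -147.7] size [23.9 24.1] ang 84.0 z [129.7 139.4 140.6]
body 5756 c [ 333.4 -147.8] size [46.7 47.9] ang 11.6 z [ 95.5 112.4 140.3]
```

View pics/w19.png

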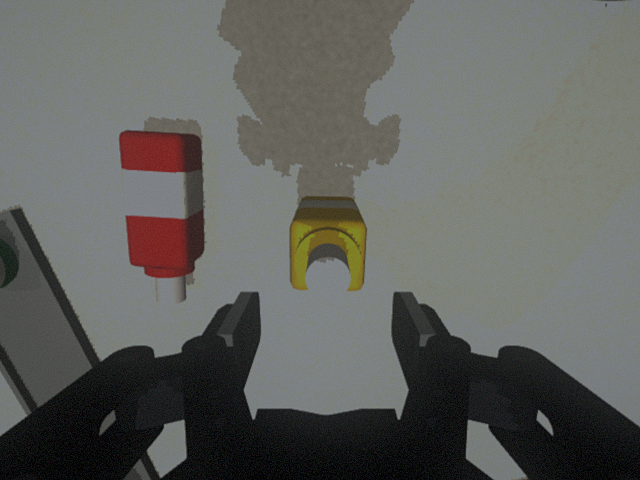

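>>> drive_tool([
  [0.7, [0.002, 0.002, -0.03], 0],
  [0.7, [0, 0, -0.033], 0],
  [0.7, [0, 0, 0], 0],
  [0, [0, 0, 0], 0],
  [0, [0, 0, 0], 0],
  [0, [0, 0, 0], 0],
  [0, [0, 0, 0], 0],
  [0, [0, 0, 0.03], 0],
  [0, [0, 0, 0.06], 0],
  [0, [0, 0, 0], 0],
])

```text
time: 34.72
ee_pos: [0.3354, -0.1482, 0.2333]
tcp_rot: [-179.8, 0.3, -167.3]
wrist_force: [-0.3, -0.9, -1.8]
opening: 0.0226
```

>>> drive_tool([
  [0, [0.03, -0.022, 0], 3],
  [0, [0.039, -0.029, 0], 4],
  [0, [0.039, -0.029, 0], 4],
  [0, [0.039, -0.029, 0], 4],
  [0, [0.039, -0.03, 0], 1.2],
  [0, [0.039, -0.03, 0], 0],
  [0, [0.03, -0.023, 0], 0],
  [0, [0.01, -0.007, 0], 0],
  [0, [0, 0, 0], 0],
  [0, [0, 0, 0], 0],
])

```text
time: 35.98
ee_pos: [0.5986, -0.3463, 0.2288]
tcp_rot: [180.0, -0.0, -151.1]
wrist_force: [-0.3, 0.4, -0.6]
opening: 0.0224
```

```bash
python3 - <<'E'
from h import *
sc("s20"); p,d,P=wristcloud("w20")
E
```

```text
{'time': 36.025, 'ee_pos': [0.5986, -0.3462, 0.2292], 'tcp_rot': [179.9873, -0.0061, -151.0593], 'wrist_force': [0.2079, 0.1105, -1.2145], 'opening': 0.0224, 'q': [-30.0459, 25.4764, 32.2735, 96.8112, 0.0013, -58.9865]}
```

View pics/s20c.png

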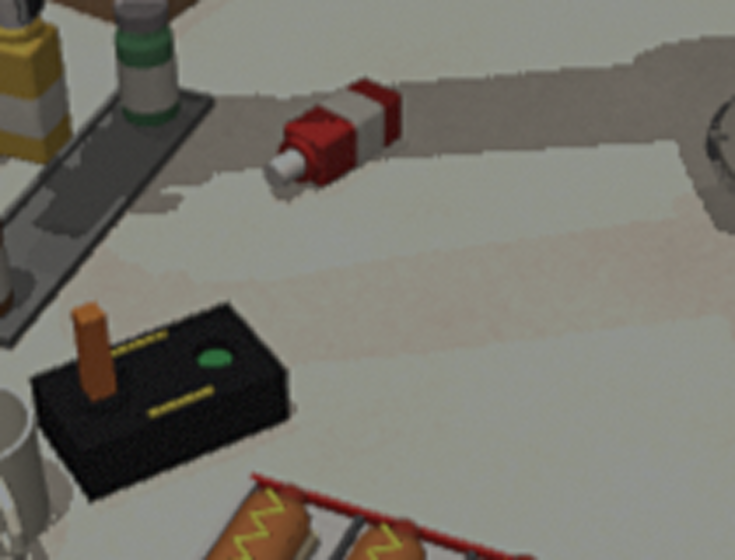

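View pics/w20.png

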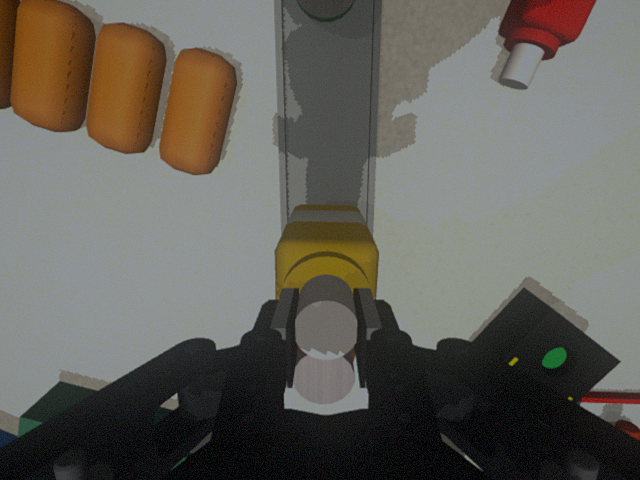

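>>> drive_tool([
  [0, [0, 0, -0.04], 0],
  [0, [0, 0, -0.03], 0],
  [0, [0, 0, -0.014], 0],
  [0, [0, 0, -0.003], 0],
  [0, [0, 0, 0], 0],
  [0, [0, 0, 0], 0],
])

```text
time: 36.83
ee_pos: [0.5993, -0.3466, 0.1439]
tcp_rot: [-179.9, 0.1, -151.1]
wrist_force: [-1.8, 0.3, 7.2]
opening: 0.0224
```

```bash
python3 - <<'E'
from h import *
sc("s21",100,290,180,400); p,d,P=wristcloud("w21")
E
```

```text
{'time': 36.875, 'ee_pos': [0.5993, -0.3467, 0.1439], 'tcp_rot': [-179.8991, 0.0668, -151.0585], 'wrist_force': [-2.3417, 1.4777, 6.5827], 'opening': 0.0224, 'q': [-30.0484, 24.094, 20.9633, 86.7484, 0.0052, -58.9899]}
```

View pics/s21c.png

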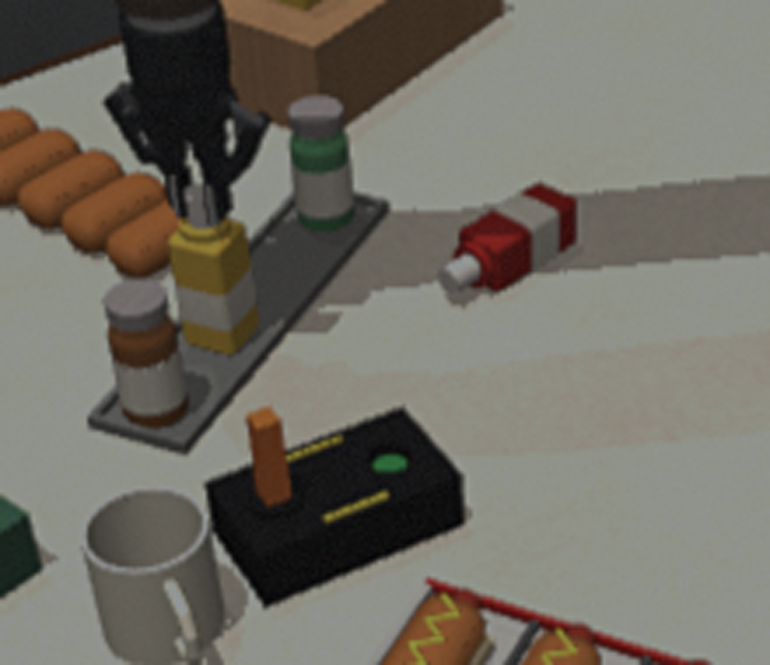

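View pics/w21.png

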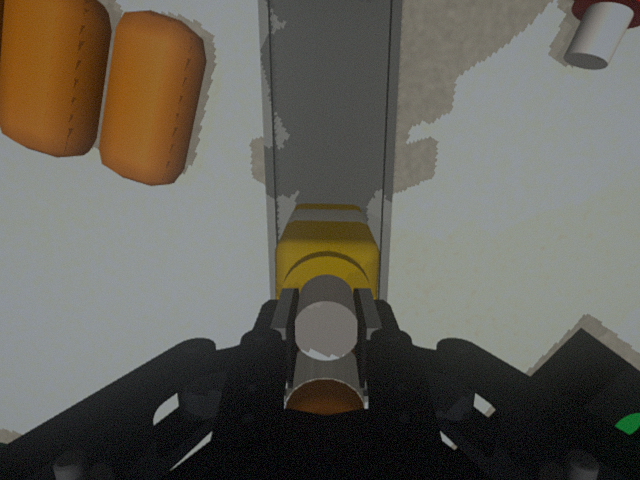

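>>> drive_tool([
  [0.7, [0, 0, 0], 0],
  [0.7, [0, 0, 0], 0],
  [0.7, [0, 0, 0], 0],
  [0.7, [0, 0, 0.03], 0],
  [0.7, [0, 0, 0.04], 0],
  [0.7, [-0.03, 0.014, 0], -4],
  [0.7, [-0.045, 0.022, 0], -8],
  [0.7, [-0.047, 0.023, 0], -7.5],
  [0.7, [-0.0447, 0.0226, 0], 0],
  [0.7, [0, 0, 0], 0],
])

```text
time: 38.17
ee_pos: [0.4301, -0.2638, 0.2128]
tcp_rot: [-180.0, 0.0, -170.6]
wrist_force: [0.3, -1.3, 0.4]
opening: 0.0601
```

```bash
python3 - <<'E'
from h import *
sc("s22",100,290,180,400); p,d,P=wristcloud("w22")
o=monitor.get_obs()
m=np.zeros((480,640),bool); 
wbox(P,None,"Rall",230,420,0,300,.012,.06)
a=np.radians(9.4);uu=np.array([np.cos(a),np.sin(a)]); print("tcp s,l",np.array(o["ee_pos"][:2])@uu*1000,np.array(o["ee_pos"][:2])@[-uu[1],uu[0]]*1000)
np.save("pics/P22.npy",P)
E
```

```text
{'time': 38.225, 'ee_pos': [0.4316, -0.2647, 0.2128], 'tcp_rot': [-179.9365, 0.0733, -170.5714], 'wrist_force': [0.3792, -0.4179, 0.6132], 'opening': 0.0596, 'q': [-31.514, -1.7547, -1.2982, 90.3595, 0.0001, -40.9426]}
Rall 11083 c [ 357.  -277.6] size [140.2  48.5] ang 9.5 z [30.8 47.  48.9]
tcp s,l 383.42539797440895 -332.2074356824255
```

View pics/s22c.png

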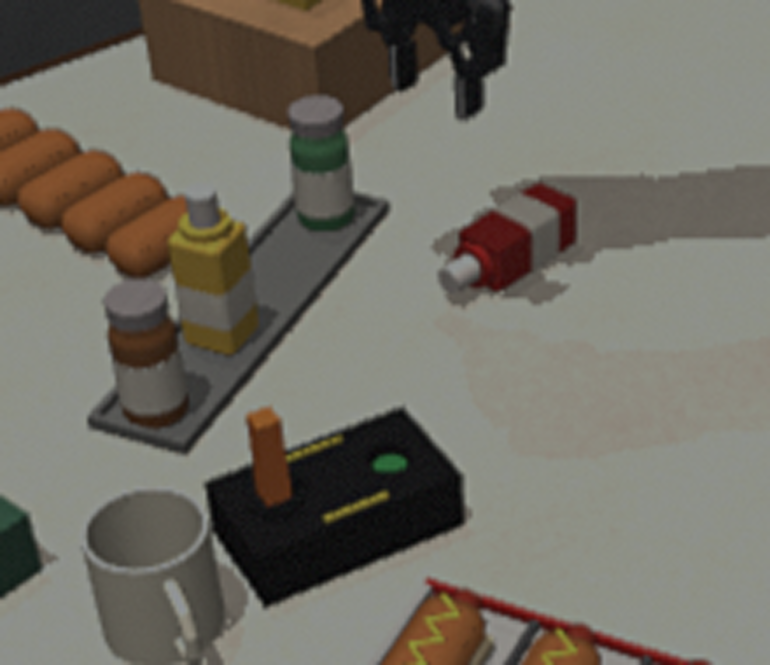

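View pics/w22.png

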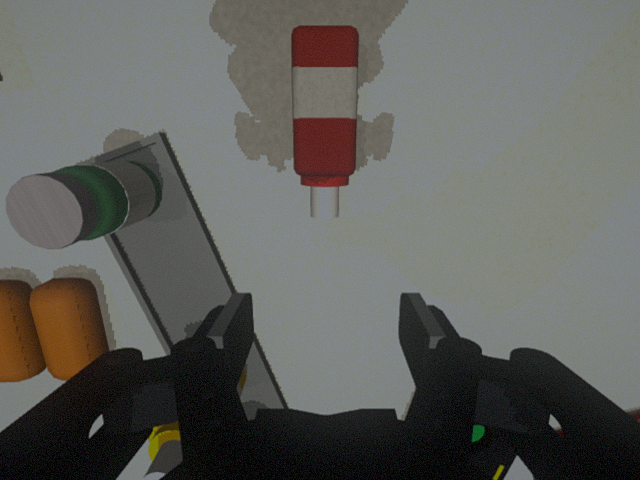

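>>> drive_tool([
  [0.7, [-0.001, 0, -0.06], 0],
  [0.7, [0, 0, -0.06], 0],
  [0.7, [0, 0, -0.059], 0],
  [0.7, [0, 0, 0], 0],
  [0, [0, 0, 0], 0],
  [0, [0, 0, 0], 0],
  [0, [0, 0, 0], 0],
  [0, [0, 0, 0], 0],
], grip_force=22)

```text
time: 39.28
ee_pos: [0.4329, -0.2657, 0.035]
tcp_rot: [-179.9, 0.2, -170.6]
wrist_force: [4.7, -0.3, 5.0]
opening: 0.0219
```

```bash
python3 - <<'E'
import numpy as np
th=np.radians(np.linspace(9.9,98,15)); r=139.6
x=r*np.cos(th); z=r*np.sin(th); u=np.radians(9.5)
for i in range(1,len(th)): dx=x[i]-x[i-1]; print(np.round([dx*np.cos(u),dx*np.sin(u),z[i]-z[i-1]],1), round(x[i],1),round(z[i],1))
E
```

```text
[-3.4 -0.6 14.9] 134.1 38.9
[-5.  -0.8 14.5] 129.0 53.4
[-6.5 -1.1 13.8] 122.4 67.2
[-8.  -1.3 13. ] 114.3 80.2
[-9.4 -1.6 12. ] 104.8 92.3
[-10.6  -1.8  10.9] 94.0 103.2
[-11.7  -2.    9.7] 82.2 112.9
[-12.7  -2.1   8.3] 69.3 121.2
[-13.5  -2.3   6.9] 55.6 128.1
[-14.2  -2.4   5.3] 41.2 133.4
[-14.7  -2.5   3.7] 26.3 137.1
[-15.   -2.5   2.1] 11.2 139.2
[-15.1  -2.5   0.4] -4.2 139.5
[-15.1  -2.5  -1.3] -19.4 138.2
```

>>> drive_tool([
  [0, [-0.0034, -0.0006, 0.014], 0],
  [0, [-0.005, -0.0008, 0.014], 0],
  [0, [-0.0065, -0.0011, 0.013], 0],
  [0, [-0.008, -0.0013, 0.012], 0],
  [0, [-0.0094, -0.0016, 0.011], 0],
  [0, [-0.0106, -0.0018, 0.01], 0],
  [0, [-0.0117, -0.002, 0.009], 0],
  [0, [-0.0127, -0.0021, 0.008], 0],
  [0, [0, 0, 0], 0],
])

```text
time: 40.4
ee_pos: [0.3635, -0.2767, 0.1248]
tcp_rot: [-180.0, 0.0, -170.6]
wrist_force: [0.5, 0.8, -1.8]
opening: 0.0211
```

```bash
python3 - <<'E'
from h import *
p,d,P=wristcloud("w23"); 
for v in range(40,310,15): print(v,(P[v,327]*1000).round(0))
E
```

```text
{'time': 40.4, 'ee_pos': [0.3635, -0.2767, 0.1248], 'tcp_rot': [-179.9529, 0.0391, -170.6238], 'wrist_force': [0.5434, 0.7841, -1.8049], 'opening': 0.0211, 'q': [-37.2786, -8.4655, -17.2369, 81.1675, -0.0039, -46.6547]}
40 [ 250. -294.   46.]
55 [ 259. -293.   55.]
70 [ 266. -292.   61.]
85 [ 273. -290.   68.]
100 [ 280. -289.   74.]
115 [ 287. -288.   82.]
130 [ 293. -287.   87.]
145 [ 299. -286.   92.]
160 [ 304. -285.   97.]
175 [ 310. -285.  102.]
190 [ 315. -284.  103.]
205 [ 320. -283.  107.]
220 [ 326. -282.  105.]
235 [ 332. -281.  107.]
250 [ 336. -280.  111.]
265 [ 341. -279.  116.]
280 [ 345. -279.  119.]
295 [ 353. -277.  115.]
```

View pics/w23.png

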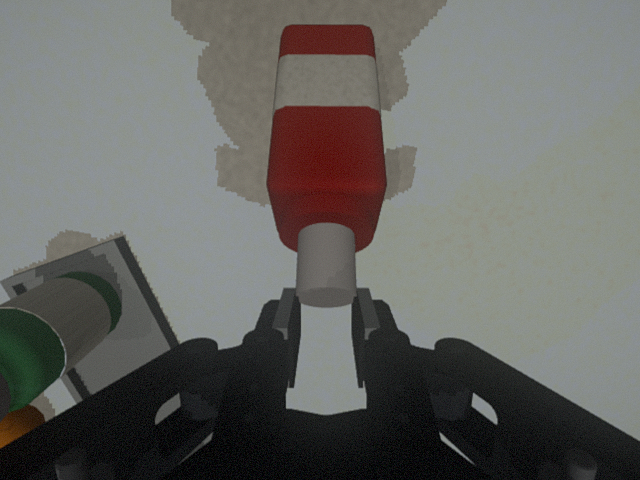

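>>> drive_tool([
  [0, [-0.013, -0.0021, 0.003], 0],
  [0, [-0.014, -0.0023, 0.0045], 0],
  [0, [-0.015, -0.0025, 0.006], 0],
  [0, [-0.015, -0.0025, 0.004], 0],
  [0, [0, 0, 0], 0],
])

```text
time: 41.08
ee_pos: [0.3062, -0.2861, 0.1422]
tcp_rot: [-180.0, 0.0, -170.7]
wrist_force: [0.6, -0.1, -2.2]
opening: 0.0212
```

```bash
python3 - <<'E'
from h import *
p,d,P=wristcloud("w24"); sc("s24",100,290,220,440)
for v in range(40,310,15): print(v,(P[v,327]*1000).round(0))
E
```

```text
{'time': 41.075, 'ee_pos': [0.3062, -0.2861, 0.1422], 'tcp_rot': [-179.9525, 0.0318, -170.6509], 'wrist_force': [0.5738, -0.0776, -2.1736], 'opening': 0.0212, 'q': [-43.059, -13.9225, -19.9196, 83.9459, -0.0038, -52.4081]}
40 [ 193. -303.   63.]
55 [ 201. -302.   72.]
70 [ 209. -301.   78.]
85 [ 216. -300.   86.]
100 [ 223. -299.   92.]
115 [ 229. -298.   98.]
130 [ 236. -297.  102.]
145 [ 241. -296.  111.]
160 [ 247. -295.  116.]
175 [ 252. -294.  119.]
190 [ 258. -293.  121.]
205 [ 263. -292.  126.]
220 [ 269. -291.  123.]
235 [ 274. -290.  124.]
250 [ 279. -290.  130.]
265 [ 284. -289.  133.]
280 [ 288. -288.  136.]
295 [ 295. -287.  133.]
```

View pics/w24.png

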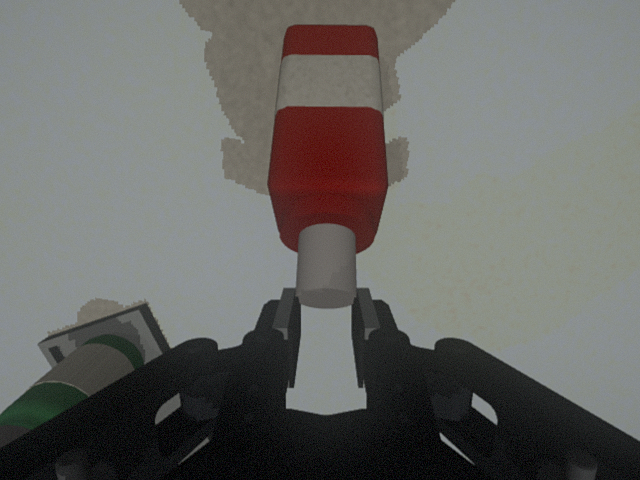

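View pics/s24c.png

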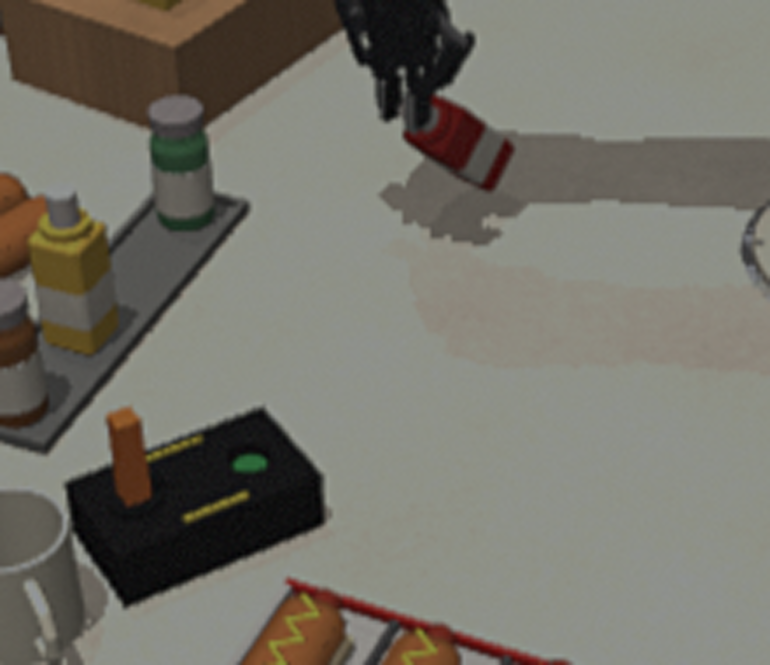

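>>> drive_tool([
  [0, [0, 0, 0], 0],
  [0, [-0.03, -0.005, 0.05], 0],
  [0, [-0.02, -0.003, 0.03], 0],
  [0, [-0.008, -0.001, 0.015], 0],
  [0, [0, 0, 0.008], 0],
  [0, [0, 0, 0], 0],
], grip_force=20)

```text
time: 41.92
ee_pos: [0.2496, -0.2947, 0.244]
tcp_rot: [180.0, -0.0, -170.5]
wrist_force: [0.5, -0.1, -1.1]
opening: 0.0002
```

```bash
python3 - <<'E'
from h import *
p,d,P=wristcloud("w25"); 
for v in range(40,310,30): print(v,(P[v,327]*1000).round(0))
E
```

```text
{'time': 41.925, 'ee_pos': [0.2496, -0.2947, 0.244], 'tcp_rot': [179.9646, -0.0117, -170.5422], 'wrist_force': [0.4643, -0.0682, -1.0768], 'opening': 0.0002, 'q': [-49.7408, -17.4073, -11.3688, 96.0749, 0.008, -59.1987]}
40 [  98. -318.   -0.]
70 [ 122. -314.    1.]
100 [ 151. -309.   46.]
130 [ 174. -305.   48.]
160 [ 198. -301.   49.]
190 [ 223. -297.   47.]
220 [ 249. -293.   47.]
250 [ 290. -286.   -1.]
280 [ 323. -280.   -1.]
```

View pics/w25.png

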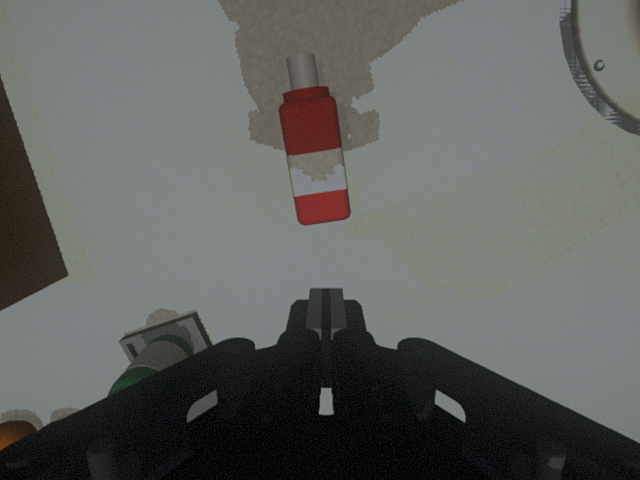

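```bash
python3 - <<'E'
from h import *
P=reload("w25"); r=wbox(P,None,"R",260,370,40,235,.015,.06)
wbox(P,None,"Rbody",260,370,95,235,.04,.06)
wbox(P,None,"Rnoz",270,330,45,85,.015,.06)
E
```

```text
R 8396 c [ 185.3 -315.9] size [140.4  48.4] ang 17.8 z [29.6 46.5 48.4]
Rbody 7050 c [ 200.2 -311.1] size [108.7  48.4] ang 17.7 z [41.8 46.7 48.5]
Rnoz 883 c [ 130.3 -333.7] size [24.7 23.9] ang 17.9 z [25.3 33.4 36. ]
```

>>> drive_tool([
  [0.7, [-0.014, -0.0045, 0], -10.1],
  [0.7, [-0.014, -0.0045, 0], -10.1],
  [0.7, [-0.014, -0.0045, 0], -10.1],
  [0.7, [-0.014, -0.0045, 0], -10.1],
  [0.7, [-0.014, -0.0045, 0], -10.1],
  [0.7, [-0.014, -0.0045, 0], -10.1],
  [0.7, [-0.014, -0.0045, 0], -10.1],
  [0.7, [-0.014, -0.0045, 0], -10.1],
  [0.7, [-0.014, -0.0045, 0], -10.1],
  [0.7, [-0.012, -0.0045, 0], -10.1],
])

```text
time: 43.22
ee_pos: [0.1109, -0.3396, 0.2434]
tcp_rot: [-180.0, -0.1, 88.1]
wrist_force: [-0.7, -0.8, -0.0]
opening: 0.0599
```

>>> drive_tool([
  [0.7, [0, 0, 0], -10.1],
  [0.7, [0, 0, 0], -10.1],
  [0.7, [0, 0, 0], -10.1],
  [0.7, [0, 0, 0], -10.1],
  [0.7, [0, 0, 0], -10.1],
  [0.7, [0, 0, 0], -10.1],
  [0.7, [0, 0, 0], -10.1],
  [0.7, [0, 0, 0], 0],
  [0.7, [0, 0, 0], 0],
])

```text
time: 44.35
ee_pos: [0.1113, -0.3396, 0.244]
tcp_rot: [-179.9, -0.0, 18.0]
wrist_force: [-0.2, 0.1, -0.4]
opening: 0.0598
```

```bash
python3 - <<'E'
from h import *
p,d,P=wristcloud("w26"); o=monitor.get_obs()
wbox(P,None,"R",250,400,20,300,.015,.06)
a=np.radians(197.8);uu=np.array([np.cos(a),np.sin(a)]); print("tcp s,l",np.array(o["ee_pos"][:2])@uu*1000,np.array(o["ee_pos"][:2])@[-uu[1],uu[0]]*1000)
E
```

```text
{'time': 44.35, 'ee_pos': [0.1113, -0.3396, 0.244], 'tcp_rot': [-179.9439, -0.0018, 17.9839], 'wrist_force': [-0.1795, 0.0848, -0.4427], 'opening': 0.0598, 'q': [-71.8629, -21.3006, -14.2053, 97.1513, 0.0019, 90.1532]}
R 8969 c [ 185.6 -315.7] size [139.4  48.3] ang 17.9 z [31.  47.  48.9]
tcp s,l -2.049551782852364 357.38521472161875
```

View pics/w26.png

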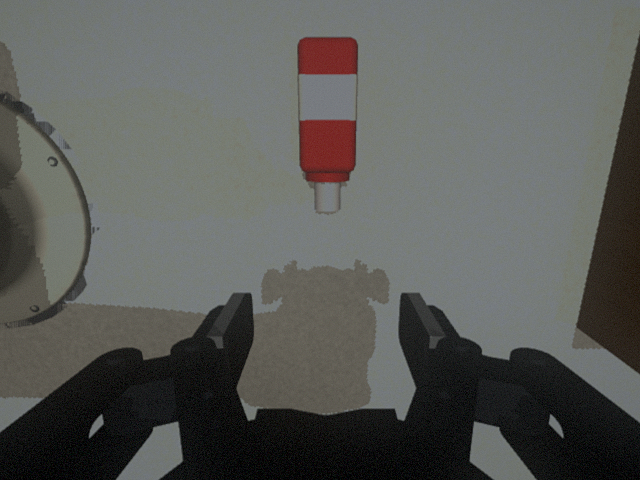

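>>> drive_tool([
  [0.7, [0.0015, 0.0005, -0.055], 0],
  [0.7, [0, 0, -0.055], 0],
  [0.7, [0, 0, -0.055], 0],
  [0.7, [0, 0, -0.0465], 0],
  [0.7, [0, 0, 0], 0],
  [0, [0, 0, 0], 0],
  [0, [0, 0, 0], 0],
  [0, [0, 0, 0], 0],
  [0, [0, 0, 0], 0],
], grip_force=20)

```text
time: 45.52
ee_pos: [0.1126, -0.3403, 0.0343]
tcp_rot: [179.8, 0.1, 17.7]
wrist_force: [-3.5, -2.3, 5.4]
opening: 0.0227
```

```bash
python3 - <<'E'
import numpy as np
th=np.radians(np.linspace(9.9,99.9,16)); r=139.6
x=r*np.cos(th); z=r*np.sin(th); u=np.radians(17.9)
for i in range(1,len(th)): dx=-(x[i]-x[i-1]); print(np.round([dx*np.cos(u),dx*np.sin(u),z[i]-z[i-1]],1), round(x[i],1),round(z[i],1))
E
```

```text
[ 3.1  1.  14.2] 134.3 38.2
[ 4.5  1.5 13.8] 129.5 52.1
[ 5.9  1.9 13.3] 123.4 65.3
[ 7.1  2.3 12.5] 115.9 77.9
[ 8.3  2.7 11.7] 107.1 89.5
[ 9.5  3.1 10.7] 97.1 100.3
[10.5  3.4  9.6] 86.1 109.9
[11.4  3.7  8.4] 74.2 118.3
[12.1  3.9  7.1] 61.4 125.4
[12.8  4.1  5.7] 48.0 131.1
[13.3  4.3  4.3] 34.0 135.4
[13.6  4.4  2.8] 19.7 138.2
[13.8  4.5  1.3] 5.1 139.5
[13.9  4.5 -0.2] -9.5 139.3
[13.8  4.5 -1.8] -24.0 137.5
```

>>> drive_tool([
  [0, [0.003, 0.001, 0.013], 0],
  [0, [0.0045, 0.0015, 0.0135], 0],
  [0, [0.006, 0.002, 0.013], 0],
  [0, [0.007, 0.0023, 0.012], 0],
  [0, [0.0083, 0.0027, 0.0115], 0],
  [0, [0, 0, 0], 0],
])

```text
time: 46.28
ee_pos: [0.1422, -0.3299, 0.097]
tcp_rot: [179.9, -0.0, 17.8]
wrist_force: [-0.6, 0.6, -1.7]
opening: 0.0223
```

```bash
cat >> h.py <<'E'
def prof(P,ax,u=327):
    # top face slope along direction ax
    ax=np.array([np.cos(np.radians(ax)),np.sin(np.radians(ax))]); L=[]
    for v in range(0,320,8): 
        q=P[v,u]*1000; L.append((v,round(float(q[:2]@ax),0),round(float(q[2]),0)))
    print(L)
E
python3 - <<'E'
from h import *
p,d,P=wristcloud("w27"); prof(P,17.9)
E
```

```text
{'time': 46.275, 'ee_pos': [0.1422, -0.3299, 0.097], 'tcp_rot': [179.928, -0.0117, 17.8028], 'wrist_force': [-0.5956, 0.5962, -1.6607], 'opening': 0.0223, 'q': [-66.6912, -22.3016, -31.1813, 81.0475, 0.0047, 95.506]}
[(0, 156.0, 53.0), (8, 153.0, 54.0), (16, 150.0, 56.0), (24, 146.0, 59.0), (32, 143.0, 60.0), (40, 140.0, 60.0), (48, 137.0, 62.0), (56, 134.0, 65.0), (64, 131.0, 65.0), (72, 128.0, 67.0), (80, 125.0, 69.0), (88, 122.0, 70.0), (96, 119.0, 72.0), (104, 116.0, 73.0), (112, 113.0, 74.0), (120, 110.0, 76.0), (128, 107.0, 78.0), (136, 105.0, 78.0), (144, 102.0, 80.0), (152, 99.0, 83.0), (160, 96.0, 83.0), (168, 94.0, 84.0), (176, 91.0, 86.0), (184, 88.0, 87.0), (192, 86.0, 87.0), (200, 83.0, 87.0), (208, 80.0, 87.0), (216, 77.0, 89.0), (224, 75.0, 90.0), (232, 71.0, 85.0), (240, 68.0, 86.0), (248, 65.0, 86.0), (256, 62.0, 88.0), (264, 59.0, 88.0), (272, 57.0, 89.0), (280, 54.0, 92.0), (288, 52.0, 93.0), (296, 50.0, 95.0), (304, 47.0, 95.0), (312, -3.0, -0.0)]
```

View pics/w27.png

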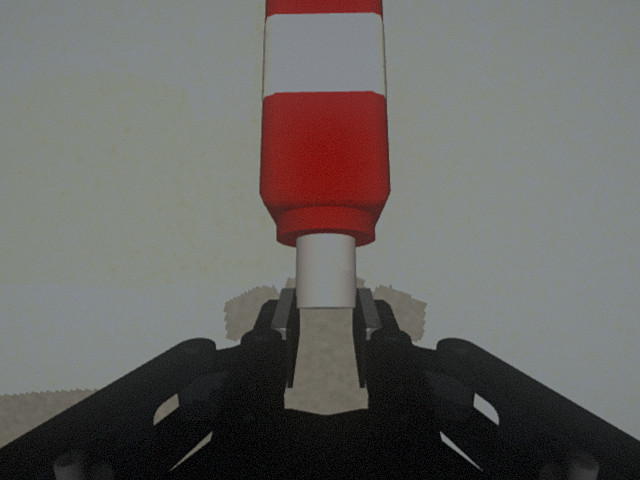

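>>> drive_tool([
  [0, [0.004, 0.001, 0.022], 0],
  [0, [0, 0, 0.005], 0],
  [0, [0, 0, 0], 0],
])

```text
time: 46.7
ee_pos: [0.1452, -0.3288, 0.1227]
tcp_rot: [-180.0, 0.0, 17.7]
wrist_force: [0.4, -0.0, -1.5]
opening: 0.0226
```

```bash
python3 - <<'E'
from h import *
p,d,P=wristcloud("w28"); prof(P,17.9)
E
```

```text
{'time': 46.7, 'ee_pos': [0.1452, -0.3288, 0.1227], 'tcp_rot': [-179.9946, 0.0029, 17.7321], 'wrist_force': [0.3655, -0.0188, -1.5117], 'opening': 0.0226, 'q': [-66.1628, -22.4277, -28.4248, 84.0086, -0.0023, 96.1051]}
[(0, 185.0, 0.0), (8, 181.0, -1.0), (16, 162.0, 51.0), (24, 158.0, 54.0), (32, 154.0, 56.0), (40, 150.0, 61.0), (48, 146.0, 64.0), (56, 142.0, 66.0), (64, 138.0, 69.0), (72, 135.0, 72.0), (80, 131.0, 73.0), (88, 128.0, 77.0), (96, 124.0, 79.0), (104, 121.0, 82.0), (112, 118.0, 85.0), (120, 114.0, 87.0), (128, 111.0, 90.0), (136, 108.0, 93.0), (144, 105.0, 95.0), (152, 102.0, 96.0), (160, 99.0, 100.0), (168, 96.0, 101.0), (176, 94.0, 104.0), (184, 91.0, 105.0), (192, 88.0, 105.0), (200, 85.0, 106.0), (208, 82.0, 107.0), (216, 80.0, 110.0), (224, 77.0, 109.0), (232, 72.0, 105.0), (240, 70.0, 107.0), (248, 67.0, 109.0), (256, 65.0, 111.0), (264, 62.0, 112.0), (272, 59.0, 114.0), (280, 57.0, 116.0), (288, 55.0, 118.0), (296, 53.0, 120.0), (304, 47.0, 116.0), (312, 38.0, 104.0)]
```

>>> drive_tool([
  [0, [0.006, 0.002, 0.022], 0],
  [0, [0, 0, 0.004], 0],
  [0, [0, 0, 0], 0],
  [0, [0.006, 0.002, 0.022], 0],
  [0, [0, 0, 0.004], 0],
  [0, [0, 0, 0], 0],
])

```text
time: 47.5
ee_pos: [0.1572, -0.3247, 0.1744]
tcp_rot: [-180.0, 0.0, 17.7]
wrist_force: [1.1, 0.1, -1.8]
opening: 0.0227
```

```bash
python3 - <<'E'
from h import *
p,d,P=wristcloud("w29"); prof(P,17.9)
E
```

```text
{'time': 47.5, 'ee_pos': [0.1572, -0.3247, 0.1744], 'tcp_rot': [-179.9771, 0.0119, 17.7402], 'wrist_force': [1.0792, 0.0534, -1.8403], 'opening': 0.0227, 'q': [-64.1664, -22.1065, -22.5074, 89.6234, -0.0085, 98.0934]}
[(0, 214.0, -0.0), (8, 209.0, -1.0), (16, 204.0, -1.0), (24, 174.0, 93.0), (32, 169.0, 97.0), (40, 165.0, 101.0), (48, 161.0, 103.0), (56, 157.0, 107.0), (64, 152.0, 112.0), (72, 149.0, 115.0), (80, 145.0, 119.0), (88, 141.0, 122.0), (96, 138.0, 123.0), (104, 134.0, 128.0), (112, 131.0, 130.0), (120, 127.0, 133.0), (128, 124.0, 135.0), (136, 121.0, 139.0), (144, 118.0, 141.0), (152, 115.0, 144.0), (160, 112.0, 146.0), (168, 109.0, 149.0), (176, 106.0, 150.0), (184, 103.0, 155.0), (192, 100.0, 156.0), (200, 97.0, 155.0), (208, 94.0, 157.0), (216, 92.0, 159.0), (224, 89.0, 159.0), (232, 84.0, 154.0), (240, 82.0, 155.0), (248, 79.0, 159.0), (256, 77.0, 161.0), (264, 75.0, 164.0), (272, 72.0, 167.0), (280, 69.0, 167.0), (288, 67.0, 169.0), (296, 65.0, 173.0), (304, 59.0, 165.0), (312, 52.0, 159.0)]
```

>>> drive_tool([
  [0, [0.022, 0.007, 0.022], 0],
  [0, [0.004, 0.001, 0.004], 0],
  [0, [0, 0, 0], 0],
])

```text
time: 47.92
ee_pos: [0.1833, -0.3167, 0.2004]
tcp_rot: [-180.0, 0.0, 17.8]
wrist_force: [-0.6, -1.2, -2.1]
opening: 0.0223
```

```bash
python3 - <<'E'
from h import *
p,d,P=wristcloud("w30"); prof(P,17.9)
E
```

```text
{'time': 47.925, 'ee_pos': [0.1833, -0.3167, 0.2004], 'tcp_rot': [-179.9731, 0.0205, 17.7887], 'wrist_force': [-0.5767, -1.2034, -2.0693], 'opening': 0.0223, 'q': [-59.9355, -21.0569, -18.8895, 92.1981, -0.0143, 102.2758]}
[(0, 250.0, -1.0), (8, 245.0, -1.0), (16, 239.0, 0.0), (24, 234.0, -1.0), (32, 227.0, 2.0), (40, 223.0, -2.0), (48, 192.0, 114.0), (56, 187.0, 117.0), (64, 183.0, 121.0), (72, 178.0, 126.0), (80, 174.0, 129.0), (88, 170.0, 134.0), (96, 166.0, 139.0), (104, 162.0, 142.0), (112, 159.0, 146.0), (120, 155.0, 151.0), (128, 152.0, 154.0), (136, 148.0, 157.0), (144, 145.0, 160.0), (152, 142.0, 164.0), (160, 139.0, 167.0), (168, 136.0, 169.0), (176, 133.0, 173.0), (184, 130.0, 176.0), (192, 127.0, 177.0), (200, 124.0, 177.0), (208, 121.0, 180.0), (216, 119.0, 182.0), (224, 115.0, 182.0), (232, 111.0, 177.0), (240, 109.0, 181.0), (248, 106.0, 183.0), (256, 103.0, 185.0), (264, 102.0, 189.0), (272, 99.0, 190.0), (280, 97.0, 193.0), (288, 94.0, 195.0), (296, 92.0, 197.0), (304, 86.0, 191.0), (312, 80.0, 186.0)]
```

>>> drive_tool([
  [0, [0.033, 0.011, 0.015], 0],
  [0, [0.004, 0.001, 0.003], 0],
  [0, [0, 0, 0], 0],
])

```text
time: 48.35
ee_pos: [0.22, -0.3047, 0.2185]
tcp_rot: [-180.0, 0.0, 17.8]
wrist_force: [-0.5, 0.2, -1.5]
opening: 0.0226
```

```bash
cat >> h.py <<'E'
def slope(P,ax,u=327):
    ax=np.array([np.cos(np.radians(ax)),np.sin(np.radians(ax))]); Q=P[:,u]*1000; z=Q[:,2]; s=Q[:,:2]@ax
    v0=np.nonzero(z>30)[0][0]; k=slice(v0+3,185); f=np.polyfit(s[k],z[k],1); print("v0",v0,"slope deg",np.degrees(np.arctan(f[0])).round(1),"res",np.std(np.polyval(f,s[k])-z[k]).round(2),"upper foot edge",s[v0+1].round(0),z[v0+1].round(0))
E
python3 - <<'E'
from h import *
p,d,P=wristcloud("w31"); slope(P,17.9)
E
```

```text
{'time': 48.35, 'ee_pos': [0.22, -0.3047, 0.2185], 'tcp_rot': [-179.9615, 0.0291, 17.7693], 'wrist_force': [-0.5295, 0.197, -1.4856], 'opening': 0.0226, 'q': [-54.1564, -19.3528, -15.6588, 93.7396, -0.0157, 108.0744]}
v0 59 slope deg -49.7 res 0.67 upper foot edge 227.0 120.0
```

Each impulse gains about 5°. Two more like it.

>>> drive_tool([
  [0, [0.038, 0.012, 0.01], 0],
  [0, [0.004, 0.001, 0], 0],
  [0, [0, 0, 0], 0],
  [0, [0.038, 0.012, 0.01], 0],
  [0, [0.004, 0.001, 0], 0],
  [0, [0, 0, 0], 0],
])

```text
time: 49.15
ee_pos: [0.3037, -0.2789, 0.2386]
tcp_rot: [-180.0, 0.0, 17.7]
wrist_force: [-0.1, -0.1, -1.3]
opening: 0.0224
```

```bash
python3 - <<'E'
from h import *
p,d,P=wristcloud("w32"); slope(P,17.9)
E
```

```text
{'time': 49.15, 'ee_pos': [0.3037, -0.2789, 0.2386], 'tcp_rot': [-179.9621, 0.0413, 17.739], 'wrist_force': [-0.125, -0.124, -1.3491], 'opening': 0.0224, 'q': [-42.5473, -13.9744, -9.2982, 94.7296, -0.017, 119.7138]}
v0 82 slope deg -55.9 res 0.66 upper foot edge 304.0 131.0
```

>>> drive_tool([
  [0, [0.045, 0.0145, 0], 0],
  [0, [0.003, 0.001, 0], 0],
  [0, [0, 0, 0], 0],
  [0, [0.045, 0.0145, 0], 0],
  [0, [0.003, 0.001, 0], 0],
  [0, [0, 0, 0], 0],
])

```text
time: 49.95
ee_pos: [0.3996, -0.248, 0.239]
tcp_rot: [-180.0, 0.0, 17.7]
wrist_force: [0.0, 1.1, -1.8]
opening: 0.0222
```

```bash
python3 - <<'E'
from h import *
p,d,P=wristcloud("w33"); slope(P,17.9)
E
```

```text
{'time': 49.95, 'ee_pos': [0.3996, -0.248, 0.239], 'tcp_rot': [-179.9805, 0.0351, 17.7231], 'wrist_force': [0.004, 1.1312, -1.8416], 'opening': 0.0222, 'q': [-31.8183, -6.1458, -2.5431, 93.6403, -0.0141, 130.4586]}
v0 101 slope deg -60.8 res 0.65 upper foot edge 396.0 124.0
```

View pics/w33.png

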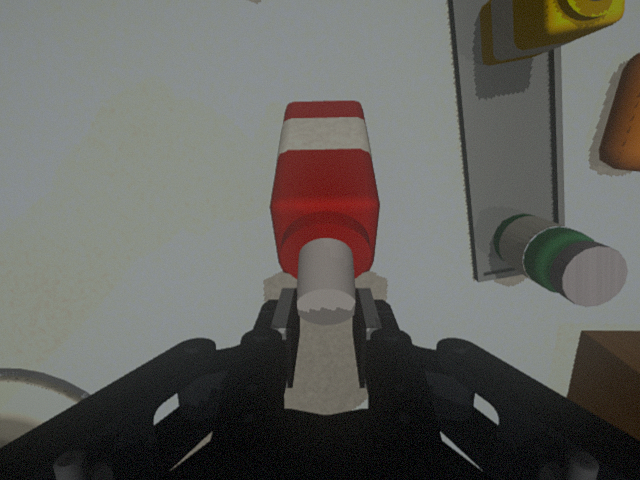

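>>> drive_tool([
  [0, [0, 0, -0.02], 0],
  [0, [0, 0, -0.025], 0],
  [0, [0, 0, -0.025], 0],
  [0, [0, 0, -0.018], 0],
  [0, [0, 0, -0.009], 0],
  [0, [0, 0, 0], 0],
])

```text
time: 50.75
ee_pos: [0.4003, -0.2488, 0.1439]
tcp_rot: [179.8, -0.1, 17.7]
wrist_force: [-2.1, -1.9, 6.8]
opening: 0.0224
```

```bash
python3 - <<'E'
from h import *
p,d,P=wristcloud("w34"); slope(P,17.9)
E
```

```text
{'time': 50.75, 'ee_pos': [0.4003, -0.2488, 0.1439], 'tcp_rot': [179.8117, -0.0549, 17.6705], 'wrist_force': [-2.0632, -1.9167, 6.8192], 'opening': 0.0224, 'q': [-31.8203, -6.7481, -13.5935, 82.9758, -0.0806, 130.5091]}
 ** On entry to DLASCL parameter number  4 had an illegal value
 ** On entry to DLASCL parameter number  4 had an illegal value
 ** On entry to DLASCL parameter number  4 had an illegal value
 ** On entry to DLASCL parameter number  4 had an illegal value
 ** On entry to DLASCL parameter number  5 had an illegal value
 ** On entry to DLASCL parameter number  4 had an illegal valueTraceback (most recent call last):
  File "<stdin>", line 2, in <module>
  File "h.py", line 47, in slope
    v0=np.nonzero(z>30)[0][0]; k=slice(v0+3,185); f=np.polyfit(s[k],z[k],1); print("v0",v0,"slope deg",np.degrees(np.arctan(f[0])).round(1),"res",np.std(np.polyval(f,s[k])-z[k]).round(2),"upper foot edge",s[v0+1].round(0),z[v0+1].round(0))
                                                    ~~~~~~~~~~^^^^^^^^^^^^^
    c, resids, rank, s = lstsq(lhs, rhs, rcond)
                         ~~~~~^^^^^^^^^^^^^^^^^
    x, resids, rank, s = _umath_linalg.lstsq(a, b, rcond,
                         ~~~~~~~~~~~~~~~~~~~^^^^^^^^^^^^^
                                             signature=signature)
                                             ^^^^^^^^^^^^^^^^^^^^
    raise LinAlgError("SVD did not converge in Linear Least Squares")
numpy.linalg.LinAlgError: SVD did not converge in Linear Least Squares
```

Foot is in contact (Fz 7 N). Drag with the arc.

>>> drive_tool([
  [0, [0.011, 0.0035, 0.0015], 0],
  [0, [0.011, 0.0035, 0.0015], 0],
  [0, [0.011, 0.0035, 0.001], 0],
  [0, [0, 0, 0], 0],
])

```text
time: 51.3
ee_pos: [0.4344, -0.2377, 0.1486]
tcp_rot: [179.8, -0.2, 17.8]
wrist_force: [-1.9, 0.7, 11.8]
opening: 0.0224
```

```bash
python3 - <<'E'
from h import *
p,d,P=wristcloud("w35"); sc("s35",100,290,220,440)
E
```

```text
{'time': 51.3, 'ee_pos': [0.4344, -0.2377, 0.1486], 'tcp_rot': [179.8331, -0.1509, 17.7517], 'wrist_force': [-1.9274, 0.7181, 11.7585], 'opening': 0.0224, 'q': [-28.6841, -3.5423, -10.0974, 83.22, -0.0057, 133.5644]}
```

View pics/w35.png

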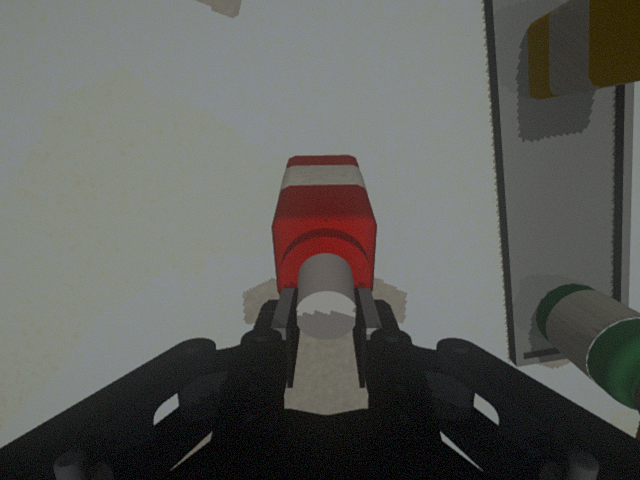

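View pics/s35c.png

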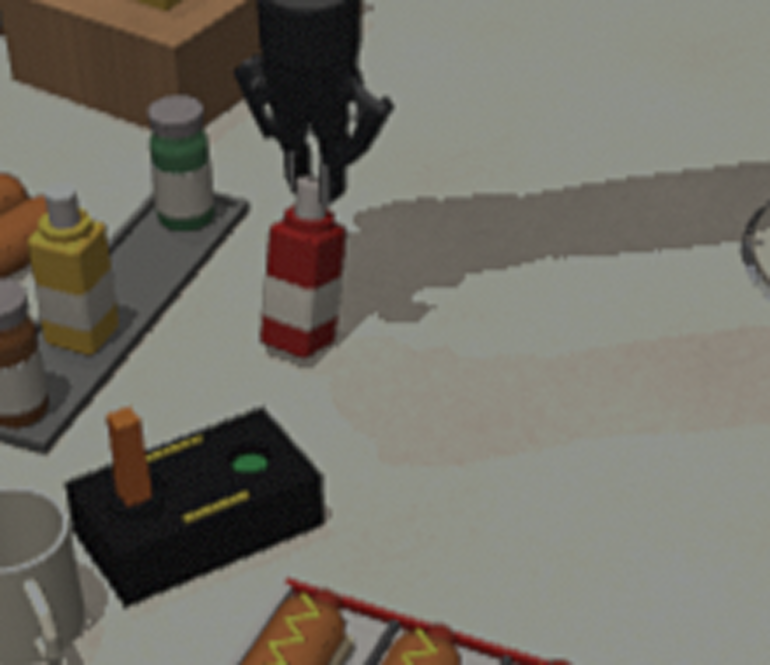

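>>> drive_tool([
  [0, [0.0105, 0.0033, 0.0015], 0],
  [0, [0.0105, 0.0033, 0.0005], 0],
  [0, [0.007, 0.0022, 0], 0],
  [0, [0, 0, 0], 0],
])

```text
time: 51.9
ee_pos: [0.4622, -0.2282, 0.1484]
tcp_rot: [180.0, -0.0, 17.8]
wrist_force: [-1.0, 1.5, 6.4]
opening: 0.0226
```

```bash
python3 - <<'E'
from h import *
p,d,P=wristcloud("w36"); sc("s36",100,290,220,440)
print((P[170:300:10,327]*1000).round(0).tolist())
E
```

```text
{'time': 51.9, 'ee_pos': [0.4622, -0.2282, 0.1484], 'tcp_rot': [179.9801, -0.0392, 17.7762], 'wrist_force': [-1.0157, 1.5108, 6.3724], 'opening': 0.0226, 'q': [-26.2883, -0.5881, -7.2522, 83.2939, 0.0129, 135.9354]}
[[509.0, -214.0, -1.0], [502.0, -216.0, -0.0], [498.0, -217.0, 19.0], [496.0, -218.0, 50.0], [494.0, -218.0, 73.0], [493.0, -219.0, 93.0], [491.0, -219.0, 105.0], [488.0, -220.0, 111.0], [484.0, -221.0, 115.0], [480.0, -223.0, 115.0], [479.0, -223.0, 124.0], [479.0, -223.0, 135.0], [477.0, -223.0, 142.0]]
```

View pics/w36.png

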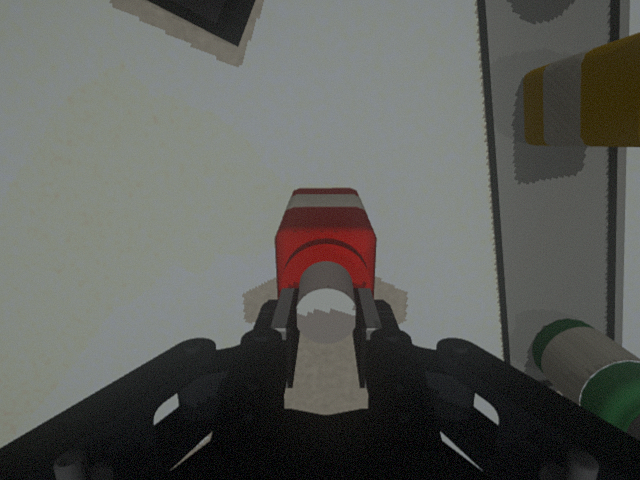

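View pics/s36c.png

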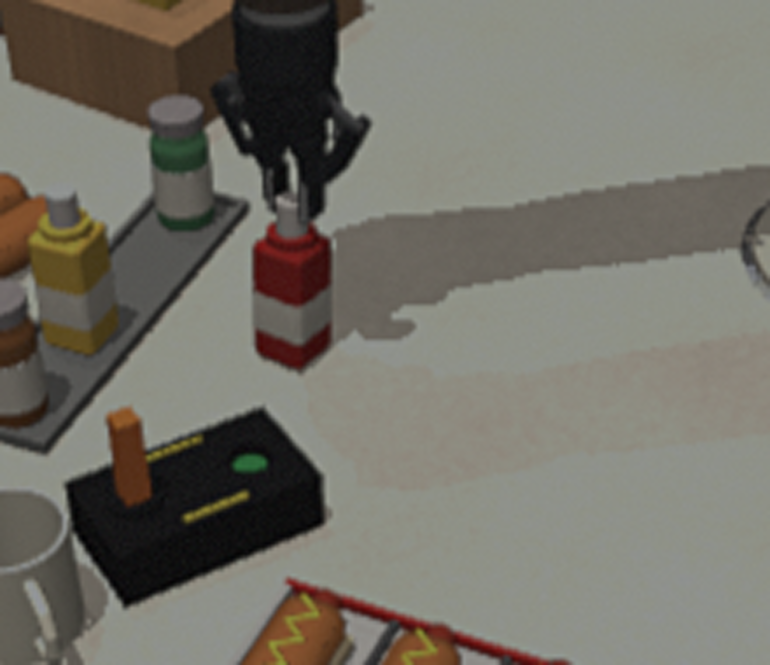

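>>> drive_tool([
  [0.6, [0, 0, 0], 0],
  [0.6, [0, 0, 0], 0],
  [0.6, [0, 0, 0], 0],
  [0.6, [0, 0, 0.03], 0],
  [0.6, [0, 0, 0.035], 0],
  [0.6, [0, 0, 0], 0],
], grip_force=40)

```text
time: 52.75
ee_pos: [0.4623, -0.2289, 0.2157]
tcp_rot: [179.8, -0.2, 17.7]
wrist_force: [-0.2, -0.2, 0.2]
opening: 0.0512
```

```bash
python3 - <<'E'
from h import *
p,d,P=wristcloud("w37"); 
wbox(P,None,"noz",200,450,50,480,.128,.15)
wbox(P,None,"body",200,450,50,480,.09,.15)
E
```

```text
{'time': 52.75, 'ee_pos': [0.4623, -0.2289, 0.2157], 'tcp_rot': [179.8371, -0.1725, 17.7364], 'wrist_force': [-0.1539, -0.1516, 0.2227], 'opening': 0.0512, 'q': [-26.3401, -0.5664, 0.1814, 90.5106, 0.0029, 135.9237]}
noz 1570 c [ 476.2 -222.3] size [24.1 23.8] ang 33.7 z [130.1 139.4 140.8]
body 5204 c [ 476.1 -222.3] size [48.2 48.2] ang 17.6 z [ 97.7 112.2 140.3]
```

View pics/w37.png

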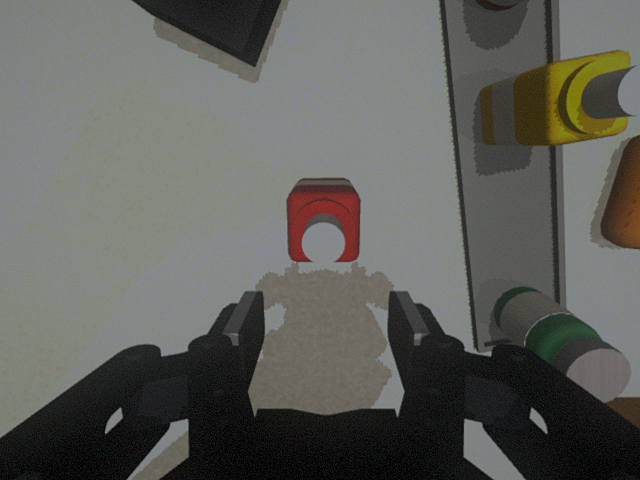

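>>> drive_tool([
  [0.6, [0.014, 0.0066, 0], 0],
  [0.6, [0, 0, -0.04], 0],
  [0.6, [0, 0, -0.034], 0],
  [0.6, [0, 0, 0], 0],
  [0, [0, 0, 0], 0],
  [0, [0, 0, 0], 0],
  [0, [0, 0, 0], 0],
  [0, [0, 0, 0.03], 0],
  [0, [0, 0, 0.06], 0],
  [0, [0, 0, 0], 0],
])

```text
time: 54.05
ee_pos: [0.4767, -0.2224, 0.2341]
tcp_rot: [179.7, -0.3, 17.7]
wrist_force: [0.0, 0.7, -1.3]
opening: 0.0226
```

>>> drive_tool([
  [0, [0.01, -0.035, 0], 3],
  [0, [0.011, -0.042, 0], 4],
  [0, [0.011, -0.042, 0], 4],
  [0, [0.0125, -0.049, 0], 0],
  [0, [0, 0, 0], 0],
  [0, [0, 0, 0], 0],
])

```text
time: 54.8
ee_pos: [0.5196, -0.3895, 0.2283]
tcp_rot: [-179.9, 0.0, 28.7]
wrist_force: [-0.3, 0.4, -1.3]
opening: 0.0224
```

```bash
python3 - <<'E'
from h import *
p,d,P=wristcloud("w38"); 
E
```

```text
{'time': 54.8, 'ee_pos': [0.5196, -0.3895, 0.2283], 'tcp_rot': [-179.9146, 0.0248, 28.712], 'wrist_force': [-0.2731, 0.3509, -1.2771], 'opening': 0.0224, 'q': [-36.863, 18.8725, 23.5241, 94.7395, 0.0127, 114.425]}
```

View pics/w38.png

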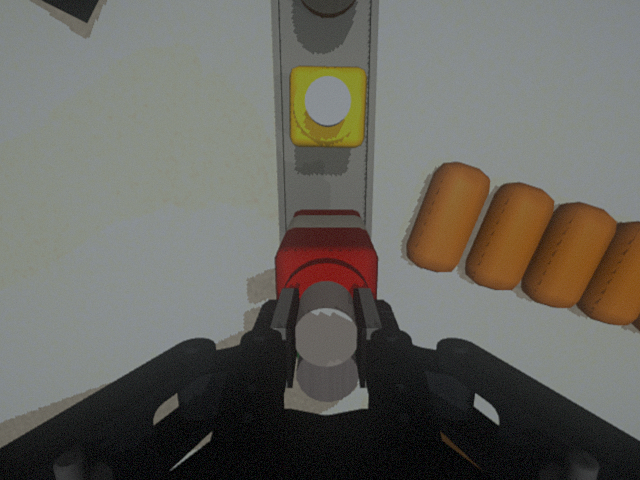

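>>> drive_tool([
  [0, [0, 0, -0.04], 0],
  [0, [0, 0, -0.03], 0],
  [0, [0, 0, -0.014], 0],
  [0, [0, 0, -0.002], 0],
  [0, [0, 0, 0], 0],
  [0.6, [0, 0, 0], 0],
  [0.6, [0, 0, 0], 0],
  [0.6, [0, 0, 0], 0],
  [0.6, [0, 0, 0.04], 0],
  [0.6, [0, 0, 0.05], 0],
])

```text
time: 56.1
ee_pos: [0.5194, -0.3895, 0.2331]
tcp_rot: [-179.9, 0.1, 28.7]
wrist_force: [1.4, -1.0, 0.4]
opening: 0.051
```

>>> drive_tool([
  [0.6, [-0.02, 0.05, 0], 0],
  [0.6, [-0.02, 0.055, 0], 0],
  [0.6, [-0.02, 0.055, 0], 0],
  [0.6, [-0.02, 0.055, 0], 0],
  [0.6, [-0.02, 0.055, 0], 0],
  [0.6, [-0.02, 0.055, 0], 0],
])

```text
time: 56.85
ee_pos: [0.399, -0.0634, 0.2333]
tcp_rot: [180.0, -0.0, 28.7]
wrist_force: [0.6, 1.2, 0.1]
opening: 0.0511
```

```bash
python3 - <<'E'
from h import *
st(); sc("s39",100,330,170,450); snap("top","t39")
W=world("top",np.load("pics/t39.npz")["d"])
E
```

```text
{'time': 56.85, 'ee_pos': [0.399, -0.0634, 0.2333], 'tcp_rot': [179.975, -0.0476, 28.7017], 'wrist_force': [0.5891, 1.1747, 0.1051], 'opening': 0.0511, 'q': [-9.0315, -15.3145, -10.9576, 94.3039, 0.0093, 142.2668]}
```

View pics/t39.png

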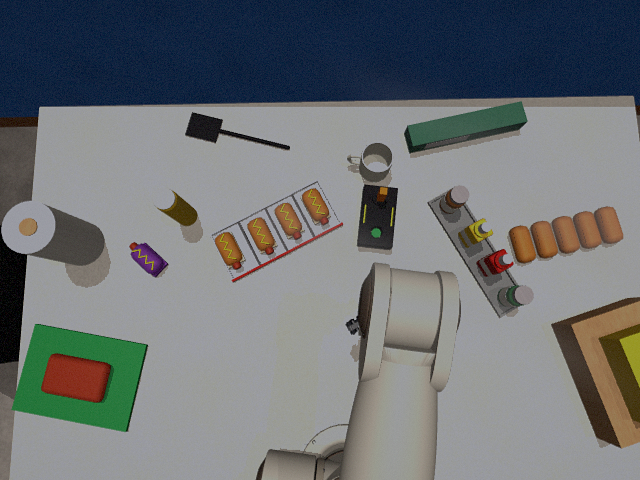

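View pics/s39.png

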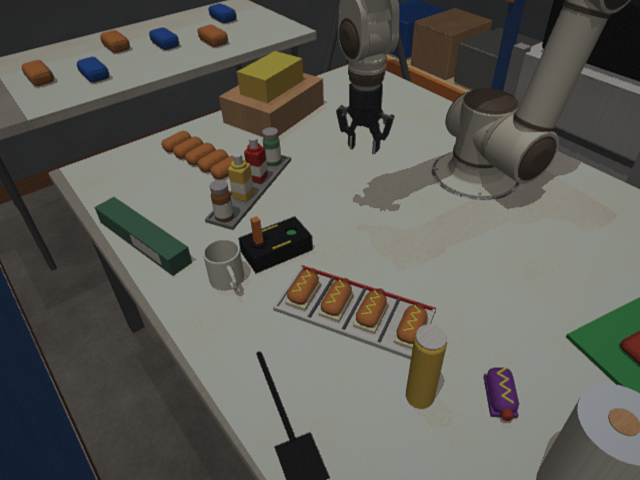

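```bash
python3 - <<'E'
from h import *
z=np.load("pics/t39.npz"); p=z["p"]; W=world("top",z["d"])
cv2.imwrite("pics/t39c.png",cv2.resize(p[170:290,200:350,::-1],None,fx=5,fy=5,interpolation=cv2.INTER_CUBIC))
a=np.radians(26.9); ct=np.array([627.3,170.4])
for n,b in {"A":(213,246,228,275),"C":(244,277,213,258),"B":(270,304,198,245),"D":(299,334,183,228)}.items():
    r=wbox(W,None,n,*b,.024,.06); t=np.array(r[0])-ct; print("   tray",(t[0]*np.cos(a)+t[1]*np.sin(a)).round(1),(-t[0]*np.sin(a)+t[1]*np.cos(a)).round(1))
E
```

```text
A 648 c [566.8 291.3] size [103.2  50.5] ang 27.3 z [31.9 46.2 53.2]
   tray 0.8 135.2
C 644 c [613.2 208.7] size [ 76.3 110. ] ang 85.2 z [32.7 46.5 53.7]
   tray 4.8 40.5
B 671 c [643.8 139.9] size [ 82.2 131.2] ang 85.9 z [31.5 46.7 54.1]
   tray 0.9 -34.7
D 636 c [679.   67.7] size [105.5  78.5] ang 1.1 z [32.5 46.7 53.5]
   tray -0.3 -115.0
```

View pics/t39c.png

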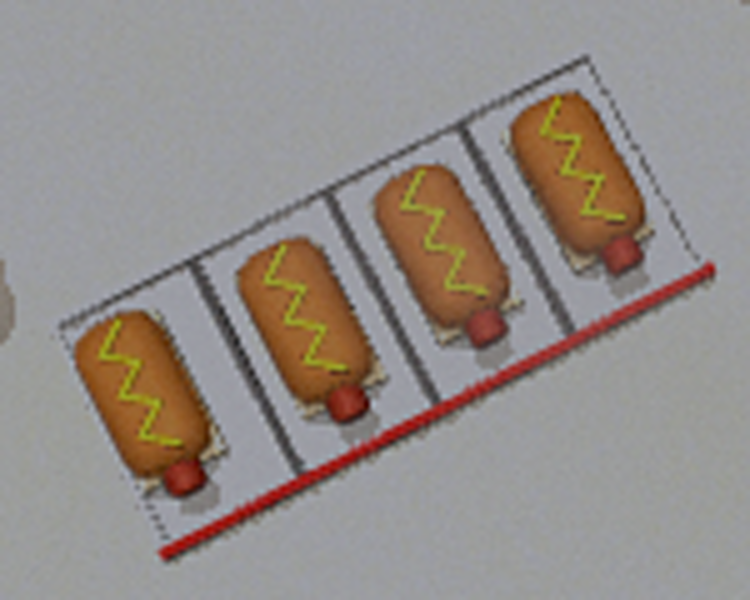

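>>> drive_tool([
  [0.6, [0.02, -0.003, 0], 10.3],
  [0.6, [0.02, -0.003, 0], 10.3],
  [0.6, [0.02, -0.003, 0], 10.3],
  [0.6, [0.02, -0.003, 0], 10.3],
  [0.6, [0.02, -0.003, 0], 10.3],
  [0.6, [0.02, -0.003, 0], 10.3],
  [0.6, [0.02, -0.003, 0], 10.3],
  [0.6, [0.02, -0.003, 0], 10.3],
  [0.6, [0.02, -0.003, 0], 10.3],
  [0.6, [0.02, -0.003, 0], 10.3],
])

```text
time: 58.2
ee_pos: [0.6008, -0.0956, 0.2329]
tcp_rot: [-180.0, 0.0, 132.1]
wrist_force: [0.4, -0.2, -0.2]
opening: 0.0514
```

>>> drive_tool([
  [0.6, [0.02, -0.003, 0], 10.3],
  [0.6, [0.02, -0.003, 0], 10.3],
  [0.6, [0.02, -0.003, 0], 10.3],
  [0.6, [0.02, -0.003, 0], 9.8],
  [0.6, [0.018, -0.0025, 0], 0],
  [0.6, [0, 0, 0], 0],
  [0.6, [0, 0, 0], 0],
])

```text
time: 59.08
ee_pos: [0.6975, -0.1097, 0.2328]
tcp_rot: [-180.0, -0.0, 172.4]
wrist_force: [0.1, 0.0, -0.5]
opening: 0.0511
```

```bash
python3 - <<'E'
from h import *
p,d,P=wristcloud("w40"); o=monitor.get_obs()
wbox(P,None,"stylus top",270,400,200,420,.115,.135)
wbox(P,None,"box top",150,500,0,400,.045,.055)
hsv=cv2.cvtColor(p,cv2.COLOR_RGB2HSV); m=(hsv[...,0]>45)&(hsv[...,0]<80)&(hsv[...,1]>120); m[:, :150]=0;m[:,500:]=0; v,u=np.nonzero(m); print(u.mean(),v.mean(),len(u), wray(o,[(u.mean(),v.mean())],.04)*1000, np.nanmedian(P[m],0)*1000)
E
```

```text
{'time': 59.075, 'ee_pos': [0.6975, -0.1097, 0.2328], 'tcp_rot': [-179.9979, -0.0314, 172.4043], 'wrist_force': [0.0588, 0.0068, -0.5144], 'opening': 0.0511, 'q': [-8.9355, 28.1146, 36.2991, 98.2159, -0.0028, -1.3398]}
stylus top 852 c [ 697.4 -105.6] size [17.8 18.8] ang 82.6 z [117.1 125.3 126.8]
box top 20366 c [732.1 -75.8] size [190.9 310.9] ang 75.9 z [47.6 49.4 54. ]
283.9639269406393 325.52785388127853 2190 [[ 791.16483873 -160.73742355   40.        ]] [ 678.48062043 -103.2679127    54.39816592]
```

View pics/w40.png

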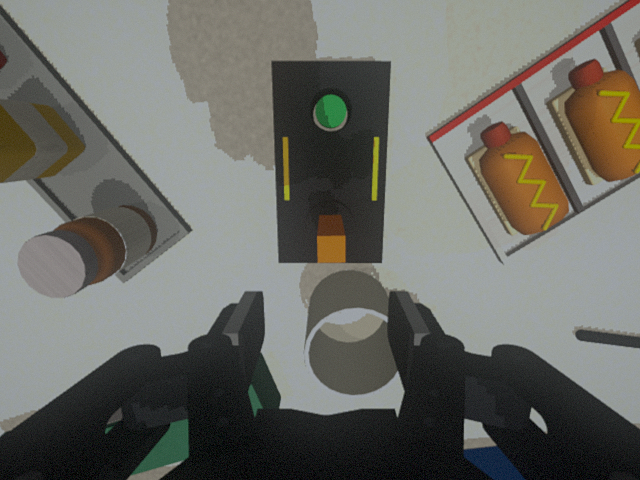

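```bash
python3 - <<'E'
from h import *
o=monitor.get_obs(); z=np.load("pics/w40.npz"); p=z["p"]; P=reload("w40",o)
hsv=cv2.cvtColor(p,cv2.COLOR_RGB2HSV); m=(hsv[...,0]>45)&(hsv[...,0]<80)&(hsv[...,1]>100); k=np.zeros_like(m);k[85:140,300:360]=1; m&=k; v,u=np.nonzero(m); r=cv2.minEnclosingCircle(np.c_[u,v].astype(np.float32)); print(r,u.mean(),v.mean()); print(wray(o,[r[0],(u.mean(),v.mean())],.04)*1000, np.nanmedian(P[m],0)*1000)
# box corners on z=.05
q=wray(o,[(273,62),(390.5,62),(383,262),(279,262)],.05)*1000; print(q.round(1), q.mean(0))
E
```

```text
((329.5, 116.5), 22.638561248779297) 330.59344660194176 110.40412621359224
[[612.22808209 -94.13295991  40.        ]
 [607.75388573 -92.66326126  40.        ]] [607.57814384 -92.68641654  39.73766861]
[[ 568.8 -131.4   50. ]
 [ 580.4  -43.8   50. ]
 [ 737.3  -63.9   50. ]
 [ 725.4 -153.2   50. ]] [652.98274446 -98.05736528  50.        ]
```

>>> drive_tool([
  [0.6, [0, 0.0035, -0.03], 0],
  [0.6, [0, 0, -0.05], 0],
  [0.6, [0, 0, -0.049], 0],
  [0.6, [0, 0, 0], 0],
  [0, [0, 0, 0], 0],
  [0, [0, 0, 0], 0],
  [0, [0, 0, 0], 0],
  [0, [0, 0, 0], 0],
  [0, [0, 0, 0], 0],
], grip_force=40)

```text
time: 60.25
ee_pos: [0.6992, -0.106, 0.1075]
tcp_rot: [-180.0, 0.3, 172.4]
wrist_force: [-1.6, -0.4, 6.3]
opening: 0.0179
```

>>> drive_tool([
  [0, [0, 0, 0.02], 0],
  [0, [0, 0, 0.03], 0],
  [0, [0, 0, 0.015], 0],
  [0, [0, 0, 0], 0],
  [0, [0, 0, 0], 0],
])

```text
time: 60.88
ee_pos: [0.6977, -0.1058, 0.168]
tcp_rot: [-180.0, -0.1, 172.4]
wrist_force: [-0.3, 0.1, 0.1]
opening: 0.0173
```

```bash
python3 - <<'E'
from h import *
p,d,P=wristcloud("w41"); sc("s41",190,290,200,340)
E
```

```text
{'time': 60.875, 'ee_pos': [0.6977, -0.1058, 0.168], 'tcp_rot': [-179.9998, -0.0704, 172.4357], 'wrist_force': [-0.2687, 0.0953, 0.1038], 'opening': 0.0173, 'q': [-8.6214, 26.5197, 26.8828, 90.4334, -0.0015, -1.0571]}
```

View pics/w41.png

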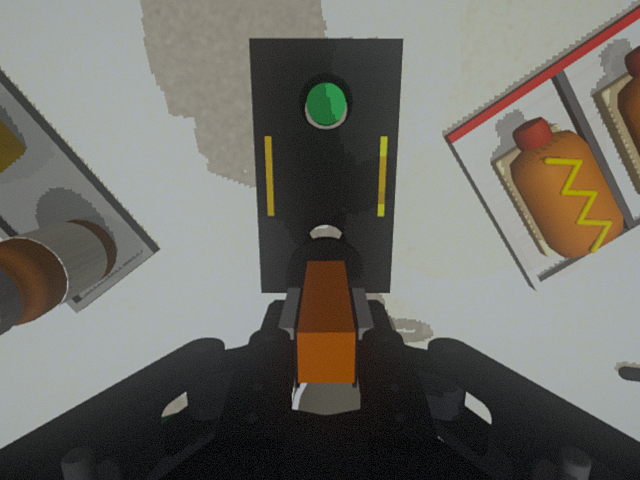

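View pics/s41c.png

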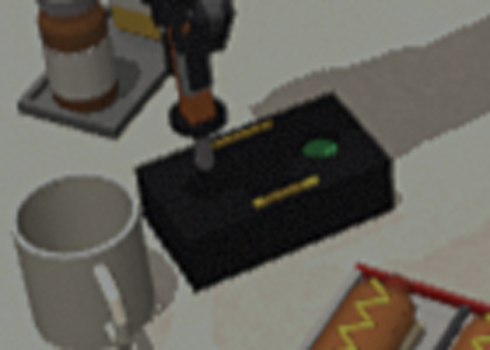

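>>> drive_tool([
  [0, [-0.03, 0.0042, 0], 0],
  [0, [-0.03, 0.0042, 0], 0],
  [0, [-0.0295, 0.0041, 0], 0],
  [0, [0, 0, -0.02], 0],
  [0, [0, 0, 0], 0],
  [0, [0, 0, 0], 0],
])

```text
time: 61.72
ee_pos: [0.6085, -0.0933, 0.1491]
tcp_rot: [180.0, -0.0, 172.4]
wrist_force: [0.8, 0.1, -0.3]
opening: 0.0178
```

```bash
python3 - <<'E'
from h import *
p,d,P=wristcloud("w42"); sc("s42",190,290,200,340)
a=cv2.imread("pics/w42.png"); cv2.imwrite("pics/w42c.png",cv2.resize(a[180:420,200:460],None,fx=3,fy=2.5))
E
```

```text
{'time': 61.725, 'ee_pos': [0.6085, -0.0933, 0.1491], 'tcp_rot': [179.9984, -0.0225, 172.4353], 'wrist_force': [0.7642, 0.0565, -0.2839], 'opening': 0.0178, 'q': [-8.7212, 13.1898, 7.8213, 84.6541, 0.0012, -1.1565]}
```

View pics/w42.png

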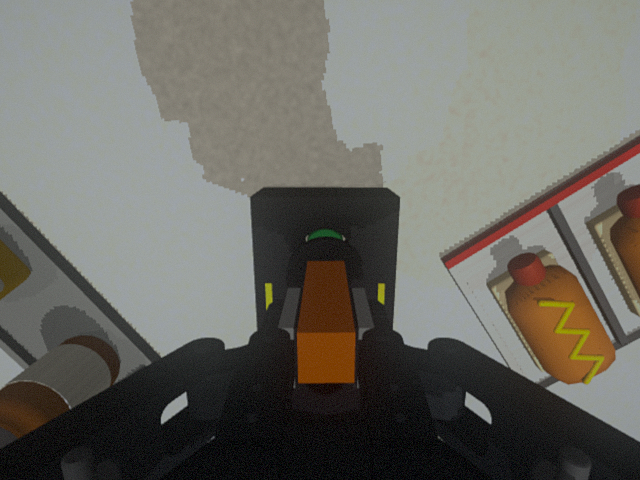

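View pics/s42c.png

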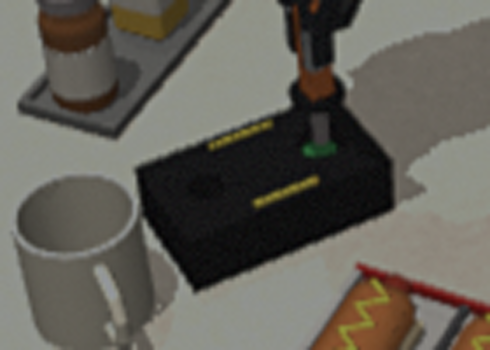

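>>> drive_tool([
  [0, [0, 0, -0.012], 0],
  [0, [0, 0, -0.004], 0],
  [0, [0, 0, -0.003], 0],
  [0, [0, 0, -0.002], 0],
  [0, [0, 0, -0.001], 0],
  [0, [0, 0, 0], 0],
  [0, [0, 0, 0], 0],
], grip_force=60)

```text
time: 62.7
ee_pos: [0.6092, -0.0934, 0.1312]
tcp_rot: [-180.0, 0.3, 172.4]
wrist_force: [-5.0, 0.3, 24.4]
opening: 0.0172
```

```bash
python3 - <<'E'
from h import *
st(); sc("s43",190,290,200,340)
E
```

```text
{'time': 62.7, 'ee_pos': [0.6092, -0.0934, 0.1312], 'tcp_rot': [-179.9927, 0.2872, 172.4355], 'wrist_force': [-4.9995, 0.3123, 24.3628], 'opening': 0.0172, 'q': [-8.7189, 13.0888, 5.7197, 82.3436, -0.0015, -1.1544]}
```

View pics/s43c.png

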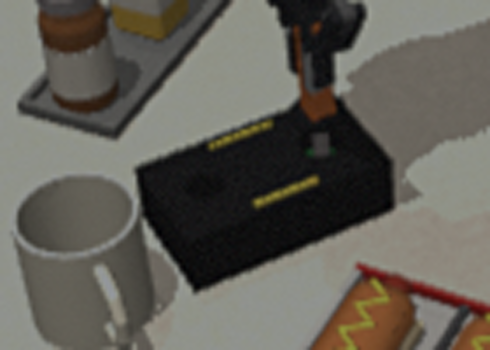

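>>> drive_tool([
  [0, [0, 0, 0.012], 0],
  [0, [0, 0, 0.03], 0],
  [0, [0.03, -0.0042, 0], 0],
  [0, [0.03, -0.0042, 0], 0],
  [0, [0.0295, -0.0041, 0], 0],
  [0, [0, 0, 0], 0],
  [0, [0, 0, -0.015], 0],
  [0, [0, 0, 0], 0],
])

```text
time: 63.75
ee_pos: [0.6965, -0.1056, 0.1522]
tcp_rot: [180.0, -0.2, 172.4]
wrist_force: [0.3, 0.2, -0.1]
opening: 0.0172
```

```bash
python3 - <<'E'
from h import *
p,d,P=wristcloud("w44"); sc("s44",190,290,200,340)
E
```

```text
{'time': 63.75, 'ee_pos': [0.6965, -0.1056, 0.1522], 'tcp_rot': [179.996, -0.1736, 172.4356], 'wrist_force': [0.2575, 0.1974, -0.1134], 'opening': 0.0172, 'q': [-8.6231, 26.2992, 24.8444, 88.7188, 0.0007, -1.0587]}
```

View pics/s44c.png

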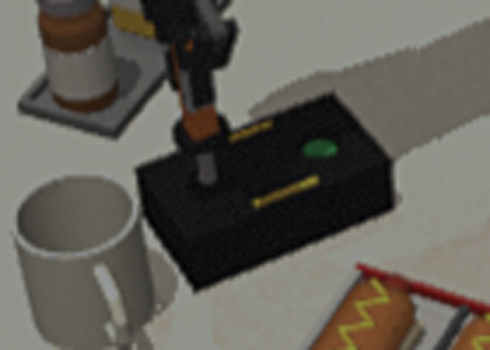

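View pics/w44.png

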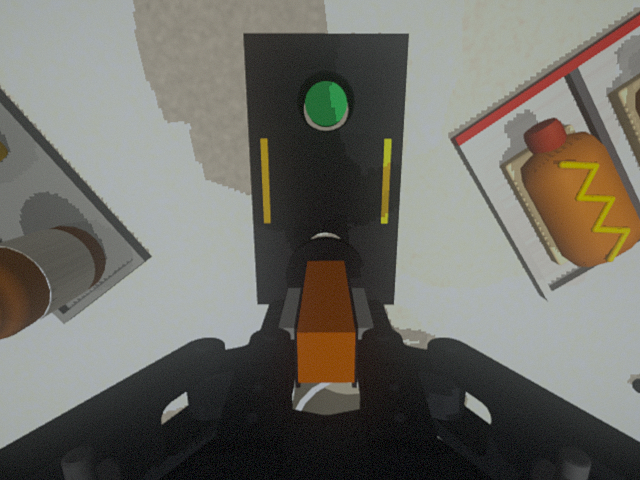

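>>> drive_tool([
  [0, [0, 0, -0.015], 0],
  [0, [0, 0, -0.015], 0],
  [0, [0, 0, -0.01], 0],
  [0, [0, 0, -0.005], 0],
  [0, [0, 0, 0], 0],
])

```text
time: 64.47
ee_pos: [0.6978, -0.1058, 0.1089]
tcp_rot: [-180.0, -0.0, 172.4]
wrist_force: [-0.6, 0.3, -0.5]
opening: 0.0173
```

```bash
python3 - <<'E'
from h import *
st(); sc("s45",190,290,200,340)
E
```

```text
{'time': 64.475, 'ee_pos': [0.6978, -0.1058, 0.1089], 'tcp_rot': [-179.9996, -0.0101, 172.4342], 'wrist_force': [-0.6099, 0.3157, -0.4621], 'opening': 0.0173, 'q': [-8.6231, 26.3138, 20.0908, 83.787, -0.0006, -1.0572]}
```

View pics/s45c.png

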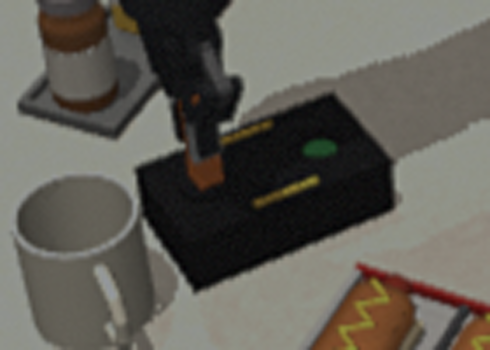

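Tip is in the hole with no contact yet. Lower the last few mm, release, retreat.

>>> drive_tool([
  [0, [0, 0, -0.0015], 0],
  [0, [0, 0, -0.0015], 0],
  [0, [0, 0, 0], 0],
])

```text
time: 64.9
ee_pos: [0.6981, -0.1059, 0.1076]
tcp_rot: [-180.0, 0.1, 172.4]
wrist_force: [-2.5, -0.1, 5.7]
opening: 0.0171
```

>>> drive_tool([
  [0.5, [0, 0, 0], 0],
  [0.5, [0, 0, 0], 0],
  [0.5, [0, 0, 0], 0],
  [0.5, [0, 0, 0.03], 0],
  [0.5, [0, 0, 0.05], 0],
  [0.5, [0, 0, 0.04], 0],
  [0.5, [-0.05, 0, 0], 0],
  [0.5, [-0.06, 0, 0], 0],
  [0.5, [-0.06, 0, 0], 0],
  [0.5, [0, 0, 0], 0],
])

```text
time: 66.15
ee_pos: [0.5241, -0.1056, 0.2265]
tcp_rot: [-180.0, -0.0, 172.4]
wrist_force: [0.5, -0.7, 0.1]
opening: 0.0425
```

```bash
python3 - <<'E'
from h import *
st(); sc("s46",100,330,170,450); snap("top","t46")
E
```

```text
{'time': 66.15, 'ee_pos': [0.5241, -0.1056, 0.2265], 'tcp_rot': [-179.998, -0.0373, 172.3912], 'wrist_force': [0.4868, -0.7044, 0.1167], 'opening': 0.0425, 'q': [-11.3921, 2.4116, 4.3947, 92.0202, -0.0045, -3.7832]}
```

View pics/s46.png

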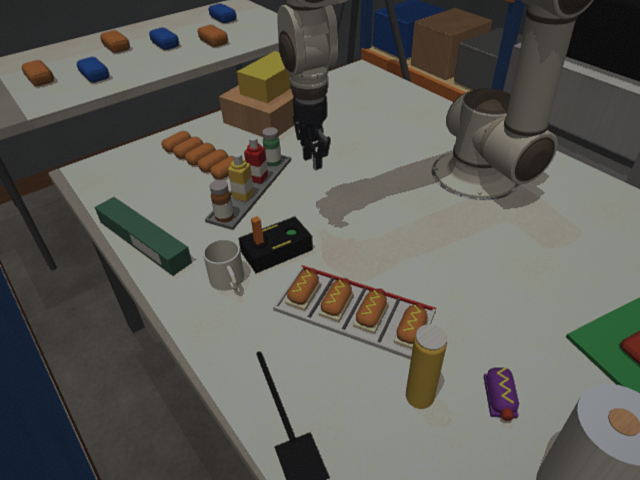

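View pics/t46.png

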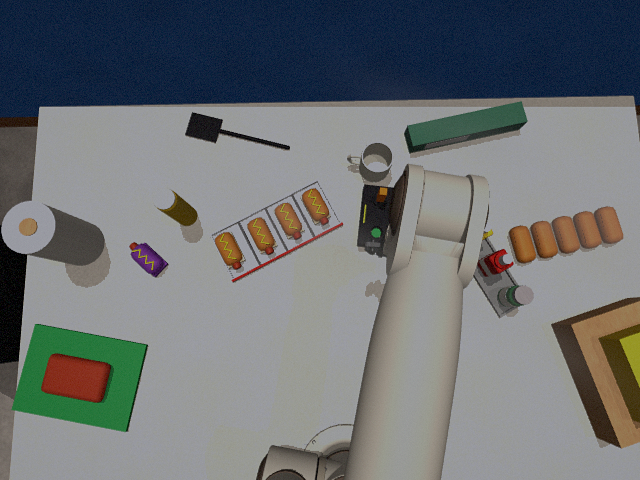

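```bash
python3 - <<'E'
from h import *
W=world("top",np.load("pics/t39.npz")["d"]); lc=np.array([560,-368.7]); a=np.radians(28.9-90)
for n,b in {"jarL":(438,470,183,215),"yel noz":(465,500,215,245),"red noz":(485,520,245,275),"jarR":(500,540,280,310)}.items():
    r=wbox(W,None,n,*b,.118 if "noz" in n else .1,.15); t=np.array(r[0])-lc; print("  lane",(t[0]*np.cos(a)+t[1]*np.sin(a)).round(1),(-t[0]*np.sin(a)+t[1]*np.cos(a)).round(1))
W=world("top",np.load("pics/t46.npz")["d"]); r=wbox(W,None,"stylus",372,390,180,215,.11,.135)
z=np.load("pics/t46.npz"); W=world("top",z["d"]); r=wbox(W,None,"A",213,246,228,275,.03,.06); a=np.radians(26.9); t=np.array(r[0])-[627.3,170.4]; print("A tray",(t[0]*np.cos(a)+t[1]*np.sin(a)).round(1),(-t[0]*np.sin(a)+t[1]*np.cos(a)).round(1))
S=world("scene",np.load("pics/s46.npz")["d"]); wbox(S,None,"A scene",395,432,300,345,.03,.055); wbox(S,None,"sty scene",250,266,215,250,.11,.135)
wbox(W,None,"can",150,210,180,235,.17,.21); wbox(W,None,"mug",358,400,135,185,.07,.11)
E
```

```text
jarL 291 c [ 686.3 -299.8] size [44.1 44.9] ang 87.9 z [104.1 116.1 120.8]
  lane 0.7 143.9
yel noz 185 c [ 596.  -346.1] size [38.4 31.9] ang 28.3 z [118.4 132.8 149.3]
  lane -2.4 42.4
red noz 195 c [ 518.1 -390.9] size [38.4 33.8] ang 15.4 z [118.3 132.9 149. ]
  lane -0.8 -47.5
jarR 327 c [ 433.5 -438.1] size [46.7 43.7] ang 88.1 z [103.9 116.1 120.5]
  lane -0.4 -144.3
stylus 69 c [ 695.  -106.4] size [18.3 18.1] ang 86.8 z [111.7 127.1 131.7]
A 645 c [566.9 291.6] size [103.3  50.4] ang 27.8 z [32.6 46.7 53.9]
A tray 1.0 135.4
A scene 762 c [567.9 295.2] size [104.4  49.5] ang 23.4 z [32.6 45.5 51.3]
sty scene 89 c [ 694.2 -104. ] size [21.5 19.1] ang 79.9 z [110.8 124.1 128.9]
can 483 c [668.9 412.2] size [53.3 52.4] ang 15.6 z [171.9 190.6 195. ]
mug 327 c [ 797.5 -100.5] size [82.6 83.4] ang 39.3 z [71.3 88.1 95.7]
```

```bash
python3 - <<'E'
from h import *
W=world("top",np.load("pics/t46.npz")["d"]); a=np.radians(26.9)
for n,b in {"A":(213,246,228,275),"C":(244,277,213,258),"B":(270,304,198,245),"D":(299,334,183,228)}.items():
    Q=W[b[2]:b[3],b[0]:b[1]].reshape(-1,3)*1000; Q=Q[Q[:,2]>40]; t=Q[:,:2]-[627.3,170.4]
    x=t[:,0]*np.cos(a)+t[:,1]*np.sin(a); y=-t[:,0]*np.sin(a)+t[:,1]*np.cos(a)
    f=np.linalg.lstsq(np.c_[x,y,np.ones(len(x))],Q[:,2],rcond=None)[0]; print(n,len(x),"slope x,y",f[:2].round(3),"mean",x.mean().round(1),y.mean().round(1),Q[:,2].mean().round(1))
E
```

```text
A 529 slope x,y [-1.434 -2.732] mean 3.5 133.4 56.4
C 527 slope x,y [-2.254 -1.382] mean -1.9 40.5 58.6
B 545 slope x,y [-2.295 -0.064] mean -1.3 -37.8 58.1
D 520 slope x,y [-1.837  2.021] mean 0.2 -120.5 59.1
```

```bash
python3 - <<'E'
from h import *
W=world("top",np.load("pics/t46.npz")["d"]); a=np.radians(26.9)
for n,b,c in (("A",(213,246,228,275),134),("C",(244,277,213,258),40.5),("B",(270,304,198,245),-38),("D",(299,334,183,228),-120)):
    Q=W[b[2]:b[3],b[0]:b[1]].reshape(-1,3)*1000; Q=Q[(Q[:,2]>40)&(Q[:,2]<60)]; t=Q[:,:2]-[627.3,170.4]
    x=t[:,0]*np.cos(a)+t[:,1]*np.sin(a); y=-t[:,0]*np.sin(a)+t[:,1]*np.cos(a)
    k=(abs(y-c)<15)&(abs(x-5)<35); x,y,z=x[k],y[k]-c,Q[k,2]
    f=np.linalg.lstsq(np.c_[x,y,y*y,np.ones(len(x))],z,rcond=None)[0]; print(n,len(x),"slope x,y",f[:2].round(3),"z",z.mean().round(1))
E
```

```text
A 310 slope x,y [0.016 0.017] z 49.1
C 301 slope x,y [-0.005  0.051] z 49.4
B 294 slope x,y [ 0.01  -0.094] z 49.1
D 292 slope x,y [ 0.006 -0.114] z 49.4
```

```bash
python3 - <<'E'
from h import *
print(job.job_done()); st()
E
```

```text
the job is handed in; nothing more can be done
None
the job is handed in; nothing more can be done
```

I put all four hot dogs in the tray, stood both sauce bottles in the lane, pressed the button with the stylus and put the stylus back. The job is handed in at about 66 s of the 210 s allowed; no verdict was reported.

**Hot dogs:** Each lies in its own compartment with the sausage to the red edge. The two standing ones were pushed over onto their flat sides, then carried in. The one in the +y end compartment was knocked sideways after placing. It still measured lengthwise and flat at about 135 mm along the tray from above (101–145 mm allowed). I left it there. The top faces of all four measured at the same height.

**Bottles:** Both stand in the lane at about +42 mm (yellow) and −47 mm (red) from its middle, within 3 mm of its centre line. Both slipped out of the gripper while being stood up. The yellow one came to rest upright. The red one fell over, and I picked it up and righted it again.

**Button and stylus:** The press reached 24 N with the tip at about the fully-down depth. The button was visibly up again afterwards. The stylus is back upright in its hole, about 2 mm from the dock centre.

**Bystanders:** The jars and the spray can measured within 1 mm of their starting positions. The mug's last reading (798, −101 mm) differs from its first (804, −94 mm). The first reading included the handle and the last did not, and the gripper never went near it.

**Disagreements:** The wrist and top cameras differed by 3–5 mm throughout. For the knocked hot dog the scene camera read about 4 mm further out than the top camera. I judged these too small to matter for the tolerances.

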